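Set up a bench shaper spindle with cutter and spacers

TASK

Set up the bench shaper for a grooving cut: swing the spindle lock lever down to its stop first, lift the clamp nut off the spindle and set it aside, then lower the grooving cutter gently down the spindle, hub upwards, until it sits home on the flange (do not let it drop down the shaft), and slide every spacer ring that lies on the bench over the spindle on top of it, in any order. Put the clamp nut back last, flange downwards and resting on the stack, keeping the lock lever down until then; finally swing the lever fully up again to free the spindle and let go of everything. Leave the tin and the push block where they are.

Things in the scene. Friction and masses are not known exactly. Their poses are not given: they have to be found in the camera images.
- shaper: the shaper's aluminium insert plate, 6 mm thick and 150 x 150 mm, fixed on the bench, with the upright steel spindle in it and the lock lever's grey head. Origin on the spindle axis at bench level; z up; its -x axis points from the spindle along the lock lever (roughly towards the robot). The lever's head stands 85 mm from the spindle axis along -x and is 64 mm high, 44 mm wide.
- spindle_seat (a point): centre of the top face of the spindle's flange (60 mm diameter, 20 mm above the bench), on the spindle axis: the cutter's underside rests here. z up along the spindle.
- spindle_top (a point): centre of the top end of the spindle shaft, 75 mm above the flange face (95 mm above the bench). The shaft is 30 mm in diameter, with a 4 mm chamfer at its top end; all bores are 32 mm and slide on it freely. While a part is lowered the shaft comes up through its bore, between the fingers: grip the cutter and the nut near their tops, so that the shaft does not meet the palm.
- lock_lever (a joint): spindle lock lever: 0 = fully up (spindle free; the lever stands 60 degrees above level), 1.0 rad = down at its stop (spindle locked; the lever is about level). It swings in the shaper's x-z plane and stays where it is left by friction (about 3 N at the knob). It may start up to 0.2 rad below fully up.
- lock_pivot (a point): the lever's pivot axis (along the shaper's y), 85 mm from the spindle axis along the shaper's -x, 50 mm above the bench.
- lock_knob (a point): centre of the black ball knob, 32 mm diameter, at the lever's end, 85 mm from the pivot; the lever leans away from the spindle. The lever's rod is 10 mm thick. It can be pinched from above across the shaper's y and carried round its arc.
- cutter: grooving cutter: a dark steel disc with four teeth, 120 mm over the teeth and 13.5 mm thick, with a round aluminium hub 56 mm in diameter standing up through it to 30 mm above the underside (so 16 mm of hub stands above the disc to grip by); bore 32 mm, about 550 g. Origin at the centre of its underside, z along its axis towards the hub end. It starts flat on the bench, hub up.
- spacer1: flat steel spacer ring, outer diameter 60 mm, bore 32 mm, 8 mm thick, about 140 g; origin at the centre of its underside, z along its axis. It starts lying flat on the bench. It may be absent (None from the start)
- spacer2: flat steel spacer ring, outer diameter 60 mm, bore 32 mm, 8 mm thick, about 140 g; origin at the centre of its underside, z along its axis. It starts lying flat on the bench. It may be absent (None from the start)
- spacer3: flat steel spacer ring, outer diameter 60 mm, bore 32 mm, 8 mm thick, about 140 g; origin at the centre of its underside, z along its axis. It starts lying flat on the bench. It may be absent (None from the start)
- spacer4: flat steel spacer ring, outer diameter 60 mm, bore 32 mm, 8 mm thick, about 140 g; origin at the centre of its underside, z along its axis. It starts lying flat on the bench. It may be absent (None from the start)
- nut: quick-action clamp nut, black steel, 32 mm high: a 56 mm flange, 8 mm thick, at the bottom and a knurled round grip 48 mm in diameter above it; bore 32 mm, about 220 g. It slides straight on and off the spindle without turning. Origin at the centre of its underside, z up. It starts on the spindle, resting on the flange.
- tin: small open metal tin, 80 mm in diameter, 75 mm high, standing on the bench; leave it alone. Origin at the centre of its underside.
- push_block: wooden push block, 120 x 60 mm, 58 mm high, lying on the bench; leave it alone. Origin at the centre of its underside, long side along its x.
Mind the look-alikes: they are no part of the job. What is shaped like the nut but green or white is not meant.

How it is judged:
On the way, in this order (a step that is already met when the one before it is completed fails the run):
1. the lock lever is down while the clamp nut is still on the spindle (value of joint lock_lever above 0.85 rad and horizontal distance between nut and spindle_seat below 0.01 m), for 0.2 s.
2. the clamp nut is off the spindle, at least 60 mm aside, spindle locked (value of joint lock_lever above 0.85 rad and horizontal distance between nut and spindle_seat above 0.06 m), for 0.2 s.
3. the cutter sits home on the flange, hub up, spindle locked (value of joint lock_lever above 0.85 rad and horizontal distance between cutter and spindle_seat below 0.004 m and z of cutter in the frame of spindle_seat below 0.004 m and angle between cutter's own z axis and vertical below 0.06 rad), for 0.2 s.
4. every spacer ring is on the spindle above the cutter, spindle locked (all of step 3 and horizontal distance between each of spacer1, spacer2, spacer3, spacer4 and spindle_seat below 0.004 m and z of spacer1 in the frame of spindle_seat between 0.026 and 0.068 m and angle between the z axis of each of spacer1, spacer2, spacer3, spacer4 and the z axis of spindle_seat, either way round below 0.08 rad and z of spacer2 in the frame of spindle_seat between 0.026 and 0.068 m and z of spacer3 in the frame of spindle_seat between 0.026 and 0.068 m and z of spacer4 in the frame of spindle_seat between 0.026 and 0.068 m), for 0.2 s.
5. the clamp nut is back on top of the stack, spindle locked (all of step 4 and horizontal distance between nut and spindle_seat below 0.004 m and z of nut in the frame of spindle_seat between 0.026 and 0.068 m and angle between nut's own z axis and vertical below 0.08 rad and z of nut in the frame of spacer1 above 0.003 m and z of nut in the frame of spacer2 above 0.003 m and z of nut in the frame of spacer3 above 0.003 m and z of nut in the frame of spacer4 above 0.003 m and linear speed of nut below 0.02 m/s and contact force between the fingers and nut below 0.3 N), for 0.2 s.
6. the lock lever is fully up again (value of joint lock_lever below 0.15 rad), for 0.2 s.
At the end, for the whole second after the job is handed in: Cutter home on the flange (4 mm), hub up; above it all spacers present, then the nut, flange down; each within 4 mm of the spindle axis, level within 0.08 rad (cutter 0.06), 26 to 68 mm above the flange; all released and at rest; lock lever within 0.15 rad of fully up (value of joint lock_lever below 0.15 rad and horizontal distance between each of cutter, spacer1, spacer2, spacer3, spacer4, nut and spindle_seat below 0.004 m and z of cutter in the frame of spindle_seat below 0.004 m and angle between cutter's own z axis and vertical below 0.06 rad and z of spacer1 in the frame of spindle_seat between 0.026 and 0.068 m and angle between the z axis of each of spacer1, spacer2, spacer3, spacer4 and the z axis of spindle_seat, either way round below 0.08 rad and z of spacer2 in the frame of spindle_seat between 0.026 and 0.068 m and z of spacer3 in the frame of spindle_seat between 0.026 and 0.068 m and z of spacer4 in the frame of spindle_seat between 0.026 and 0.068 m and z of nut in the frame of spindle_seat between 0.026 and 0.068 m and angle between nut's own z axis and vertical below 0.08 rad and z of nut in the frame of spacer1 above 0.003 m and z of nut in the frame of spacer2 above 0.003 m and z of nut in the frame of spacer3 above 0.003 m and z of nut in the frame of spacer4 above 0.003 m and linear speed of each of cutter, nut, spacer1, spacer2, spacer3, spacer4 below 0.02 m/s and contact force between the fingers and cutter below 0.3 N and contact force between the fingers and nut below 0.3 N and contact force between the fingers and spacer1 below 0.3 N and contact force between the fingers and spacer2 below 0.3 N and contact force between the fingers and spacer3 below 0.3 N and contact force between the fingers and spacer4 below 0.3 N); the robot touches nothing.
It fails at once if the cutter is dropped down the spindle (faster than 0.5 m/s while on the shaft) (horizontal distance between cutter and spindle_seat below 0.01 m and z of cutter in the frame of spindle_seat below 0.08 m and linear speed of cutter above 0.5 m/s).
It fails at once if the tin is moved by more than 30 mm (distance of tin from where it was at the start of the episode above 0.03 m).
It fails at once if the push block is moved by more than 30 mm (distance of push_block from where it was at the start of the episode above 0.03 m).
Of spacer1, spacer2, spacer3, spacer4 only 2 to 4 are there at a start; the rules pass over those that are not, and their reading is None.
At some moment in a run one of cutter, spacer1, spacer2, spacer3, spacer4 may be knocked a few centimetres aside while the robot is not near it.
It also fails if it takes over 210 s, if anything falls off the work surface, if the arm or the gripper's body presses on something with over 40 N, if the wrist force passes 120 N, or if a joint passes its speed limit or range.

ROBOT

A 7-joint arm with a two-finger parallel gripper is mounted at the origin on the work surface. World frame = base frame: x ahead of the robot, y to its left, z up, the work surface at z = 0. Lengths are in m, angles in rad, forces in N, time in s.
With the tool pointing down it reaches from about 0.4 to 0.875 m from the base axis. Payload 19.3 kg.
Tool frame: the origin (TCP) lies at the very end of the fingers, on their centre line; the grasp point (between the pads) lies 19 mm behind it; z points along the fingers, x is the direction in which the jaws open and shut, and the axes are right-handed (so a half turn about z gives the same grasp; the last joint's range is limited). The gripper opens to 85 mm and grips with 20 to 120 N. Pads are 22 mm wide; open, the fingers measure 114 mm over their backs; the gripper's body (76 mm by 85 mm) begins 54 mm behind the grasp point. The pads swing forward as they close: fully open they stand 13 mm farther back than shut.
Start: joints at [-1.382, 0.521, -0.036, 1.599, 0.021, 1.021, -0.113], TCP at [0.16, 0.604, 0.206] pointing down, gripper open.
Joint ranges: [-2.91, 2.91], [-0.3, 2.13], [-1.5, 1.42], [0.17, 2.43], [-1.26, 4.41], [0.16, 1.93], [-2.52, 2.52]. Speed limits (rad/s): [1.89, 1.89, 2.39, 2.39, 3.01, 3.01, 3.01].

INTERFACE

Orientations are given as [roll, pitch, yaw] about the fixed x, y, z axes, in that order (R = Rz(yaw) Ry(pitch) Rx(roll)).
In Python, from workcell import observe, eyes, job_done gives the robot as it stands. The module is installed in compiled form; this text tells all that it offers.
- The arm moves only by the shell command python3 -m pendant 'ROWS' [FORCE]. ROWS is JSON, a list of rows, each an object of numbers: "dx", "dy", "dz": the shift along the tool's x, y, z in mm; "ax", "ay", "az": the turn, a rotation vector about the tool's x, y, z in degrees; "claw": the finger opening in mm, from 0 to 85.4. A call has 1 to 10 rows; each row is the pose to reach, as a shift and turn from the pose commanded when the call began, along the tool's axes at that moment; what a row does not reach only later rows make up. A row lasts 1/12 s, in which the tool goes at most 41.7 mm and 7.16 degrees, less where a joint would pass 70% of its speed; a pose out of reach is approached as far as the arm can. A call with a gripper value outside its range is refused whole. The fingers move at their own pace and stop on an object; FORCE is the grip in N (left out, the last holds). Time passes only in rows, so rows that repeat a pose let the fingers close. It gives the time, the measured TCP pose, the force and the opening at its end, in the units of the state.
- observe(): the state, without advancing time (a new reading comes with each control period).
- eyes.grab_frame(name): name is "scene" or "top"; returns a dict with "image" (384x512x3 uint8, blue, green, red), "fovy" (degrees; the focal length in pixels is half the picture's height over the tangent of half this angle, whatever the lens; pixels are square), "cx", "cy" (the principal point, pixels), "view" (4x4, takes a point from world to camera coordinates). Camera axes: x right, y up, looking along -z (the intrinsics and any distortion apply to the point x, -y, -z); pixel columns grow to the right and rows downward; lengths in m; the calibration is good to about 2 mm. A picture is of the moment at which its call begins. There is no depth.
- job_done(): hands the job in, once; it reports no verdict.
The state is a dict: "clock": time; "qpos": joint angles; "qd": joint speeds; "joint_efforts": joint torques, N m; "position": TCP position; "tool_rot": TCP orientation; "force": force on the tool from outside, world axes, zero at the start; "moment": the same for the moment, N m; "grip_width": finger opening in m.
Only numpy, scipy, OpenCV 4.12 (cv2) and the standard library are available. Lean on these libraries where they do the work, as an engineer would, in place of code of your own. Each camera call takes 0.05 s, during which the arm holds its last target.

## Working session

There is one attempt and no reset: what is moved stays moved. The work goes in short steps, Python scripts to look and compute and a shell command to move; the robot and the scene stay as the last step left them, time stands still between calls to the robot, and variables do not carry over. Pictures are saved under pics/ and viewed, and the job is handed in when it is done.

```bash
mkdir -p pics; python3 - <<'E'
from workcell import observe, eyes
import cv2
s=observe(); print(s)
for n in("scene","top"):
    f=eyes.grab_frame(n); cv2.imwrite(f"pics/{n}0.png",f["image"]); print(n,f["fovy"],f["cx"],f["cy"],f["view"],[k for k in f])
    if 'dist' in str(f.keys()): print(f)
E
```

```text
{'clock': 0.0, 'qpos': array([-1.38217815,  0.52200229, -0.03632492,  1.60001227,  0.02117703,
        1.0211248 , -0.1128101 ]), 'qd': array([-1.74059608e-04, -6.47150249e-04, -2.93154707e-04, -2.33973860e-03,
        6.86555284e-05, -4.29819695e-04,  2.29060266e-03]), 'joint_efforts': array([ 4.02791047e-04, -9.27094102e+01,  1.97985403e+00, -3.69938099e+01,
        1.79000222e-02,  8.08559242e-03, -2.46337623e-05]), 'position': array([0.15989813, 0.6038068 , 0.20553156]), 'tool_rot': array([3.14152644e+00, 1.16072325e-03, 1.31194396e+00]), 'force': array([ 1.09788686, -0.01912341, -0.3170773 ]), 'moment': array([ 0.00980684,  0.00589484, -0.07743388]), 'grip_width': 0.08554791535192792}
scene 44.12158779972202 265.02393551467026 189.21831075788924 [[-0.31055776  0.95051419  0.00875548  0.13077556]
 [-0.53362897 -0.18195823  0.82591242  0.22264921]
 [ 0.7866346   0.25182133  0.56373045 -1.69157216]
 [ 0.          0.          0.          1.        ]] ['image', 'fovy', 'cx', 'cy', 'view']
top 49.75653899028467 259.40420560170594 198.64046143284543 [[-0.02964491 -0.99955156 -0.00422633  0.05003429]
 [ 0.9815352  -0.02990941  0.18892876 -0.5680834 ]
 [-0.18897044  0.00145249  0.9819817  -1.01377483]
 [ 0.          0.          0.          1.        ]] ['image', 'fovy', 'cx', 'cy', 'view']
```

View pics/scene0.png

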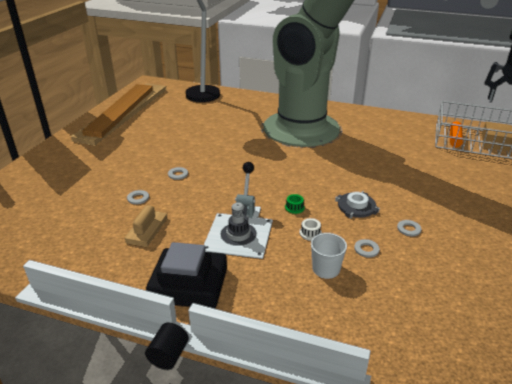

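View pics/top0.png

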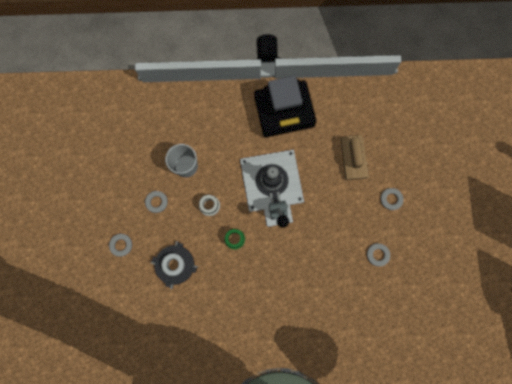

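```bash
cat > h.py <<'E'
import numpy as np, cv2
from workcell import observe, eyes
def cam(n):
    f=eyes.grab_frame(n); f=dict(f); f["F"]=192/np.tan(np.radians(f["fovy"]/2)); f["view"]=np.array(f["view"]); return f
def ray(f,u,v):
    d=np.array([(u-f["cx"])/f["F"],-(v-f["cy"])/f["F"],-1.]); R=f["view"][:3,:3]; t=f["view"][:3,3]
    return -R.T@t, R.T@d
def onz(f,u,v,z):
    o,d=ray(f,u,v); return o+d*(z-o[2])/d[2]
def proj(f,p):
    c=f["view"][:3,:3]@np.array(p)+f["view"][:3,3]; return np.array([f["cx"]+f["F"]*c[0]/-c[2],f["cy"]-f["F"]*c[1]/-c[2]])
def tri(f,p,g,q):
    o,d=ray(f,*p);a,b=ray(g,*q); A=np.c_[d,-b]; s=np.linalg.lstsq(A,a-o,rcond=None)[0]
    P,Q=o+d*s[0],a+b*s[1]; return (P+Q)/2,np.linalg.norm(P-Q)
def crop(f,u,v,r,k,name):
    im=f["image"]; u,v=int(u),int(v)
    c=im[max(0,v-r):v+r,max(0,u-r):u+r]; cv2.imwrite(name,cv2.resize(c,None,fx=k,fy=k,interpolation=cv2.INTER_CUBIC))
E
python3 - <<'E'
from h import *
t=cam("top");s=cam("scene")
crop(t,272,185,50,6,"pics/a1.png"); crop(s,243,215,65,5,"pics/a2.png")
cv2.imwrite("pics/a3.png",cv2.resize(t["image"][130:290,100:300],None,fx=4,fy=3.75,interpolation=cv2.INTER_CUBIC))
def blob(f,u,v,r):
    im=f["image"][v-r:v+r,u-r:u+r]; hsv=cv2.cvtColor(im,cv2.COLOR_BGR2HSV)
    m=(hsv[...,1]<70).astype(np.uint8)
    c=[x for x in cv2.findContours(m,0,1)[0] if cv2.contourArea(x)>40]
    c=max(c,key=cv2.contourArea); e=cv2.fitEllipse(c); return e[0][0]+u-r,e[0][1]+v-r,e[1]
for n,(u,v),(a,b) in[("r1",(157,202),(367,248)),("r2",(121,245),(409,228)),("r3",(392,199),(137,197)),("r4",(379,255),(178,173))]:
    x=blob(t,u,v,17); y=blob(s,a,b,17); print(n,np.round(x[:2],1),x[2],onz(t,*x[:2],.006),onz(s,*y[:2],.006),tri(t,x[:2],s,y[:2]))
E
```

```text
r1 [155.9 201.5] (21.339385986328125, 22.16655158996582) [0.57928351 0.31226604 0.006     ] [0.58607722 0.3130206  0.006     ] (array([0.58026043, 0.31314787, 0.00121553]), np.float64(0.000653051541125759))
r2 [120.  244.7] (21.890056610107422, 22.826658248901367) [0.46582429 0.4050991  0.006     ] [0.4724908 0.4047116 0.006    ] (array([0.46631572, 0.40578115, 0.00169095]), np.float64(0.0014873393833594465))
r3 [391.6 198.6] (20.912368774414062, 22.408458709716797) [ 0.56798056 -0.32307321  0.006     ] [ 0.57503178 -0.3220767   0.006     ] (array([ 0.56919503, -0.32544076,  0.00108878]), np.float64(0.0015560303415056102))
r4 [378.1 254.4] (21.906259536743164, 23.193359375) [ 0.42006475 -0.2744331   0.006     ] [ 0.42816435 -0.27374796  0.006     ] (array([ 0.42067679, -0.27696456,  0.00058897]), np.float64(0.0020556030528442655))
```

View pics/a1.png

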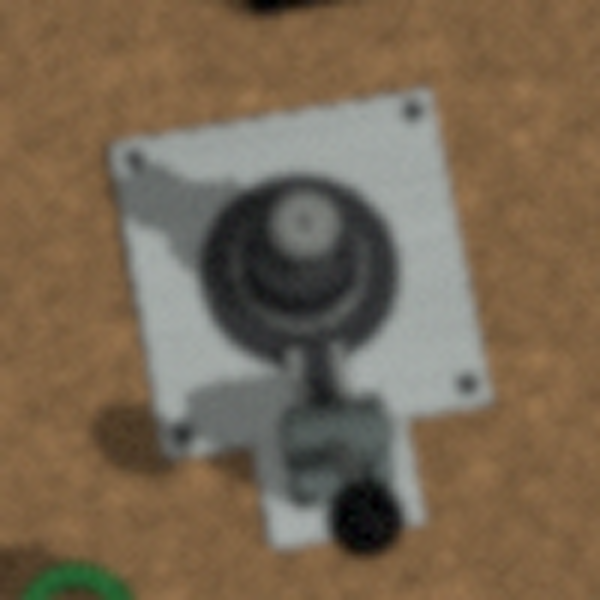

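View pics/a2.png

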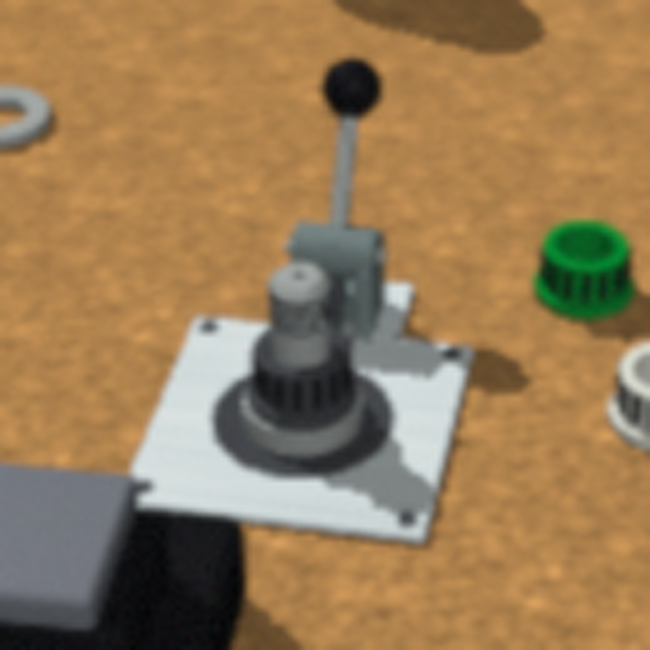

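View pics/a3.png

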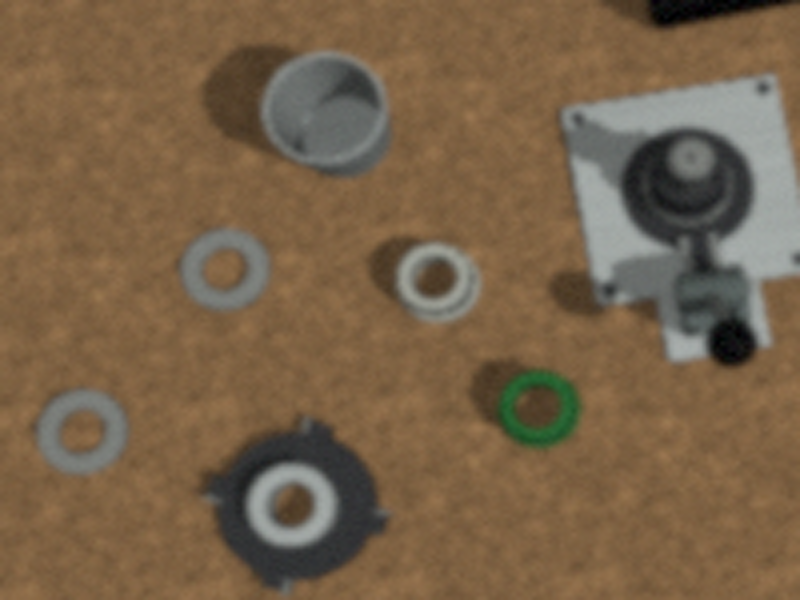

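```bash
python3 - <<'E'
from h import *
t=cam("top");s=cam("scene")
def mid(f,u,v,r,thr,dark=False):
    g=cv2.cvtColor(f["image"],cv2.COLOR_BGR2GRAY)[v-r:v+r,u-r:u+r]; g=cv2.resize(g,None,fx=8,fy=8,interpolation=cv2.INTER_CUBIC)
    m=((g<thr) if dark else (g>thr)).astype(np.uint8); c=max(cv2.findContours(m,0,1)[0],key=cv2.contourArea); e=cv2.fitEllipse(c)
    return (e[0][0]+.5)/8-.5+u-r,(e[0][1]+.5)/8-.5+v-r,e[1][0]/8,e[1][1]/8
k1=mid(t,283,221,9,35,True);k2=mid(s,248,167,9,50,True);print("knob",k1,k2,tri(t,k1[:2],s,k2[:2]))
print("spindle",onz(t,272.5,171.8,.095),onz(s,238,206,.095),tri(t,(272.5,171.8),s,(238,206)))
for n,a in dict(tl=(113,146),tr=(430,92),br=(490,400)).items():
    print(n,onz(t,222+a[0]/6-.5,135+a[1]/6-.5,.006))
for n,a in dict(l=(192,318),r=(472,350),bl=(132,500),br=(426,545)).items():
    print("s",n,onz(s,178+a[0]/5-.5,150+a[1]/5-.5,.006))
# cutter hub
h=mid(t,173,265,16,110);print("hub",h,onz(t,*h[:2],.030))
h=mid(s,358,200,14,120);print("hub",h,onz(s,*h[:2],.030))
crop(s,358,200,40,7,"pics/b1.png")
# fence straightness in top
g=t["image"][60:90]
E
```

```text
knob (282.3056221008301, 220.82312774658203, 10.02107048034668, 11.599296569824219) (247.94230461120605, 167.18089199066162, 10.394948959350586, 10.645485877990723) (array([ 0.50133062, -0.02092106,  0.119204  ]), np.float64(0.0015641172927297836))
spindle [ 0.62907199 -0.00189126  0.095     ] [0.63886533 0.00216843 0.095     ] (array([ 0.63062094, -0.00165486,  0.08841605]), np.float64(0.000993856719750316))
tl [0.69162795 0.08198053 0.006     ]
tr [ 0.71288985 -0.06433313  0.006     ]
br [ 0.56809934 -0.08475975  0.006     ]
s l [ 0.57499425 -0.08697989  0.006     ]
s r [0.5535264  0.06210212 0.006     ]
s bl [ 0.71759076 -0.05767977  0.006     ]
s br [0.7024259  0.08611292 0.006     ]
hub (172.46943187713623, 264.30638313293457, 21.57808494567871, 22.025249481201172) [0.40945223 0.2607268  0.03      ]
hub (357.64877223968506, 194.59821033477783, 24.49179458618164, 27.18229866027832) [0.40266793 0.25955882 0.03      ]
```

View pics/b1.png

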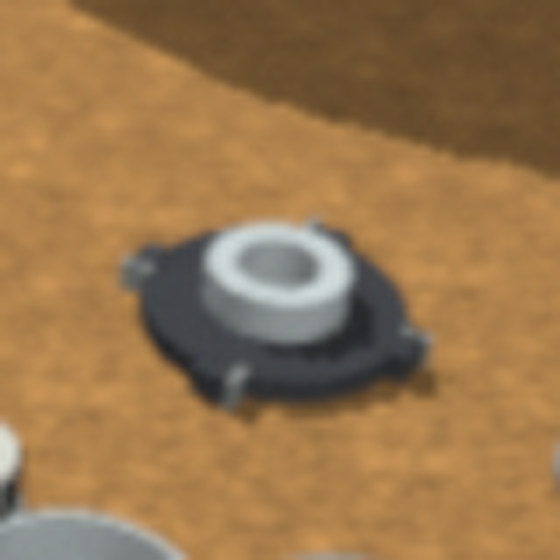

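```bash
cat >> h.py <<'E'
from scipy.spatial.transform import Rotation as Ro
def go(p,yawdeg=None,tag=""):
    s=observe(); R=Ro.from_euler("xyz",s["tool_rot"]).as_matrix()
    d=R.T@(np.array(p)-s["position"])*1000
    if yawdeg is None: yawdeg=np.degrees(s["tool_rot"][2])
    # nearest equivalent half turn
    T=Ro.from_euler("xyz",[np.pi,0,np.radians(yawdeg)]).as_matrix()
    rv=Ro.from_matrix(R.T@T).as_rotvec(degrees=True)
    print(tag,"d",np.round(d,1),"a",np.round(rv,1),"| at",np.round(s["position"],4),"yaw %.1f"%np.degrees(s["tool_rot"][2]),"t %.2f"%s["clock"],"F",np.round(s["force"],1),"w %.4f"%s["grip_width"],"q7 %.2f"%s["qpos"][6])
E
python3 -c "
from h import *
go([.495,-.021,.2],98.3)"
```

```text
d [-518.5  483.9    6.1] a [ -0.    0.  -23.1] | at [0.16   0.6041 0.2059] yaw 75.2 t 0.30 F [-0.5 -0.8  0.1] w 0.0852 q7 -0.11
```

```bash
python3 -m pendant '[{"dx":-300,"dy":280,"dz":0,"az":70,"claw":70},{"dx":-300,"dy":280,"dz":0,"az":70},{"dx":-300,"dy":280,"dz":0,"az":70},{"dx":-300,"dy":280,"dz":0,"az":70},{"dx":-300,"dy":280,"dz":0,"az":70},{"dx":-300,"dy":280,"dz":0,"az":70},{"dx":-300,"dy":280,"dz":0,"az":70},{"dx":-300,"dy":280,"dz":0,"az":70},{"dx":-300,"dy":280,"dz":0,"az":70},{"dx":-300,"dy":280,"dz":0,"az":70}]' 20;  python3 -c "
from h import *
go([.495,-.021,.2],-81.7)"
```

```text
d [-518.5  483.9    6.1] a [  0.    0.  156.9] | at [0.16   0.6041 0.2059] yaw 75.2 t 0.30 F [-0.5 -0.8  0.1] w 0.0852 q7 -0.11schema error: expected keys dx, dy, dz, ax, ay, az, claw
```

```bash
python3 -m pendant '[{"dx":-300,"dy":280,"dz":0,"ax":0,"ay":0,"az":70,"claw":70},{"dx":-300,"dy":280,"dz":0,"ax":0,"ay":0,"az":70,"claw":70},{"dx":-300,"dy":280,"dz":0,"ax":0,"ay":0,"az":70,"claw":70},{"dx":-300,"dy":280,"dz":0,"ax":0,"ay":0,"az":70,"claw":70},{"dx":-300,"dy":280,"dz":0,"ax":0,"ay":0,"az":70,"claw":70},{"dx":-300,"dy":280,"dz":0,"ax":0,"ay":0,"az":70,"claw":70},{"dx":-300,"dy":280,"dz":0,"ax":0,"ay":0,"az":70,"claw":70},{"dx":-300,"dy":280,"dz":0,"ax":0,"ay":0,"az":70,"claw":70},{"dx":-300,"dy":280,"dz":0,"ax":0,"ay":0,"az":70,"claw":70},{"dx":-300,"dy":280,"dz":0,"ax":0,"ay":0,"az":70,"claw":70}]' 20;  python3 -c "
from h import *
go([.495,-.021,.2],-81.7)"
```

```text
clock: 1.13
position: [0.3546, 0.24, 0.2064]
tool_rot: [-3.141, -0.0, 0.083]
force: [1.1, 0.4, -0.5]
grip_width: 0.07
 d [118.4 271.7   6.3] a [-0.   0.  86.4] | at [0.3546 0.24   0.2064] yaw 4.7 t 1.13 F [ 1.1  0.4 -0.5] w 0.0700 q7 -0.54
```

```bash
python3 -m pendant '[{"dx":118,"dy":272,"dz":6,"ax":0,"ay":0,"az":86,"claw":60},{"dx":118,"dy":272,"dz":6,"ax":0,"ay":0,"az":86,"claw":60},{"dx":118,"dy":272,"dz":6,"ax":0,"ay":0,"az":86,"claw":60},{"dx":118,"dy":272,"dz":6,"ax":0,"ay":0,"az":86,"claw":60},{"dx":118,"dy":272,"dz":6,"ax":0,"ay":0,"az":86,"claw":60},{"dx":118,"dy":272,"dz":6,"ax":0,"ay":0,"az":86,"claw":60},{"dx":118,"dy":272,"dz":6,"ax":0,"ay":0,"az":86,"claw":60},{"dx":118,"dy":272,"dz":6,"ax":0,"ay":0,"az":86,"claw":60},{"dx":118,"dy":272,"dz":6,"ax":0,"ay":0,"az":86,"claw":60},{"dx":118,"dy":272,"dz":6,"ax":0,"ay":0,"az":86,"claw":60}]' 20
python3 -m pendant '[{"dx":0,"dy":0,"dz":0,"ax":0,"ay":0,"az":7,"claw":60},{"dx":0,"dy":0,"dz":0,"ax":0,"ay":0,"az":14,"claw":60},{"dx":0,"dy":0,"dz":0,"ax":0,"ay":0,"az":15,"claw":60},{"dx":0,"dy":0,"dz":0,"ax":0,"ay":0,"az":15,"claw":60}]'
python3 - <<'E'
from h import *
go([.495,-.021,.2],-81.7)
t=cam("top");s=cam("scene");p=observe()["position"]
print(proj(t,p),proj(s,p))
crop(t,*proj(t,p),50,5,"pics/c1.png"); crop(s,*proj(s,p),50,5,"pics/c2.png")
E
```

```text
clock: 1.97
position: [0.496, -0.0189, 0.2]
tool_rot: [3.141, -0.0, -1.168]
force: [-0.0, 0.2, -0.3]
grip_width: 0.0598
clock: 2.3
position: [0.4959, -0.0176, 0.2]
tool_rot: [3.141, -0.0, -1.419]
force: [0.3, -0.5, 1.1]
grip_width: 0.0601
 d [3.2 1.4 0. ] a [ 0.  -0.   0.4] | at [ 0.4959 -0.0176  0.2   ] yaw -81.3 t 2.30 F [ 0.3 -0.5  1.1] w 0.0601 q7 -1.10
[283.09676992 218.19799837] [249.83743304 138.97829358]
```

View pics/c1.png

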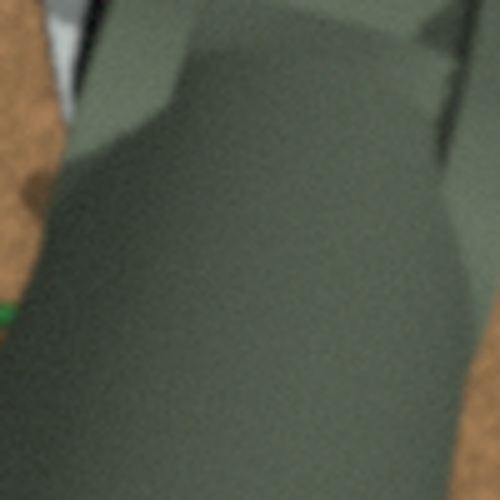

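View pics/c2.png

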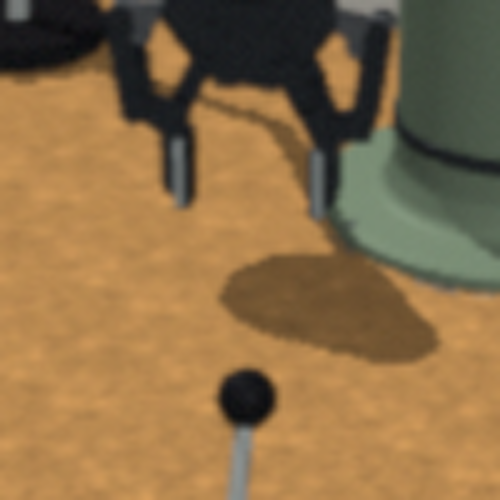

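```bash

python3 -m pendant '[{"dx":3,"dy":1,"dz":0,"ax":0,"ay":0,"az":0,"claw":0},{"dx":3,"dy":1,"dz":0,"ax":0,"ay":0,"az":0,"claw":0},{"dx":3,"dy":1,"dz":0,"ax":0,"ay":0,"az":0,"claw":0},{"dx":3,"dy":1,"dz":0,"ax":0,"ay":0,"az":0,"claw":0},{"dx":3,"dy":1,"dz":0,"ax":0,"ay":0,"az":0,"claw":0},{"dx":3,"dy":1,"dz":0,"ax":0,"ay":0,"az":0,"claw":0}]'
python3 - <<'E'
from h import *
go([.495,-.021,.2],-81.7)
s=cam("scene");p=observe()["position"]
print(proj(s,p))
crop(s,*proj(s,p),40,7,"pics/c3.png")
E
```

```text
clock: 2.9
position: [0.4953, -0.0209, 0.2001]
tool_rot: [3.142, 0.0, -1.421]
force: [0.3, 0.0, -0.3]
grip_width: -0.0003
 d [0.1 0.4 0.1] a [0.  0.  0.3] | at [ 0.4953 -0.0209  0.2001] yaw -81.4 t 2.90 F [ 0.3  0.  -0.3] w -0.0003 q7 -1.09
[248.71007162 138.68818022]
```

View pics/c3.png

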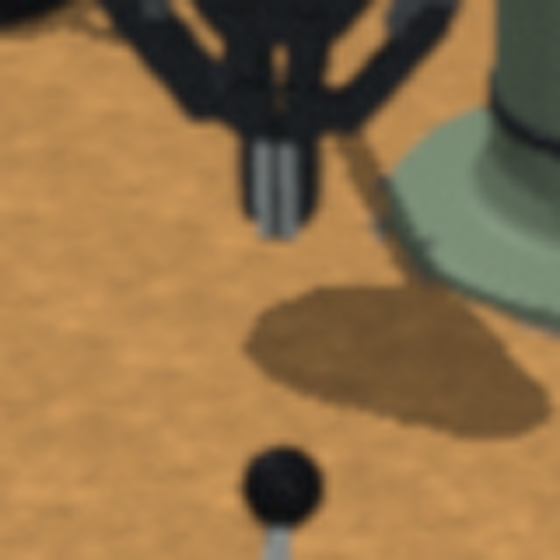

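```bash
python3 -c "
from h import *
go([.43,-.1,.02])"
```

```text
d [ 68.5  76.4 180.1] a [-0.  0. -0.] | at [ 0.4954 -0.0209  0.2001] yaw -81.4 t 2.95 F [ 0.6 -0.5 -0.3] w 0.0002 q7 -1.09
```

```bash

python3 -m pendant '[{"dx":34,"dy":38,"dz":20,"ax":0,"ay":0,"az":0,"claw":0},{"dx":68,"dy":76,"dz":40,"ax":0,"ay":0,"az":0,"claw":0},{"dx":68,"dy":76,"dz":80,"ax":0,"ay":0,"az":0,"claw":0},{"dx":68,"dy":76,"dz":120,"ax":0,"ay":0,"az":0,"claw":0},{"dx":68,"dy":76,"dz":155,"ax":0,"ay":0,"az":0,"claw":0},{"dx":68,"dy":76,"dz":165,"ax":0,"ay":0,"az":0,"claw":0},{"dx":68,"dy":76,"dz":170,"ax":0,"ay":0,"az":0,"claw":0},{"dx":68,"dy":76,"dz":175,"ax":0,"ay":0,"az":0,"claw":0},{"dx":68,"dy":76,"dz":180,"ax":0,"ay":0,"az":0,"claw":0}]'
python3 - <<'E'
from h import *
go([.43,-.1,.0])
s=cam("scene");t=cam("top");p=observe()["position"]
print(proj(s,p),proj(t,p))
crop(s,*proj(s,p),40,7,"pics/c4.png")
crop(t,*proj(t,p),40,7,"pics/c5.png")
E
```

```text
clock: 3.7
position: [0.4311, -0.0995, 0.0206]
tool_rot: [-3.14, -0.0, -1.421]
force: [0.1, -0.4, 0.9]
grip_width: -0.0002
 d [ 0.3  1.2 20.6] a [-0.1 -0.   0. ] | at [ 0.4311 -0.0995  0.0206] yaw -81.4 t 3.70 F [ 0.1 -0.4  0.9] w -0.0002 q7 -0.64
[231.31868247 179.5958052 ] [311.92216886 251.91399206]
```

View pics/c4.png

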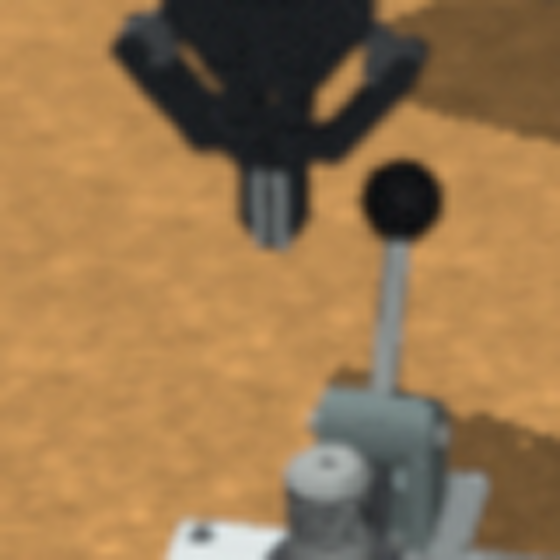

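View pics/c5.png

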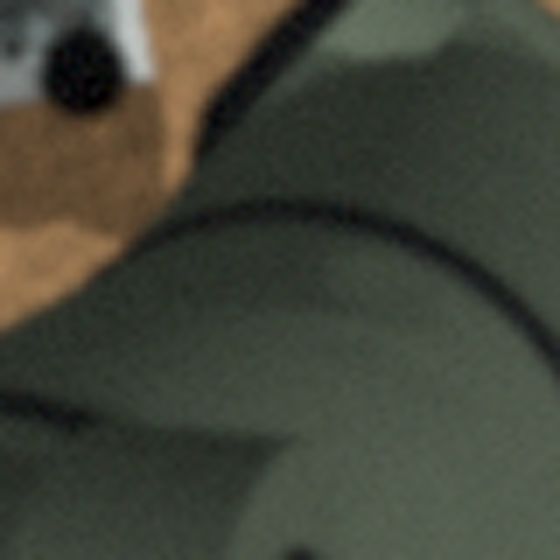

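```bash

python3 -m pendant '[{"dx":0,"dy":0,"dz":8,"ax":0,"ay":0,"az":0,"claw":0},{"dx":0,"dy":0,"dz":13,"ax":0,"ay":0,"az":0,"claw":0},{"dx":0,"dy":0,"dz":16,"ax":0,"ay":0,"az":0,"claw":0},{"dx":0,"dy":0,"dz":18,"ax":0,"ay":0,"az":0,"claw":0},{"dx":0,"dy":0,"dz":19,"ax":0,"ay":0,"az":0,"claw":0},{"dx":0,"dy":0,"dz":20,"ax":0,"ay":0,"az":0,"claw":0},{"dx":0,"dy":0,"dz":20,"ax":0,"ay":0,"az":0,"claw":0}]'
python3 - <<'E'
from h import *
go([.43,-.1,.0])
s=cam("scene");p=observe()["position"]
print(proj(s,p))
crop(s,*proj(s,p),40,7,"pics/c6.png")
E
```

```text
clock: 4.38
position: [0.4303, -0.0995, 0.0001]
tool_rot: [3.142, -0.0, -1.422]
force: [0.3, -0.2, 0.7]
grip_width: 0.0003
 d [0.5 0.4 0.1] a [ 0. -0. -0.] | at [ 4.303e-01 -9.950e-02  1.000e-04] yaw -81.5 t 4.38 F [ 0.3 -0.2  0.7] w 0.0003 q7 -0.61
[231.54187202 185.35452563]
```

View pics/c6.png

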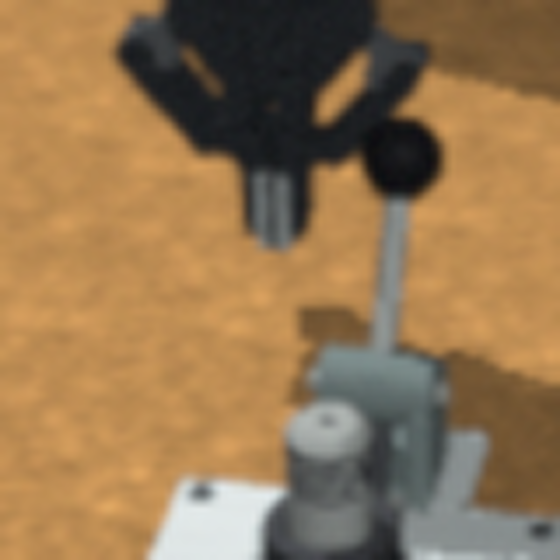

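```bash

python3 -m pendant '[{"dx":0,"dy":0,"dz":4,"ax":0,"ay":0,"az":0,"claw":0},{"dx":0,"dy":0,"dz":6,"ax":0,"ay":0,"az":0,"claw":0},{"dx":0,"dy":0,"dz":7,"ax":0,"ay":0,"az":0,"claw":0},{"dx":0,"dy":0,"dz":8,"ax":0,"ay":0,"az":0,"claw":0},{"dx":0,"dy":0,"dz":8,"ax":0,"ay":0,"az":0,"claw":0}]'

```

```text
clock: 4.85
position: [0.4302, -0.0995, -0.0081]
tool_rot: [3.141, 0.0, -1.422]
force: [-1.2, -0.4, 0.0]
grip_width: 0.0002
```

```bash

python3 -m pendant '[{"dx":0,"dy":0,"dz":1,"ax":0,"ay":0,"az":0,"claw":0},{"dx":0,"dy":0,"dz":2,"ax":0,"ay":0,"az":0,"claw":0},{"dx":0,"dy":0,"dz":3,"ax":0,"ay":0,"az":0,"claw":0},{"dx":0,"dy":0,"dz":3,"ax":0,"ay":0,"az":0,"claw":0}]'
python3 -m pendant '[{"dx":0,"dy":0,"dz":1,"ax":0,"ay":0,"az":0,"claw":0},{"dx":0,"dy":0,"dz":2,"ax":0,"ay":0,"az":0,"claw":0},{"dx":0,"dy":0,"dz":3,"ax":0,"ay":0,"az":0,"claw":0},{"dx":0,"dy":0,"dz":3,"ax":0,"ay":0,"az":0,"claw":0}]'

```

```text
clock: 5.18
position: [0.4303, -0.0994, -0.011]
tool_rot: [3.142, 0.0, -1.422]
force: [0.8, 0.4, 0.1]
grip_width: 0.0002
clock: 5.52
position: [0.4302, -0.0994, -0.0141]
tool_rot: [3.141, 0.0, -1.422]
force: [0.3, -0.1, -0.4]
grip_width: 0.0001
```

```bash

python3 -m pendant '[{"dx":0,"dy":0,"dz":0.7,"ax":0,"ay":0,"az":0,"claw":0},{"dx":0,"dy":0,"dz":1.4,"ax":0,"ay":0,"az":0,"claw":0},{"dx":0,"dy":0,"dz":2,"ax":0,"ay":0,"az":0,"claw":0},{"dx":0,"dy":0,"dz":2,"ax":0,"ay":0,"az":0,"claw":0}]'
python3 -m pendant '[{"dx":0,"dy":0,"dz":0.7,"ax":0,"ay":0,"az":0,"claw":0},{"dx":0,"dy":0,"dz":1.4,"ax":0,"ay":0,"az":0,"claw":0},{"dx":0,"dy":0,"dz":2,"ax":0,"ay":0,"az":0,"claw":0},{"dx":0,"dy":0,"dz":2,"ax":0,"ay":0,"az":0,"claw":0}]'
python3 - <<'E'
from h import *
s=cam("scene");p=observe()["position"]
print(proj(s,p),proj(s,[p[0],p[1],0]))
crop(s,*proj(s,p),40,7,"pics/c7.png")
E
```

```text
clock: 5.85
position: [0.4303, -0.0995, -0.016]
tool_rot: [3.141, -0.0, -1.422]
force: [-0.8, 0.1, -0.7]
grip_width: -0.0001
clock: 6.18
position: [0.4302, -0.0994, -0.018]
tool_rot: [3.141, 0.0, -1.422]
force: [0.2, -0.3, -1.0]
grip_width: 0.0003
[231.74279692 190.4684294 ] [231.55247333 185.38150472]
```

View pics/c7.png

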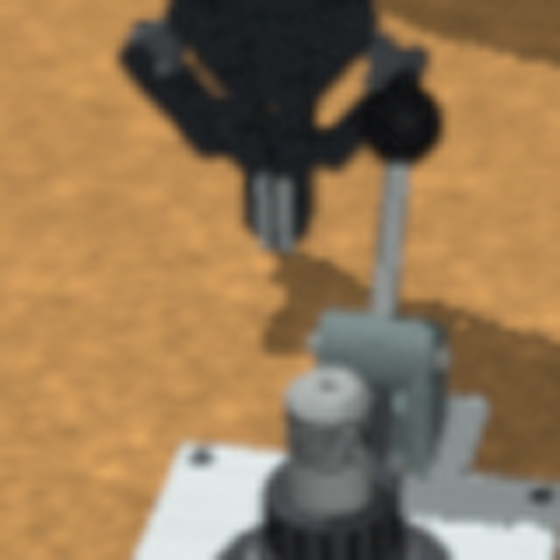

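```bash

python3 -m pendant '[{"dx":0,"dy":0,"dz":0.5,"ax":0,"ay":0,"az":0,"claw":0},{"dx":0,"dy":0,"dz":1,"ax":0,"ay":0,"az":0,"claw":0},{"dx":0,"dy":0,"dz":1.5,"ax":0,"ay":0,"az":0,"claw":0},{"dx":0,"dy":0,"dz":1.5,"ax":0,"ay":0,"az":0,"claw":0}]'
python3 -m pendant '[{"dx":0,"dy":0,"dz":0.5,"ax":0,"ay":0,"az":0,"claw":0},{"dx":0,"dy":0,"dz":1,"ax":0,"ay":0,"az":0,"claw":0},{"dx":0,"dy":0,"dz":1.5,"ax":0,"ay":0,"az":0,"claw":0},{"dx":0,"dy":0,"dz":1.5,"ax":0,"ay":0,"az":0,"claw":0}]'

```

```text
clock: 6.57
position: [0.4303, -0.0994, -0.0195]
tool_rot: [3.142, -0.0, -1.422]
force: [1.1, -0.9, -0.4]
grip_width: -0.0001
clock: 6.9
position: [0.4303, -0.0994, -0.021]
tool_rot: [3.142, -0.0, -1.422]
force: [0.2, 0.1, 0.2]
grip_width: 0.0
```

```bash

python3 -m pendant '[{"dx":0,"dy":0,"dz":0.5,"ax":0,"ay":0,"az":0,"claw":0},{"dx":0,"dy":0,"dz":1,"ax":0,"ay":0,"az":0,"claw":0},{"dx":0,"dy":0,"dz":1.5,"ax":0,"ay":0,"az":0,"claw":0},{"dx":0,"dy":0,"dz":1.5,"ax":0,"ay":0,"az":0,"claw":0}]'
python3 -m pendant '[{"dx":0,"dy":0,"dz":0.5,"ax":0,"ay":0,"az":0,"claw":0},{"dx":0,"dy":0,"dz":1,"ax":0,"ay":0,"az":0,"claw":0},{"dx":0,"dy":0,"dz":1.5,"ax":0,"ay":0,"az":0,"claw":0},{"dx":0,"dy":0,"dz":1.5,"ax":0,"ay":0,"az":0,"claw":0}]'

```

```text
clock: 7.23
position: [0.4303, -0.0994, -0.0225]
tool_rot: [3.141, 0.0, -1.422]
force: [0.7, -0.1, 0.2]
grip_width: -0.0001
clock: 7.57
position: [0.4302, -0.0994, -0.024]
tool_rot: [3.142, -0.0, -1.422]
force: [0.3, -0.8, -0.4]
grip_width: -0.0003
```

```bash

python3 - <<'E'
from h import *
s=cam("scene");t=cam("top")
cv2.imwrite("pics/d1.png",s["image"]);crop(s,231,185,30,10,"pics/d2.png")
E
```

```text
(no output)
```

View pics/d2.png

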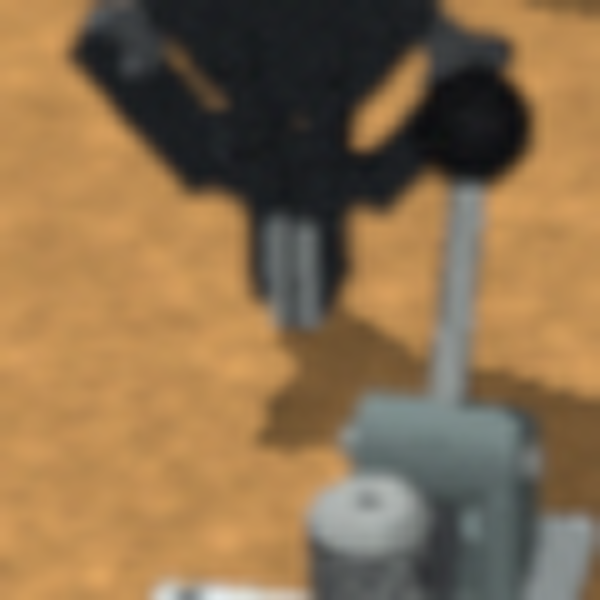

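View pics/d1.png

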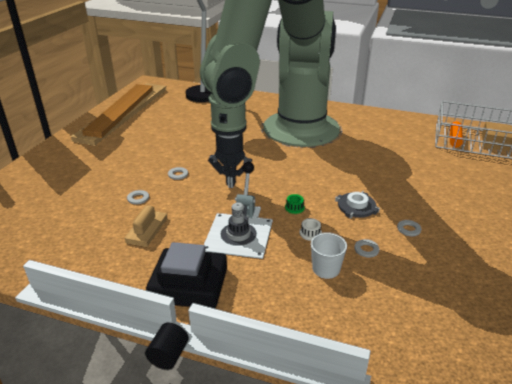

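```bash

python3 -m pendant '[{"dx":0,"dy":0,"dz":0.5,"ax":0,"ay":0,"az":0,"claw":0},{"dx":0,"dy":0,"dz":1,"ax":0,"ay":0,"az":0,"claw":0},{"dx":0,"dy":0,"dz":1,"ax":0,"ay":0,"az":0,"claw":0}]'
python3 -m pendant '[{"dx":0,"dy":0,"dz":0.5,"ax":0,"ay":0,"az":0,"claw":0},{"dx":0,"dy":0,"dz":1,"ax":0,"ay":0,"az":0,"claw":0},{"dx":0,"dy":0,"dz":1,"ax":0,"ay":0,"az":0,"claw":0}]'
python3 -m pendant '[{"dx":0,"dy":0,"dz":0.5,"ax":0,"ay":0,"az":0,"claw":0},{"dx":0,"dy":0,"dz":1,"ax":0,"ay":0,"az":0,"claw":0},{"dx":0,"dy":0,"dz":1,"ax":0,"ay":0,"az":0,"claw":0}]'

```

```text
clock: 7.92
position: [0.4303, -0.0994, -0.025]
tool_rot: [3.142, 0.0, -1.422]
force: [0.2, 0.1, -0.0]
grip_width: -0.0
clock: 8.17
position: [0.4303, -0.0994, -0.0252]
tool_rot: [-3.141, 0.001, -1.422]
force: [-4.5, 0.3, 26.2]
grip_width: -0.0001
clock: 8.42
position: [0.4304, -0.0994, -0.0254]
tool_rot: [-3.14, 0.001, -1.422]
force: [-10.3, 3.5, 60.1]
grip_width: 0.0
```

```bash

python3 -m pendant '[{"dx":0,"dy":0,"dz":-20,"ax":0,"ay":0,"az":0,"claw":0},{"dx":0,"dy":0,"dz":-55,"ax":0,"ay":0,"az":0,"claw":0},{"dx":0,"dy":0,"dz":-90,"ax":0,"ay":0,"az":0,"claw":0},{"dx":0,"dy":0,"dz":-125,"ax":0,"ay":0,"az":0,"claw":60},{"dx":0,"dy":0,"dz":-165,"ax":0,"ay":0,"az":0,"claw":60},{"dx":0,"dy":0,"dz":-165,"ax":0,"ay":0,"az":0,"claw":60}]'
python3 - <<'E'
from h import *
s=cam("scene")
print(onz(s,231,187.5,0), onz(s,231-.5,187,0))
go([.495,-.021,.17],-81.7)
E
```

```text
clock: 8.92
position: [0.4324, -0.0999, 0.1431]
tool_rot: [-3.135, -0.001, -1.422]
force: [0.7, -0.3, -0.8]
grip_width: 0.0359
[ 0.44098658 -0.09694286  0.        ] [ 0.43904962 -0.09925733  0.        ]
 d [-67.8 -74.2 -28.9] a [-0.3 -0.   0.3] | at [ 0.432  -0.0991  0.1407] yaw -81.4 t 8.97 F [ 0.3  1.1 -0.3] w 0.0433 q7 -0.83
```

```bash

python3 - <<'E'
from h import *
s=cam("scene");t=cam("top")
for z in(.118,.122,.124):print(onz(s,247.94,167.18,z),onz(t,282.3,220.8,z))
print(onz(s,247.94,167.18,.123)+np.array([.13,.0188,0]))
cv2.imwrite("pics/e1.png",s["image"][100:250,150:350].repeat(4,0).repeat(4,1));
go([.506,-.021,.125-.019-.025+.06],-81.7)
E
```

```text
[ 0.49961222 -0.02238838  0.118     ] [ 0.50131377 -0.02022776  0.118     ]
[ 0.50570215 -0.02014679  0.122     ] [ 0.50077041 -0.02000555  0.122     ]
[ 0.50874712 -0.01902599  0.124     ] [ 0.50049872 -0.01989445  0.124     ]
[ 0.63722464 -0.00078639  0.123     ]
 d [-65.7 -86.4  -2.8] a [-0.   0.   0.3] | at [ 0.4304 -0.0989  0.1381] yaw -81.4 t 9.07 F [ 0.4 -0.4 -0.2] w 0.0581 q7 -0.83
```

View pics/e1.png

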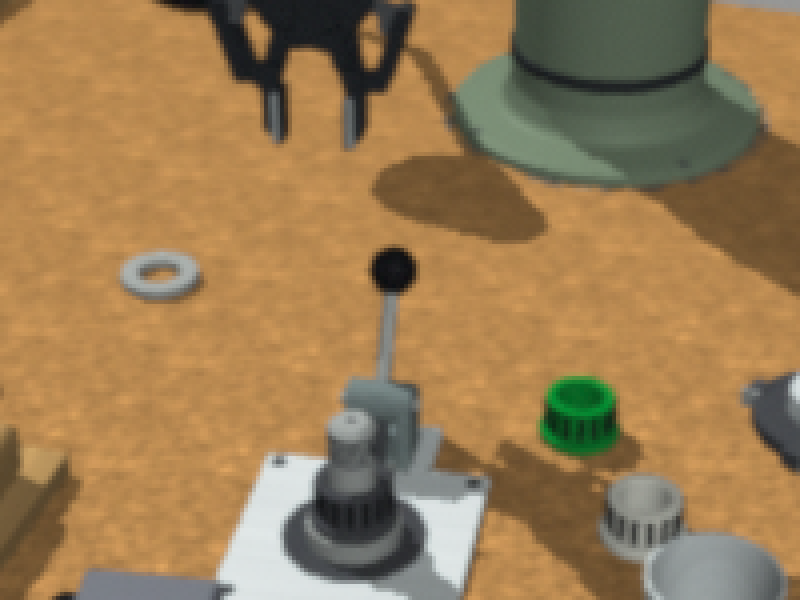

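```bash

python3 -m pendant '[{"dx":-20,"dy":-28,"dz":0,"ax":0,"ay":0,"az":0,"claw":60},{"dx":-45,"dy":-56,"dz":0,"ax":0,"ay":0,"az":0,"claw":60},{"dx":-66,"dy":-84,"dz":0,"ax":0,"ay":0,"az":0,"claw":60},{"dx":-66,"dy":-84,"dz":0,"ax":0,"ay":0,"az":0,"claw":60},{"dx":-66,"dy":-84,"dz":0,"ax":0,"ay":0,"az":0,"claw":60}]'
python3 - <<'E'
from h import *
s=cam("scene")
cv2.imwrite("pics/e2.png",s["image"][100:250,150:350].repeat(4,0).repeat(4,1));
go([.503,-.021,.079],-81.7)
E
```

```text
clock: 9.48
position: [0.5035, -0.0207, 0.1365]
tool_rot: [3.139, -0.0, -1.419]
force: [-0.6, 0.2, -0.7]
grip_width: 0.0599
 d [-0.9 -0.5 57.8] a [ 0.1 -0.   0.3] | at [ 0.5028 -0.0219  0.1368] yaw -81.4 t 9.53 F [-0.7 -0.2 -0.2] w 0.0600 q7 -0.99
```

View pics/e2.png

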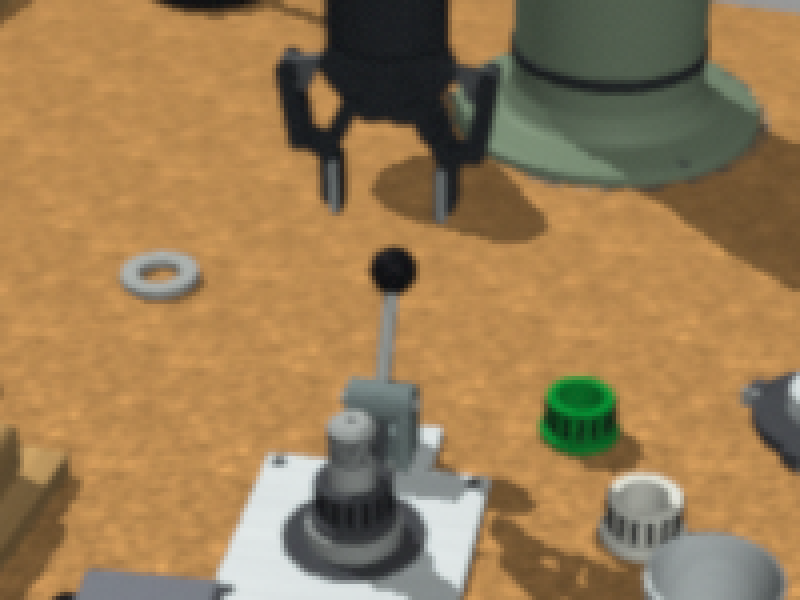

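```bash

python3 -m pendant '[{"dx":0,"dy":0,"dz":20,"ax":0,"ay":0,"az":0,"claw":60},{"dx":0,"dy":0,"dz":40,"ax":0,"ay":0,"az":0,"claw":60},{"dx":0,"dy":0,"dz":57,"ax":0,"ay":0,"az":0,"claw":60},{"dx":0,"dy":0,"dz":57,"ax":0,"ay":0,"az":0,"claw":25},{"dx":0,"dy":0,"dz":57,"ax":0,"ay":0,"az":0,"claw":25},{"dx":0,"dy":0,"dz":57,"ax":0,"ay":0,"az":0,"claw":25},{"dx":0,"dy":0,"dz":57,"ax":0,"ay":0,"az":0,"claw":25},{"dx":0,"dy":0,"dz":57,"ax":0,"ay":0,"az":0,"claw":25}]' 20
python3 - <<'E'
from h import *
s=cam("scene")
cv2.imwrite("pics/e3.png",s["image"][100:250,150:350].repeat(4,0).repeat(4,1));
go([.503,-.021,.079],-81.7)
E
```

```text
clock: 10.2
position: [0.5024, -0.0198, 0.0817]
tool_rot: [3.14, 0.003, -1.421]
force: [-6.2, 14.4, -2.3]
grip_width: 0.0306
 d [ 1.3 -0.4  2.7] a [0.1 0.2 0.3] | at [ 0.5024 -0.0198  0.0817] yaw -81.4 t 10.25 F [-5.8 13.1 -0.9] w 0.0305 q7 -0.92
```

View pics/e3.png

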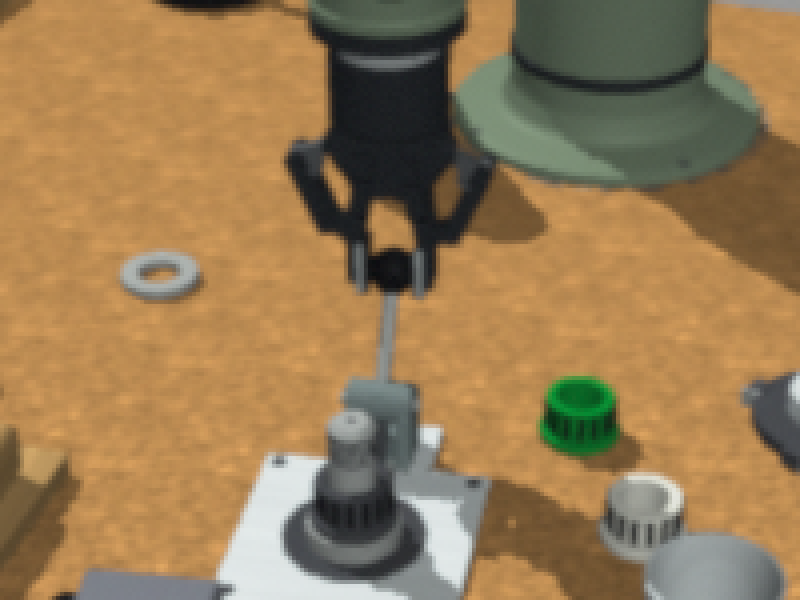

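```bash

python3 -m pendant '[{"dx":-1.5,"dy":8.5,"dz":6,"ax":0,"ay":0,"az":0,"claw":25},{"dx":-1.5,"dy":16.3,"dz":12.8,"ax":0,"ay":0,"az":0,"claw":25},{"dx":-1.5,"dy":23.2,"dz":20.5,"ax":0,"ay":0,"az":0,"claw":25},{"dx":-1.5,"dy":29.1,"dz":29.1,"ax":0,"ay":0,"az":0,"claw":25},{"dx":-1.5,"dy":33.9,"dz":38.3,"ax":0,"ay":0,"az":0,"claw":25},{"dx":-1.5,"dy":37.5,"dz":48,"ax":0,"ay":0,"az":0,"claw":25},{"dx":-1.5,"dy":39.9,"dz":58.1,"ax":0,"ay":0,"az":0,"claw":25},{"dx":-1.5,"dy":40.9,"dz":65.5,"ax":0,"ay":0,"az":0,"claw":25},{"dx":-1.5,"dy":41,"dz":68,"ax":0,"ay":0,"az":0,"claw":25},{"dx":-1.5,"dy":41,"dz":68,"ax":0,"ay":0,"az":0,"claw":25}]'
python3 - <<'E'
from h import *
s=cam("scene")
cv2.imwrite("pics/e4.png",s["image"][100:250,150:350].repeat(4,0).repeat(4,1));
go([.503,-.021,.079],-81.7)
E
```

```text
clock: 11.08
position: [0.4622, -0.0256, 0.0134]
tool_rot: [3.141, 0.002, -1.421]
force: [-2.9, 6.9, -2.6]
grip_width: 0.0307
 d [  1.4 -41.  -65.4] a [0.  0.1 0.3] | at [ 0.4622 -0.0256  0.0136] yaw -81.4 t 11.13 F [-3.3  6.9 -2.3] w 0.0306 q7 -0.79
```

View pics/e4.png

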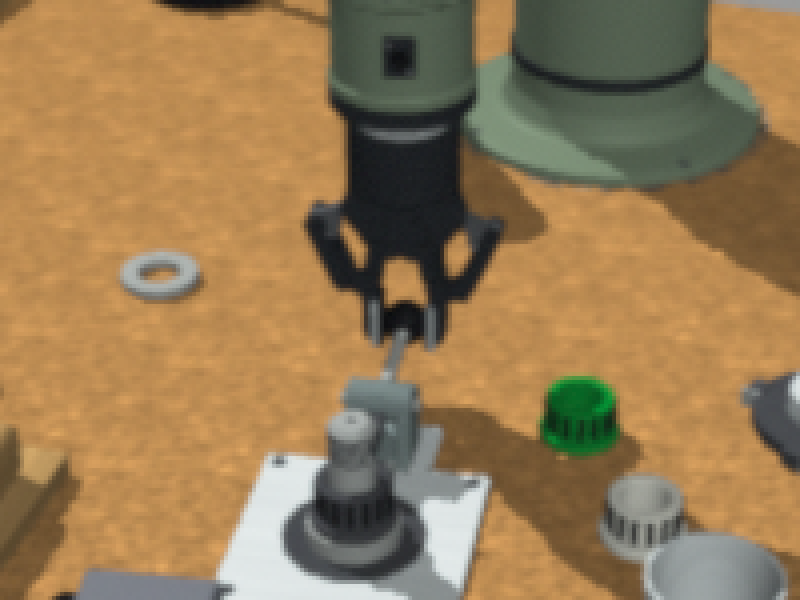

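```bash

python3 -m pendant '[{"dx":0,"dy":0,"dz":1.5,"ax":0,"ay":0,"az":0,"claw":25},{"dx":0,"dy":0,"dz":3,"ax":0,"ay":0,"az":0,"claw":25},{"dx":0,"dy":0,"dz":3,"ax":0,"ay":0,"az":0,"claw":25}]'
```

```text
clock: 11.38
position: [0.4623, -0.0256, 0.0108]
tool_rot: [3.141, 0.002, -1.421]
force: [-3.2, 6.4, -1.3]
grip_width: 0.0306
```

```bash

python3 -m pendant '[{"dx":0,"dy":0,"dz":2,"ax":0,"ay":0,"az":0,"claw":25},{"dx":0,"dy":0,"dz":4,"ax":0,"ay":0,"az":0,"claw":25},{"dx":0,"dy":0,"dz":4,"ax":0,"ay":0,"az":0,"claw":25}]'
```

```text
clock: 11.63
position: [0.4632, -0.0254, 0.0075]
tool_rot: [-3.14, 0.002, -1.421]
force: [-4.0, 7.9, 16.7]
grip_width: 0.0302
```

```bash

python3 -m pendant '[{"dx":0,"dy":0,"dz":-2,"ax":0,"ay":0,"az":0,"claw":65},{"dx":0,"dy":0,"dz":-2,"ax":0,"ay":0,"az":0,"claw":65},{"dx":0,"dy":0,"dz":-2,"ax":0,"ay":0,"az":0,"claw":65},{"dx":0,"dy":0,"dz":-20,"ax":0,"ay":0,"az":0,"claw":65},{"dx":0,"dy":0,"dz":-60,"ax":0,"ay":0,"az":0,"claw":65},{"dx":0,"dy":0,"dz":-100,"ax":0,"ay":0,"az":0,"claw":65},{"dx":0,"dy":0,"dz":-130,"ax":0,"ay":0,"az":0,"claw":65},{"dx":0,"dy":0,"dz":-130,"ax":0,"ay":0,"az":0,"claw":65}]'
python3 - <<'E'
from h import *
s=cam("scene")
cv2.imwrite("pics/e5.png",s["image"][100:250,150:350].repeat(4,0).repeat(4,1));
go([.634,-.001,.13],-81.7-45)
go([.634,-.001,.13],-81.7+45)
E
```

```text
clock: 12.3
position: [0.4649, -0.0268, 0.1407]
tool_rot: [-3.135, 0.0, -1.422]
force: [0.8, 0.2, -0.7]
grip_width: 0.0649
 d [   0.4 -171.7    9.3] a [-0.2  0.1 45.3] | at [ 0.4641 -0.0262  0.1385] yaw -81.4 t 12.35 F [ 0.3  1.2 -0.2] w 0.0651 q7 -0.98
 d [   0.4 -171.7    9.3] a [ -0.3  -0.1 -44.7] | at [ 0.4641 -0.0262  0.1385] yaw -81.4 t 12.35 F [ 0.3  1.2 -0.2] w 0.0651 q7 -0.98
```

View pics/e5.png

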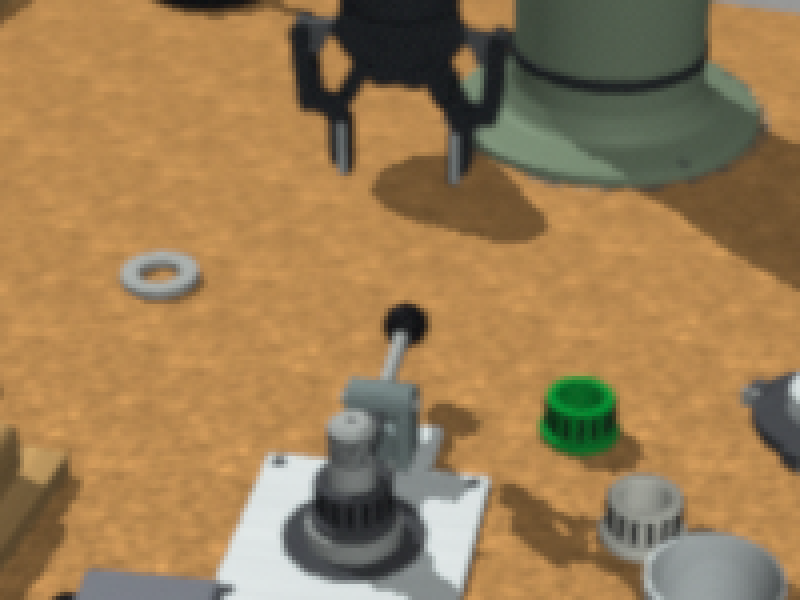

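```bash

python3 -m pendant '[{"dx":0,"dy":-35,"dz":0,"ax":0,"ay":0,"az":-7,"claw":72},{"dx":0,"dy":-70,"dz":0,"ax":0,"ay":0,"az":-14,"claw":72},{"dx":0,"dy":-105,"dz":0,"ax":0,"ay":0,"az":-21,"claw":72},{"dx":0,"dy":-140,"dz":0,"ax":0,"ay":0,"az":-28,"claw":72},{"dx":0,"dy":-172,"dz":0,"ax":0,"ay":0,"az":-35,"claw":72},{"dx":0,"dy":-172,"dz":0,"ax":0,"ay":0,"az":-42,"claw":72},{"dx":0,"dy":-172,"dz":0,"ax":0,"ay":0,"az":-45,"claw":72},{"dx":0,"dy":-172,"dz":0,"ax":0,"ay":0,"az":-45,"claw":72},{"dx":0,"dy":-172,"dz":0,"ax":0,"ay":0,"az":-45,"claw":72}]'
python3 - <<'E'
from h import *
s=cam("scene");t=cam("top")
crop(s,245,190,50,5,"pics/e6.png")
cv2.imwrite("pics/e7.png",t["image"])
go([.634,-.001,.007],-36.4)
E
```

```text
clock: 13.1
position: [0.6324, -0.0011, 0.1354]
tool_rot: [3.141, 0.001, -0.639]
force: [1.1, -0.4, -0.2]
grip_width: 0.0718
 d [  1.4  -0.8 128.8] a [ 0.   0.  -0.2] | at [ 0.6325 -0.0008  0.1358] yaw -36.6 t 13.20 F [-0.7  0.6  1. ] w 0.0720 q7 -0.41
```

View pics/e6.png

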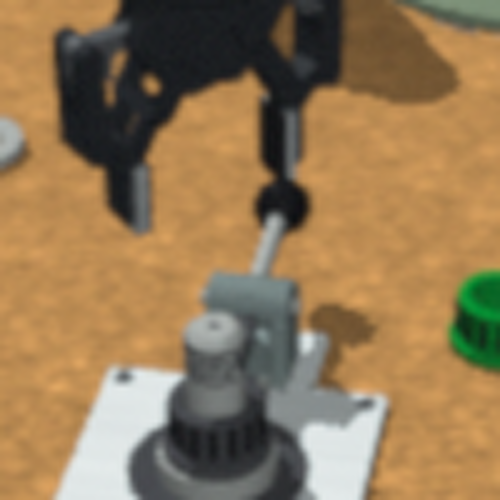

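View pics/e7.png

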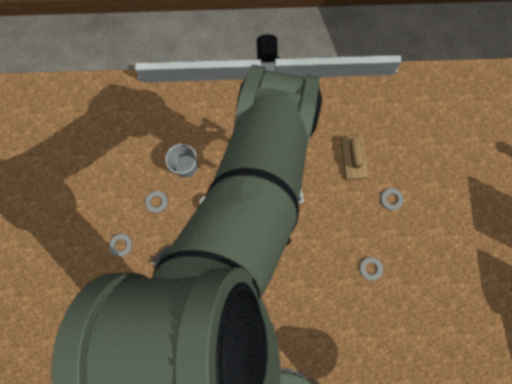

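```bash

python3 -m pendant '[{"dx":1,"dy":0,"dz":30,"ax":0,"ay":0,"az":0,"claw":72},{"dx":1,"dy":0,"dz":60,"ax":0,"ay":0,"az":0,"claw":72},{"dx":1,"dy":0,"dz":85,"ax":0,"ay":0,"az":0,"claw":72},{"dx":1,"dy":0,"dz":105,"ax":0,"ay":0,"az":0,"claw":72},{"dx":1,"dy":0,"dz":118,"ax":0,"ay":0,"az":0,"claw":72},{"dx":1,"dy":0,"dz":128,"ax":0,"ay":0,"az":0,"claw":72},{"dx":1,"dy":0,"dz":128,"ax":0,"ay":0,"az":0,"claw":72}]'
python3 -m pendant '[{"dx":0,"dy":0,"dz":0,"ax":0,"ay":0,"az":0,"claw":40},{"dx":0,"dy":0,"dz":0,"ax":0,"ay":0,"az":0,"claw":40},{"dx":0,"dy":0,"dz":0,"ax":0,"ay":0,"az":0,"claw":40},{"dx":0,"dy":0,"dz":0,"ax":0,"ay":0,"az":0,"claw":40},{"dx":0,"dy":0,"dz":0,"ax":0,"ay":0,"az":0,"claw":40}]' 20
python3 - <<'E'
from h import *
s=cam("scene")
crop(s,245,200,50,6,"pics/f1.png")
go([.634,-.001,.007],-36.4)
E
```

```text
clock: 13.78
position: [0.6329, -0.0013, 0.0067]
tool_rot: [3.14, 0.001, -0.637]
force: [-0.3, 1.0, 0.1]
grip_width: 0.0718
clock: 14.2
position: [0.6323, 0.0004, 0.0092]
tool_rot: [-3.141, 0.004, -0.636]
force: [-13.1, 7.0, 9.9]
grip_width: 0.0476
 d [2.2 0.1 2.2] a [-0.   0.2 -0. ] | at [6.323e-01 4.000e-04 9.200e-03] yaw -36.4 t 14.25 F [-13.3   7.3   9.3] w 0.0480 q7 -0.33
```

View pics/f1.png

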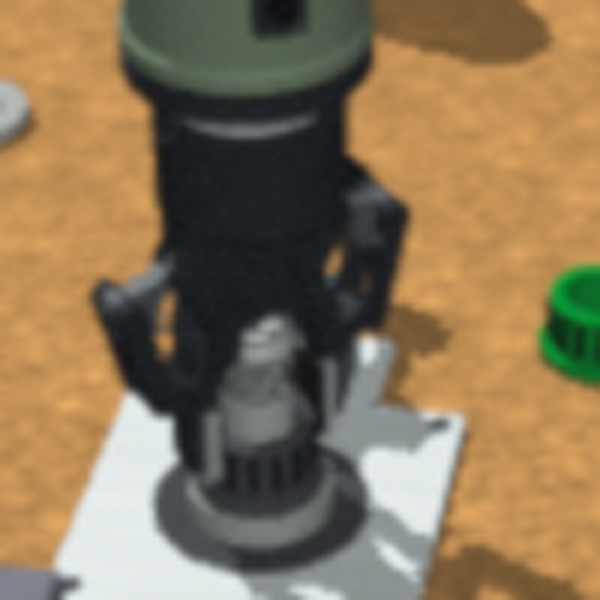

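```bash

python3 -m pendant '[{"dx":0,"dy":0,"dz":-3,"ax":0,"ay":0,"az":0,"claw":72},{"dx":0,"dy":0,"dz":-3,"ax":0,"ay":0,"az":0,"claw":72},{"dx":0,"dy":0,"dz":-3,"ax":0,"ay":0,"az":0,"claw":72},{"dx":-3,"dy":0,"dz":-3,"ax":0,"ay":0,"az":7,"claw":72},{"dx":-3,"dy":0,"dz":-3,"ax":0,"ay":0,"az":14,"claw":72},{"dx":-3,"dy":0,"dz":-3,"ax":0,"ay":0,"az":21,"claw":72},{"dx":-3,"dy":0,"dz":-3,"ax":0,"ay":0,"az":28,"claw":72},{"dx":-3,"dy":0,"dz":-3,"ax":0,"ay":0,"az":35,"claw":72},{"dx":-3,"dy":0,"dz":-3,"ax":0,"ay":0,"az":42,"claw":72},{"dx":-3,"dy":0,"dz":-3,"ax":0,"ay":0,"az":45,"claw":72}]'
python3 -m pendant '[{"dx":0,"dy":0,"dz":0,"ax":0,"ay":0,"az":0,"claw":72},{"dx":0,"dy":0,"dz":0,"ax":0,"ay":0,"az":0,"claw":40},{"dx":0,"dy":0,"dz":0,"ax":0,"ay":0,"az":0,"claw":40},{"dx":0,"dy":0,"dz":0,"ax":0,"ay":0,"az":0,"claw":40},{"dx":0,"dy":0,"dz":0,"ax":0,"ay":0,"az":0,"claw":40},{"dx":0,"dy":0,"dz":0,"ax":0,"ay":0,"az":0,"claw":40}]' 30
python3 - <<'E'
from h import *
go([.632,-.001,.010],-81.4)
s=observe();p=s["position"];a=s["tool_rot"][2]
t1=np.array([np.cos(-.636),np.sin(-.636)]);t2=np.array([np.cos(a),np.sin(a)])
print(np.linalg.solve([t1,t2],[np.dot([.6323,.0004],t1),t2@p[:2]]),np.linalg.solve([t1,t2],[np.dot([.6323,.0004],t1)-.001,t2@p[:2]]),"Ft",t2@s["force"][:2])
E
```

```text
clock: 15.08
position: [0.6317, 0.0005, 0.0115]
tool_rot: [-3.141, -0.0, -1.429]
force: [0.5, 0.3, -0.3]
grip_width: 0.0722
clock: 15.58
position: [0.6315, 0.0002, 0.0117]
tool_rot: [-3.141, 0.0, -1.42]
force: [-2.8, -0.2, 7.6]
grip_width: 0.0468
 d [ 1.3 -0.3  1.7] a [-0.  0.  0.] | at [6.315e-01 2.000e-04 1.170e-02] yaw -81.4 t 15.58 F [-2.8 -0.2  7.6] w 0.0468 q7 -0.94
[6.32240677e-01 3.19653936e-04] [6.30840758e-01 1.07182613e-04] Ft -0.2775778448477299
```

```bash

python3 -m pendant '[{"dx":0,"dy":0,"dz":-10,"ax":0,"ay":0,"az":0,"claw":40},{"dx":0,"dy":0,"dz":-25,"ax":0,"ay":0,"az":0,"claw":40},{"dx":0,"dy":0,"dz":-45,"ax":0,"ay":0,"az":0,"claw":40},{"dx":0,"dy":0,"dz":-65,"ax":0,"ay":0,"az":0,"claw":40},{"dx":0,"dy":0,"dz":-85,"ax":0,"ay":0,"az":0,"claw":40},{"dx":0,"dy":0,"dz":-100,"ax":0,"ay":0,"az":0,"claw":40},{"dx":0,"dy":0,"dz":-105,"ax":0,"ay":0,"az":0,"claw":40},{"dx":0,"dy":0,"dz":-105,"ax":0,"ay":0,"az":0,"claw":40}]' 40
python3 - <<'E'
from h import *
s=cam("scene")
crop(s,245,180,50,6,"pics/f2.png")
go([.5,-.16,.11],-81.4)
E
```

```text
clock: 16.25
position: [0.632, 0.0005, 0.118]
tool_rot: [-3.139, 0.0, -1.421]
force: [0.1, 0.7, -3.5]
grip_width: 0.0463
 d [139.3 153.9   6.5] a [-0.  0. -0.] | at [0.6314 0.0007 0.1166] yaw -81.4 t 16.30 F [-0.6 -0.6 -3. ] w 0.0464 q7 -1.01
```

View pics/f2.png

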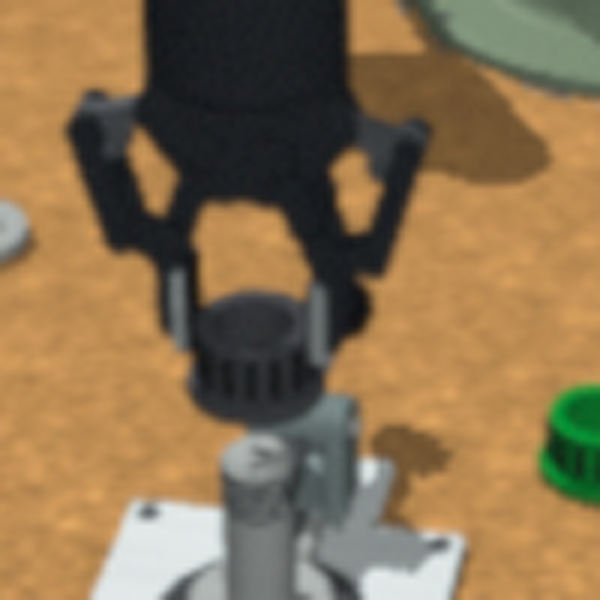

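```bash

python3 -m pendant '[{"dx":25,"dy":28,"dz":0,"ax":0,"ay":0,"az":0,"claw":40},{"dx":50,"dy":56,"dz":0,"ax":0,"ay":0,"az":0,"claw":40},{"dx":75,"dy":84,"dz":0,"ax":0,"ay":0,"az":0,"claw":40},{"dx":100,"dy":112,"dz":10,"ax":0,"ay":0,"az":0,"claw":40},{"dx":120,"dy":135,"dz":40,"ax":0,"ay":0,"az":0,"claw":40},{"dx":139,"dy":154,"dz":70,"ax":0,"ay":0,"az":0,"claw":40},{"dx":139,"dy":154,"dz":95,"ax":0,"ay":0,"az":0,"claw":40},{"dx":139,"dy":154,"dz":110,"ax":0,"ay":0,"az":0,"claw":40},{"dx":139,"dy":154,"dz":118,"ax":0,"ay":0,"az":0,"claw":40},{"dx":139,"dy":154,"dz":118,"ax":0,"ay":0,"az":0,"claw":40}]'
python3 -m pendant '[{"dx":0,"dy":0,"dz":2,"ax":0,"ay":0,"az":0,"claw":40},{"dx":0,"dy":0,"dz":4,"ax":0,"ay":0,"az":0,"claw":40},{"dx":0,"dy":0,"dz":4,"ax":0,"ay":0,"az":0,"claw":40}]'
```

```text
clock: 17.13
position: [0.4985, -0.1597, -0.0036]
tool_rot: [3.139, 0.001, -1.422]
force: [-0.1, 0.4, -2.9]
grip_width: 0.0465
clock: 17.38
position: [0.5001, -0.1596, -0.0055]
tool_rot: [-3.141, -0.0, -1.421]
force: [0.8, -0.3, -2.1]
grip_width: 0.0464
```

```bash

python3 -m pendant '[{"dx":0,"dy":0,"dz":1.5,"ax":0,"ay":0,"az":0,"claw":40},{"dx":0,"dy":0,"dz":2.5,"ax":0,"ay":0,"az":0,"claw":40},{"dx":0,"dy":0,"dz":2.5,"ax":0,"ay":0,"az":0,"claw":75},{"dx":0,"dy":0,"dz":2.5,"ax":0,"ay":0,"az":0,"claw":75},{"dx":0,"dy":0,"dz":2.5,"ax":0,"ay":0,"az":0,"claw":75},{"dx":0,"dy":0,"dz":2.5,"ax":0,"ay":0,"az":0,"claw":75}]' 40
python3 -m pendant '[{"dx":0,"dy":0,"dz":-40,"ax":0,"ay":0,"az":0,"claw":80},{"dx":0,"dy":0,"dz":-80,"ax":0,"ay":0,"az":0,"claw":80},{"dx":0,"dy":0,"dz":-120,"ax":0,"ay":0,"az":0,"claw":80},{"dx":0,"dy":0,"dz":-150,"ax":0,"ay":0,"az":0,"claw":80},{"dx":0,"dy":0,"dz":-150,"ax":0,"ay":0,"az":0,"claw":80}]'
python3 - <<'E'
from h import *
s=cam("scene");t=cam("top")
cv2.imwrite("pics/f3.png",s["image"][80:280,100:400].repeat(2,0).repeat(2,1));cv2.imwrite("pics/f4.png",t["image"])
E
```

```text
clock: 17.88
position: [0.4998, -0.1599, -0.0082]
tool_rot: [-3.141, -0.0, -1.422]
force: [0.0, 0.3, -0.1]
grip_width: 0.075
clock: 18.3
position: [0.5017, -0.1608, 0.1467]
tool_rot: [-3.135, -0.002, -1.422]
force: [0.7, -0.3, 0.4]
grip_width: 0.0799
```

View pics/f3.png

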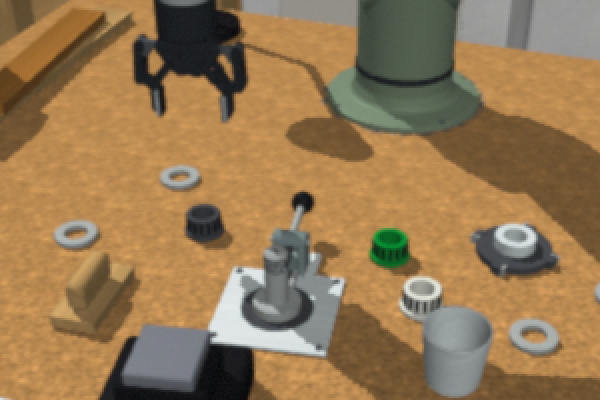

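View pics/f4.png

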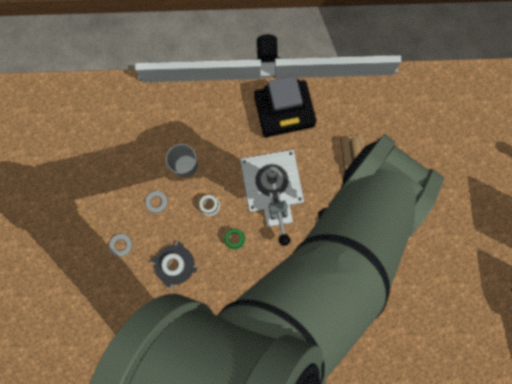

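```bash

python3 - <<'E'
from h import *
s=cam("scene");t=cam("top")
hub=onz(t,172.47,264.3,.03);print(hub,onz(s,357.6,197.4,.03))
print("nut scene pred",proj(s,[.5,-.16,.032]))
crop(s,202,188,25,10,"pics/f5.png")
go([.4115,.2627,.14],-81.4+90);go([.4115,.2627,.14],-81.4)
E
```

```text
[0.40946837 0.2607255  0.03      ] [0.41597139 0.26151291 0.03      ]
nut scene pred [201.76944175 185.13640775]
 d [-430.6   23.9    1.2] a [  0.    0.1 -90. ] | at [ 0.4993 -0.1595  0.141 ] yaw -81.4 t 18.50 F [ 0.4  0.2 -0.4] w 0.0804 q7 -0.71
 d [-430.6   23.9    1.2] a [ 0.  0. -0.] | at [ 0.4993 -0.1595  0.141 ] yaw -81.4 t 18.50 F [ 0.4  0.2 -0.4] w 0.0804 q7 -0.71
```

View pics/f5.png

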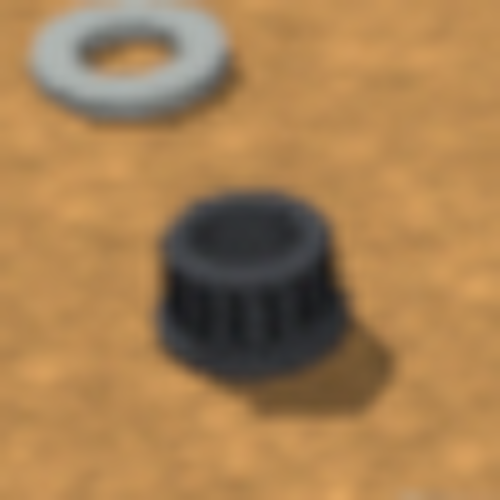

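```bash

python3 -m pendant '[{"dx":-200,"dy":10,"dz":0,"ax":0,"ay":0,"az":-60,"claw":82},{"dx":-200,"dy":10,"dz":0,"ax":0,"ay":0,"az":-60,"claw":82},{"dx":-430.6,"dy":23.9,"dz":0,"ax":0,"ay":0,"az":-90,"claw":82},{"dx":-430.6,"dy":23.9,"dz":0,"ax":0,"ay":0,"az":-90,"claw":82},{"dx":-430.6,"dy":23.9,"dz":0,"ax":0,"ay":0,"az":-90,"claw":82},{"dx":-430.6,"dy":23.9,"dz":0,"ax":0,"ay":0,"az":-90,"claw":82},{"dx":-430.6,"dy":23.9,"dz":0,"ax":0,"ay":0,"az":-90,"claw":82},{"dx":-430.6,"dy":23.9,"dz":0,"ax":0,"ay":0,"az":-90,"claw":82},{"dx":-430.6,"dy":23.9,"dz":0,"ax":0,"ay":0,"az":-90,"claw":82},{"dx":-430.6,"dy":23.9,"dz":0,"ax":0,"ay":0,"az":-90,"claw":82}]'
python3 -c "
from h import *
go([.4115,.2627,.04],8.6)"
```

```text
clock: 19.33
position: [0.4136, 0.2497, 0.1407]
tool_rot: [3.14, 0.001, -0.165]
force: [1.6, 0.1, 0.1]
grip_width: 0.0816
 d [ -4.1 -12.6 100.7] a [  0.1   0.1 -18.1] | at [0.4136 0.2497 0.1407] yaw -9.5 t 19.33 F [1.6 0.1 0.1] w 0.0816 q7 -0.56
```

```bash

python3 -m pendant '[{"dx":-4,"dy":-12.6,"dz":0,"ax":0,"ay":0,"az":-7,"claw":85},{"dx":-4,"dy":-12.6,"dz":30,"ax":0,"ay":0,"az":-14,"claw":85},{"dx":-4,"dy":-12.6,"dz":60,"ax":0,"ay":0,"az":-18,"claw":85},{"dx":-4,"dy":-12.6,"dz":90,"ax":0,"ay":0,"az":-18,"claw":85},{"dx":-4,"dy":-12.6,"dz":100,"ax":0,"ay":0,"az":-18,"claw":85},{"dx":-4,"dy":-12.6,"dz":100,"ax":0,"ay":0,"az":-18,"claw":85}]'
python3 - <<'E'
from h import *
s=cam("scene");t=cam("top")
crop(s,358,190,40,8,"pics/g1.png");crop(t,172,265,50,6,"pics/g2.png")
go([.4115,.2627,-.010],8.6)
E
```

```text
clock: 19.83
position: [0.4118, 0.2597, 0.0392]
tool_rot: [3.139, 0.005, 0.141]
force: [0.7, -0.5, -0.1]
grip_width: 0.0849
 d [-1.5 -2.2 52. ] a [ 0.   0.  -0.5] | at [0.4134 0.2608 0.042 ] yaw 8.1 t 19.93 F [ 0.5  0.6 -0.1] w 0.0849 q7 -0.25
```

View pics/g1.png

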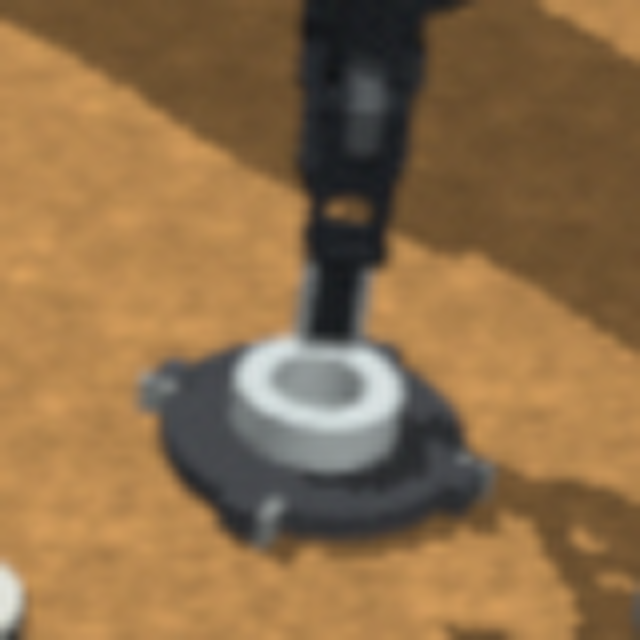

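View pics/g2.png

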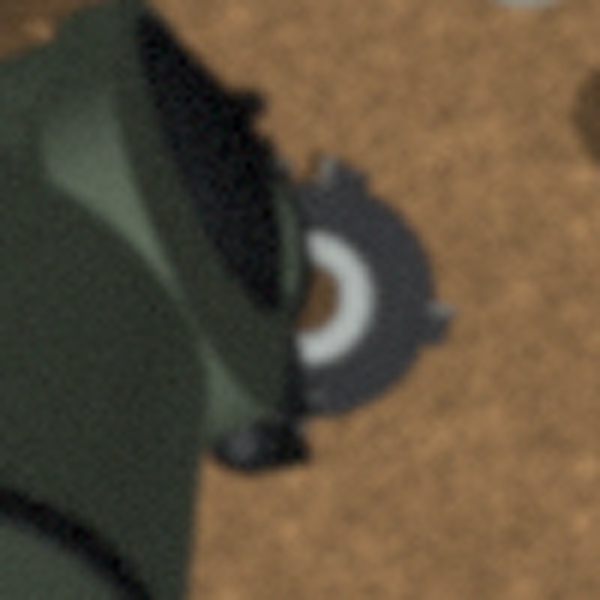

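```bash

python3 -m pendant '[{"dx":0,"dy":0,"dz":20,"ax":0,"ay":0,"az":0,"claw":85},{"dx":0,"dy":0,"dz":35,"ax":0,"ay":0,"az":0,"claw":85},{"dx":0,"dy":0,"dz":45,"ax":0,"ay":0,"az":0,"claw":85},{"dx":0,"dy":0,"dz":51,"ax":0,"ay":0,"az":0,"claw":85},{"dx":0,"dy":0,"dz":51,"ax":0,"ay":0,"az":0,"claw":85},{"dx":0,"dy":0,"dz":51,"ax":0,"ay":0,"az":0,"claw":50},{"dx":0,"dy":0,"dz":51,"ax":0,"ay":0,"az":0,"claw":50},{"dx":0,"dy":0,"dz":51,"ax":0,"ay":0,"az":0,"claw":50},{"dx":0,"dy":0,"dz":51,"ax":0,"ay":0,"az":0,"claw":50},{"dx":0,"dy":0,"dz":51,"ax":0,"ay":0,"az":0,"claw":50}]' 20
python3 - <<'E'
from h import *
s=cam("scene")
crop(s,358,190,40,8,"pics/g3.png")
go([.4115,.2627,-.010],8.6)
E
```

```text
clock: 20.77
position: [0.413, 0.2613, -0.0085]
tool_rot: [-3.141, 0.0, 0.143]
force: [-4.0, -2.2, 12.9]
grip_width: 0.0556
 d [-1.3 -1.6  1.5] a [-0.  -0.  -0.4] | at [ 0.4131  0.2613 -0.0085] yaw 8.2 t 20.82 F [-5.3 -1.1 13.4] w 0.0555 q7 -0.22
```

View pics/g3.png

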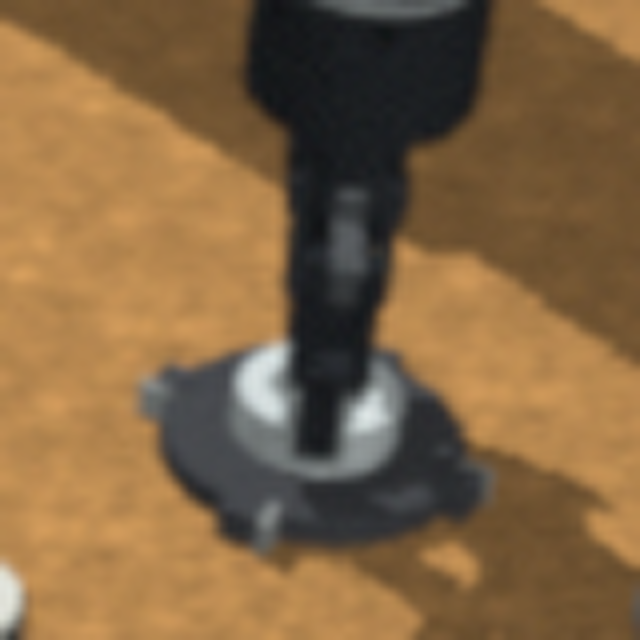

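```bash

python3 -m pendant '[{"dx":0,"dy":0,"dz":-1,"ax":0,"ay":0,"az":0,"claw":85},{"dx":0,"dy":0,"dz":-3,"ax":0,"ay":0,"az":0,"claw":85},{"dx":0,"dy":0,"dz":-3,"ax":0,"ay":0,"az":0,"claw":85},{"dx":0,"dy":0,"dz":-3,"ax":0,"ay":0,"az":7,"claw":85},{"dx":0,"dy":0,"dz":-3,"ax":0,"ay":0,"az":14,"claw":85},{"dx":0,"dy":0,"dz":-3,"ax":0,"ay":0,"az":21,"claw":85},{"dx":0,"dy":0,"dz":-3,"ax":0,"ay":0,"az":28,"claw":85},{"dx":0,"dy":0,"dz":-3,"ax":0,"ay":0,"az":35,"claw":85},{"dx":0,"dy":0,"dz":-3,"ax":0,"ay":0,"az":42,"claw":85},{"dx":0,"dy":0,"dz":-3,"ax":0,"ay":0,"az":49,"claw":85}]'
python3 -m pendant '[{"dx":0,"dy":0,"dz":0,"ax":0,"ay":0,"az":7,"claw":85},{"dx":0,"dy":0,"dz":0,"ax":0,"ay":0,"az":14,"claw":85},{"dx":0,"dy":0,"dz":0,"ax":0,"ay":0,"az":21,"claw":85},{"dx":0,"dy":0,"dz":0,"ax":0,"ay":0,"az":28,"claw":85},{"dx":0,"dy":0,"dz":0,"ax":0,"ay":0,"az":35,"claw":85},{"dx":0,"dy":0,"dz":0,"ax":0,"ay":0,"az":41,"claw":85},{"dx":0,"dy":0,"dz":3,"ax":0,"ay":0,"az":41,"claw":85},{"dx":0,"dy":0,"dz":3,"ax":0,"ay":0,"az":41,"claw":50}]'
python3 -m pendant '[{"dx":0,"dy":0,"dz":0,"ax":0,"ay":0,"az":0,"claw":48},{"dx":0,"dy":0,"dz":0,"ax":0,"ay":0,"az":0,"claw":48},{"dx":0,"dy":0,"dz":0,"ax":0,"ay":0,"az":0,"claw":48},{"dx":0,"dy":0,"dz":0,"ax":0,"ay":0,"az":0,"claw":48},{"dx":0,"dy":0,"dz":0,"ax":0,"ay":0,"az":0,"claw":48}]' 60
python3 - <<'E'
from h import *
s=cam("scene")
crop(s,358,190,40,8,"pics/g4.png")
go([.4130,.2627,-.010],-81.4)
E
```

```text
clock: 21.65
position: [0.4134, 0.2614, -0.0062]
tool_rot: [-3.141, -0.0, -0.719]
force: [-0.2, -0.3, -0.3]
grip_width: 0.0853
clock: 22.32
position: [0.413, 0.2613, -0.0098]
tool_rot: [3.142, -0.0, -1.424]
force: [0.7, 0.8, 0.6]
grip_width: 0.075
clock: 22.73
position: [0.4133, 0.2614, -0.0088]
tool_rot: [-3.142, 0.001, -1.427]
force: [-5.5, 0.0, 17.5]
grip_width: 0.053
 d [-1.4  0.1  1.2] a [-0.   0.1 -0.3] | at [ 0.4133  0.2614 -0.0088] yaw -81.7 t 22.78 F [-4.1  0.1 17.7] w 0.0531 q7 -1.26
```

View pics/g4.png

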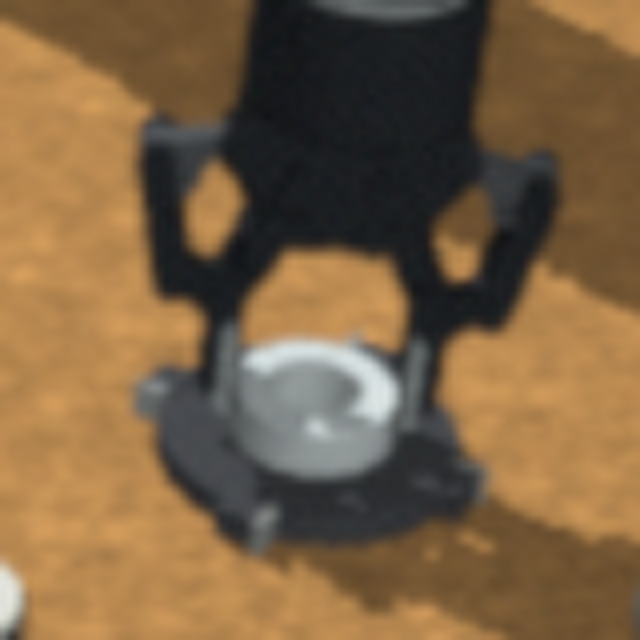

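```bash

python3 -m pendant '[{"dx":0,"dy":0,"dz":-15,"ax":0,"ay":0,"az":0,"claw":48},{"dx":0,"dy":0,"dz":-40,"ax":0,"ay":0,"az":0,"claw":48},{"dx":0,"dy":0,"dz":-70,"ax":0,"ay":0,"az":0,"claw":48},{"dx":0,"dy":0,"dz":-100,"ax":0,"ay":0,"az":0,"claw":48},{"dx":0,"dy":0,"dz":-125,"ax":0,"ay":0,"az":0,"claw":48},{"dx":0,"dy":0,"dz":-135,"ax":0,"ay":0,"az":0,"claw":48},{"dx":0,"dy":0,"dz":-135,"ax":0,"ay":0,"az":0,"claw":48}]' 60
python3 - <<'E'
from h import *
s=cam("scene")
crop(s,358,150,50,6,"pics/g5.png")
go([.6312,.0002,.126],-81.4)
E
```

```text
clock: 23.37
position: [0.4137, 0.2618, 0.1269]
tool_rot: [-3.14, 0.002, -1.426]
force: [1.1, 1.1, -4.8]
grip_width: 0.0527
 d [ 290.1 -178.3   -0.8] a [-0.   0.1 -0.3] | at [0.413  0.2617 0.1254] yaw -81.7 t 23.42 F [-0.3  0.4 -6.1] w 0.0528 q7 -1.47
```

View pics/g5.png

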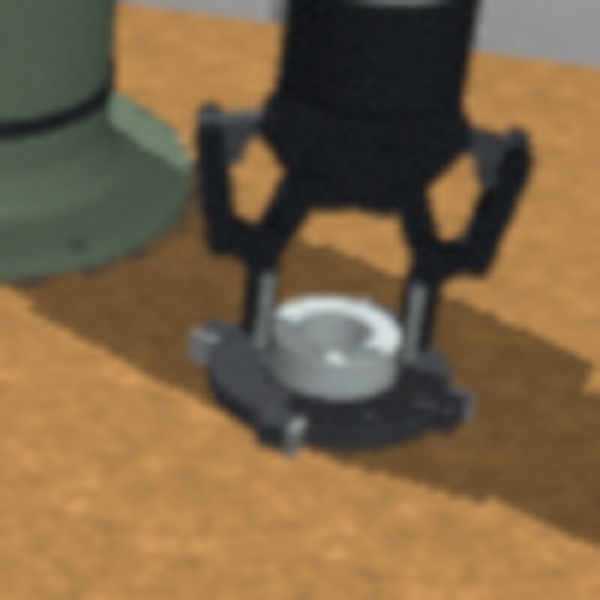

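```bash

python3 -m pendant '[{"dx":15,"dy":-9,"dz":0,"ax":0,"ay":0,"az":0,"claw":48},{"dx":45,"dy":-27,"dz":0,"ax":0,"ay":0,"az":0,"claw":48},{"dx":80,"dy":-50,"dz":0,"ax":0,"ay":0,"az":0,"claw":48},{"dx":115,"dy":-72,"dz":0,"ax":0,"ay":0,"az":0,"claw":48},{"dx":150,"dy":-94,"dz":0,"ax":0,"ay":0,"az":0,"claw":48},{"dx":185,"dy":-116,"dz":0,"ax":0,"ay":0,"az":0,"claw":48},{"dx":220,"dy":-138,"dz":0,"ax":0,"ay":0,"az":0,"claw":48},{"dx":255,"dy":-159,"dz":0,"ax":0,"ay":0,"az":0,"claw":48},{"dx":278,"dy":-171,"dz":0,"ax":0,"ay":0,"az":0,"claw":48},{"dx":290,"dy":-178,"dz":0,"ax":0,"ay":0,"az":0,"claw":48}]'
python3 -m pendant '[{"dx":0,"dy":0,"dz":0,"ax":0,"ay":0,"az":0,"claw":48},{"dx":0,"dy":0,"dz":0,"ax":0,"ay":0,"az":0,"claw":48},{"dx":0,"dy":0,"dz":0,"ax":0,"ay":0,"az":0,"claw":48}]'
python3 - <<'E'
from h import *
s=cam("scene")
crop(s,240,185,50,6,"pics/g6.png")
go([.6312,.0002,.011],-81.4)
E
```

```text
clock: 24.25
position: [0.6311, -0.0049, 0.123]
tool_rot: [3.14, -0.001, -1.431]
force: [-0.2, -0.1, -5.3]
grip_width: 0.0528
clock: 24.5
position: [0.6296, 0.0, 0.1238]
tool_rot: [3.139, 0.001, -1.428]
force: [-0.5, 1.3, -5.3]
grip_width: 0.0528
 d [  0.5  -1.6 113.3] a [ 0.1  0.1 -0.4] | at [6.298e-01 4.000e-04 1.243e-01] yaw -81.8 t 24.55 F [ 0.3  0.8 -4.1] w 0.0527 q7 -0.99
```

View pics/g6.png

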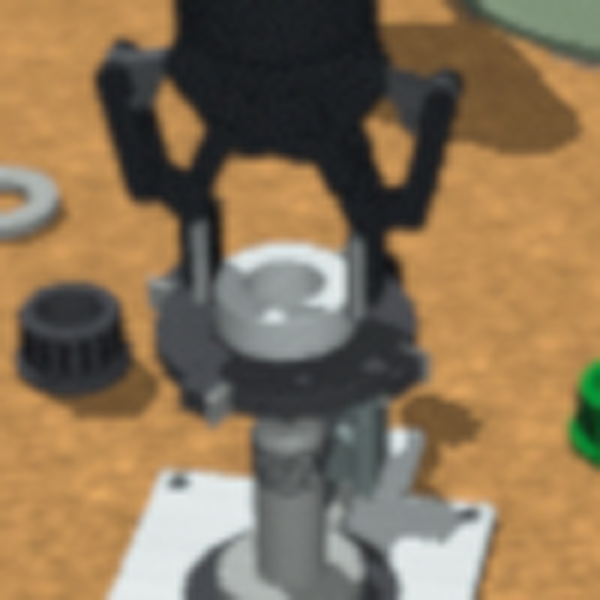

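```bash

python3 -m pendant '[{"dx":0.5,"dy":-1.5,"dz":10,"ax":0,"ay":0,"az":0,"claw":48},{"dx":0.5,"dy":-1.5,"dz":20,"ax":0,"ay":0,"az":0,"claw":48},{"dx":0.5,"dy":-1.5,"dz":28,"ax":0,"ay":0,"az":0,"claw":48},{"dx":0.5,"dy":-1.5,"dz":33,"ax":0,"ay":0,"az":0,"claw":48},{"dx":0.5,"dy":-1.5,"dz":37,"ax":0,"ay":0,"az":0,"claw":48},{"dx":0.5,"dy":-1.5,"dz":41,"ax":0,"ay":0,"az":0,"claw":48},{"dx":0.5,"dy":-1.5,"dz":45,"ax":0,"ay":0,"az":0,"claw":48}]'
```

```text
clock: 25.13
position: [0.6321, -0.0008, 0.0804]
tool_rot: [3.141, 0.0, -1.428]
force: [-3.4, 0.4, -2.6]
grip_width: 0.0525
```

```bash

python3 -c "
from h import *
go([.6312,.0002,.011],-81.4)"
```

```text
d [-1.1  0.7 69.4] a [ 0.   0.  -0.4] | at [ 0.6321 -0.0008  0.0804] yaw -81.8 t 25.13 F [-3.4  0.4 -2.6] w 0.0525 q7 -0.95
```

```bash

python3 -m pendant '[{"dx":-1,"dy":0.7,"dz":3,"ax":0,"ay":0,"az":0,"claw":48},{"dx":-1,"dy":0.7,"dz":8,"ax":0,"ay":0,"az":0,"claw":48},{"dx":-1,"dy":0.7,"dz":14,"ax":0,"ay":0,"az":0,"claw":48},{"dx":-1,"dy":0.7,"dz":20,"ax":0,"ay":0,"az":0,"claw":48},{"dx":-1,"dy":0.7,"dz":20,"ax":0,"ay":0,"az":0,"claw":48}]'
```

```text
clock: 25.55
position: [0.6307, 0.0, 0.0592]
tool_rot: [3.14, -0.0, -1.428]
force: [-1.2, -1.8, -6.0]
grip_width: 0.0526
```

Free on the shaft; lower on.

```bash

python3 -m pendant '[{"dx":0,"dy":0,"dz":8,"ax":0,"ay":0,"az":0,"claw":48},{"dx":0,"dy":0,"dz":16,"ax":0,"ay":0,"az":0,"claw":48},{"dx":0,"dy":0,"dz":24,"ax":0,"ay":0,"az":0,"claw":48},{"dx":0,"dy":0,"dz":32,"ax":0,"ay":0,"az":0,"claw":48},{"dx":0,"dy":0,"dz":39,"ax":0,"ay":0,"az":0,"claw":48},{"dx":0,"dy":0,"dz":44,"ax":0,"ay":0,"az":0,"claw":48},{"dx":0,"dy":0,"dz":46,"ax":0,"ay":0,"az":0,"claw":48},{"dx":0,"dy":0,"dz":46,"ax":0,"ay":0,"az":0,"claw":48}]'
python3 -c "
from h import *
go([.6312,.0002,.011],-81.4)
s=cam('scene');crop(s,240,210,40,8,'pics/g7.png')"
```

```text
clock: 26.22
position: [0.6311, -0.0001, 0.014]
tool_rot: [3.141, -0.0, -1.428]
force: [-3.1, -3.7, -7.9]
grip_width: 0.0529
 d [-0.3 -0.2  3. ] a [ 0.  -0.  -0.4] | at [ 6.311e-01 -1.000e-04  1.400e-02] yaw -81.8 t 26.22 F [-3.1 -3.7 -7.9] w 0.0529 q7 -0.91
```

View pics/g7.png

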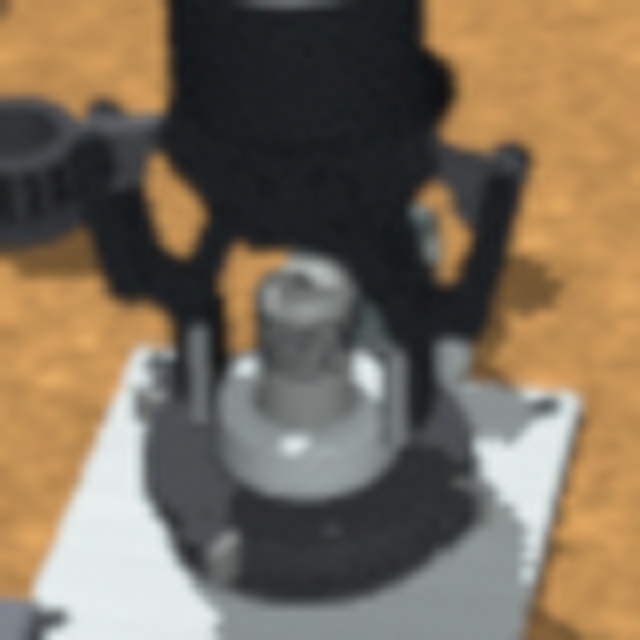

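```bash

python3 -m pendant '[{"dx":0,"dy":0,"dz":1,"ax":0,"ay":0,"az":0,"claw":48},{"dx":0,"dy":0,"dz":2,"ax":0,"ay":0,"az":0,"claw":48},{"dx":0,"dy":0,"dz":3,"ax":0,"ay":0,"az":0,"claw":48},{"dx":0,"dy":0,"dz":3,"ax":0,"ay":0,"az":0,"claw":48}]'
```

```text
clock: 26.6
position: [0.6312, -0.0001, 0.0119]
tool_rot: [-3.142, -0.0, -1.428]
force: [-5.4, -3.3, -2.4]
grip_width: 0.0528
```

```bash

python3 -m pendant '[{"dx":0,"dy":0,"dz":1,"ax":0,"ay":0,"az":0,"claw":48},{"dx":0,"dy":0,"dz":1.5,"ax":0,"ay":0,"az":0,"claw":48},{"dx":0,"dy":0,"dz":1.5,"ax":0,"ay":0,"az":0,"claw":48}]'
python3 -m pendant '[{"dx":0,"dy":0,"dz":0,"ax":0,"ay":0,"az":0,"claw":75},{"dx":0,"dy":0,"dz":0,"ax":0,"ay":0,"az":0,"claw":75},{"dx":0,"dy":0,"dz":0,"ax":0,"ay":0,"az":0,"claw":75},{"dx":0,"dy":0,"dz":0,"ax":0,"ay":0,"az":0,"claw":75}]'
python3 -m pendant '[{"dx":0,"dy":0,"dz":-30,"ax":0,"ay":0,"az":0,"claw":82},{"dx":0,"dy":0,"dz":-70,"ax":0,"ay":0,"az":0,"claw":82},{"dx":0,"dy":0,"dz":-110,"ax":0,"ay":0,"az":0,"claw":82},{"dx":0,"dy":0,"dz":-140,"ax":0,"ay":0,"az":0,"claw":82},{"dx":0,"dy":0,"dz":-140,"ax":0,"ay":0,"az":0,"claw":82}]'
python3 -c "
from h import *
s=cam('scene');crop(s,240,210,40,8,'pics/g8.png');t=cam('top');cv2.imwrite('pics/g9.png',t['image'])"
```

```text
clock: 26.85
position: [0.6312, -0.0002, 0.0114]
tool_rot: [-3.141, 0.0, -1.428]
force: [-10.7, -2.6, 14.4]
grip_width: 0.0527
clock: 27.18
position: [0.6319, 0.0004, 0.0104]
tool_rot: [-3.14, 0.0, -1.428]
force: [0.8, 0.3, -0.2]
grip_width: 0.0753
clock: 27.6
position: [0.634, -0.0004, 0.1562]
tool_rot: [-3.134, -0.001, -1.428]
force: [-0.0, -0.1, 0.7]
grip_width: 0.0817
```

View pics/g8.png

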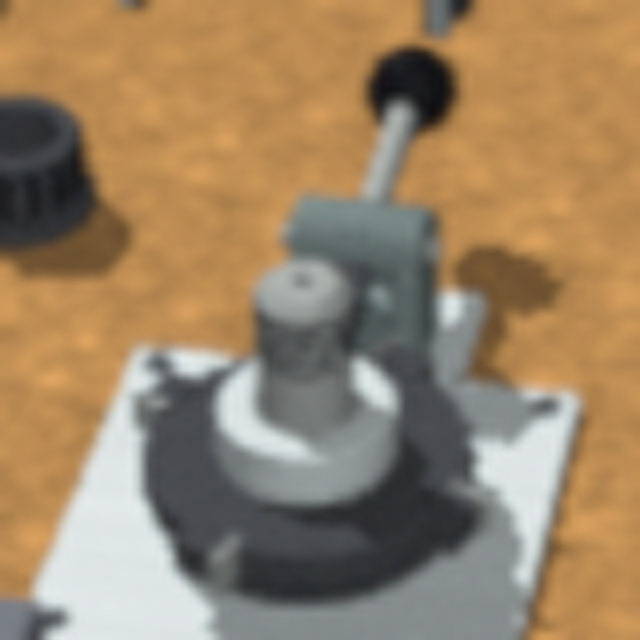

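View pics/g9.png

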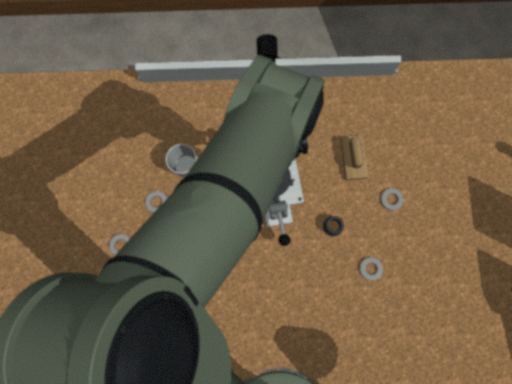

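```bash
cat >> h.py <<'E'
def blob(f,u,v,r=17,sat=70):
    im=f["image"][v-r:v+r,u-r:u+r]; hsv=cv2.cvtColor(im,cv2.COLOR_BGR2HSV)
    m=(hsv[...,1]<sat).astype(np.uint8)
    c=max(cv2.findContours(m,0,1)[0],key=cv2.contourArea); e=cv2.fitEllipse(c); return (e[0][0]+u-r,e[0][1]+v-r),e[1]
E
python3 - <<'E'
from h import *
t=cam("top");s=cam("scene")
g=blob(t,333,226,17,90);print("nut",g,onz(t,*g[0],.02),onz(t,*g[0],.032))
for u,v in((392,199),(371,268)):
    g=blob(t,u,v);print(g,onz(t,*g[0],.006))
crop(t,333,226,20,12,"pics/h1.png")
E
```

```text
nut ((332.8698272705078, 225.57963752746582), (19.110265731811523, 20.00349235534668)) [ 0.49795325 -0.15801561  0.02      ] [ 0.49650789 -0.15588264  0.032     ]
((391.6348285675049, 198.54034614562988), (21.02161407470703, 22.483413696289062)) [ 0.56803886 -0.3232917   0.006     ]
((370.7775077819824, 268.219181060791), (22.28330421447754, 23.640247344970703)) [ 0.38485412 -0.25228674  0.006     ]
```

View pics/h1.png

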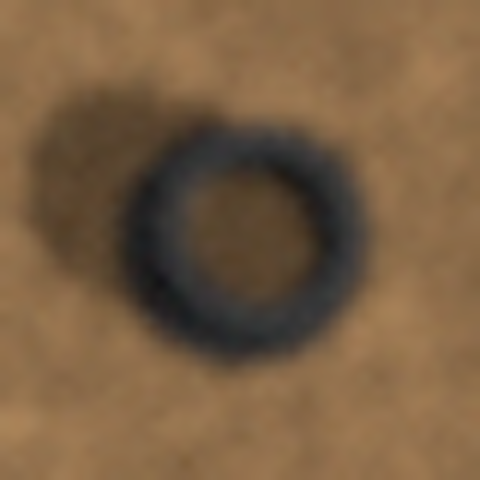

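```bash
python3 -c "
from h import *
go([.387,-.254,.15],8.6)"
```

```text
d [217.1 277.7  -0.5] a [  0.    0.1 -90.4] | at [6.310e-01 4.000e-04 1.493e-01] yaw -81.8 t 27.80 F [-0.   0.3 -0.7] w 0.0820 q7 -1.01
```

```bash

python3 -m pendant '[{"dx":217,"dy":278,"dz":0,"ax":0,"ay":0,"az":-90,"claw":72},{"dx":217,"dy":278,"dz":0,"ax":0,"ay":0,"az":-90,"claw":72},{"dx":217,"dy":278,"dz":0,"ax":0,"ay":0,"az":-90,"claw":72},{"dx":217,"dy":278,"dz":0,"ax":0,"ay":0,"az":-90,"claw":72},{"dx":217,"dy":278,"dz":0,"ax":0,"ay":0,"az":-90,"claw":72},{"dx":217,"dy":278,"dz":0,"ax":0,"ay":0,"az":-90,"claw":72},{"dx":217,"dy":278,"dz":0,"ax":0,"ay":0,"az":-90,"claw":72},{"dx":217,"dy":278,"dz":0,"ax":0,"ay":0,"az":-90,"claw":72},{"dx":217,"dy":278,"dz":0,"ax":0,"ay":0,"az":-90,"claw":72},{"dx":217,"dy":278,"dz":0,"ax":0,"ay":0,"az":-90,"claw":72}]'
python3 -c "
from h import *
go([.387,-.254,.015],8.6)"
```

```text
clock: 28.63
position: [0.3831, -0.2572, 0.1496]
tool_rot: [3.141, 0.002, -0.181]
force: [0.5, -1.1, -0.1]
grip_width: 0.072
 d [  3.4  -4.  134.6] a [  0.    0.1 -19. ] | at [ 0.3831 -0.2572  0.1496] yaw -10.4 t 28.63 F [ 0.5 -1.1 -0.1] w 0.0720 q7 0.57
```

```bash

python3 -m pendant '[{"dx":2,"dy":-2,"dz":30,"ax":0,"ay":0,"az":-7,"claw":74},{"dx":2,"dy":-2,"dz":65,"ax":0,"ay":0,"az":-14,"claw":74},{"dx":2,"dy":-2,"dz":100,"ax":0,"ay":0,"az":-19,"claw":74},{"dx":2,"dy":-2,"dz":125,"ax":0,"ay":0,"az":-19,"claw":74},{"dx":2,"dy":-2,"dz":134,"ax":0,"ay":0,"az":-19,"claw":74},{"dx":2,"dy":-2,"dz":134,"ax":0,"ay":0,"az":-19,"claw":74}]'
python3 -c "
from h import *
go([.387,-.254,-.02],8.6)
s=cam('scene');p=observe()['position'];crop(s,*proj(s,p),35,8,'pics/h2.png')
t=cam('top');crop(t,371,268,50,6,'pics/h3.png')"
```

```text
clock: 29.13
position: [0.3876, -0.2521, 0.0141]
tool_rot: [-3.139, 0.004, 0.148]
force: [0.1, 0.1, -0.2]
grip_width: 0.074
 d [-0.8  1.8 34.1] a [-0.1  0.2 -0.1] | at [ 0.3876 -0.2521  0.0141] yaw 8.5 t 29.13 F [ 0.1  0.1 -0.2] w 0.0740 q7 0.96
```

View pics/h2.png

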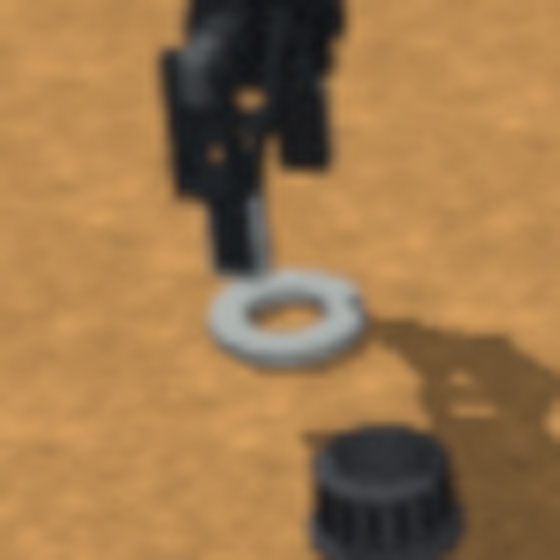

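View pics/h3.png

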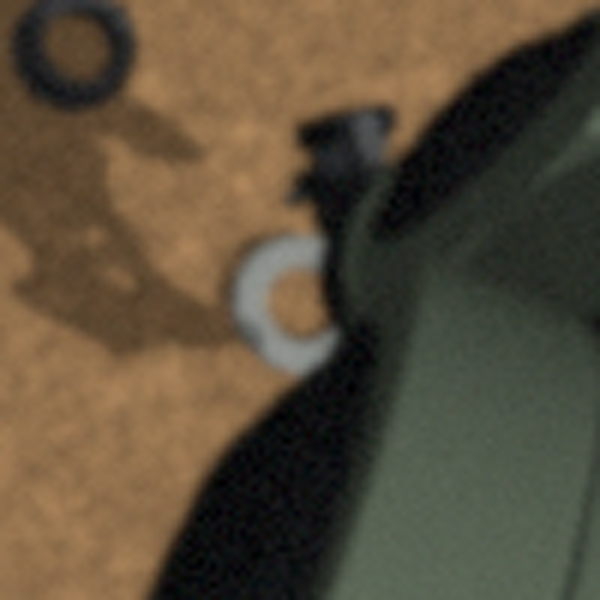

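```bash

python3 -m pendant '[{"dx":0,"dy":1,"dz":15,"ax":0,"ay":0,"az":0,"claw":74},{"dx":0,"dy":1,"dz":28,"ax":0,"ay":0,"az":0,"claw":74},{"dx":0,"dy":1,"dz":36,"ax":0,"ay":0,"az":0,"claw":74},{"dx":0,"dy":1,"dz":39,"ax":0,"ay":0,"az":0,"claw":74},{"dx":0,"dy":1,"dz":39,"ax":0,"ay":0,"az":0,"claw":74}]'
python3 -m pendant '[{"dx":0,"dy":0,"dz":1,"ax":0,"ay":0,"az":0,"claw":74},{"dx":0,"dy":0,"dz":2,"ax":0,"ay":0,"az":0,"claw":74},{"dx":0,"dy":0,"dz":3,"ax":0,"ay":0,"az":0,"claw":74},{"dx":0,"dy":0,"dz":3,"ax":0,"ay":0,"az":0,"claw":74}]'
python3 -c "
from h import *
go([.387,-.254,-.02],8.6)
s=cam('scene');p=observe()['position'];crop(s,*proj(s,p),30,10,'pics/h4.png')"
```

```text
clock: 29.65
position: [0.3897, -0.2537, -0.0225]
tool_rot: [3.141, -0.0, 0.15]
force: [0.2, 0.2, 0.2]
grip_width: 0.0736
clock: 29.98
position: [0.3896, -0.2537, -0.0257]
tool_rot: [3.141, -0.0, 0.15]
force: [-0.1, 0.9, 1.0]
grip_width: 0.074
 d [-2.6 -0.  -5.7] a [ 0. -0. -0.] | at [ 0.3896 -0.2537 -0.0257] yaw 8.6 t 29.98 F [-0.1  0.9  1. ] w 0.0740 q7 0.99
```

View pics/h4.png

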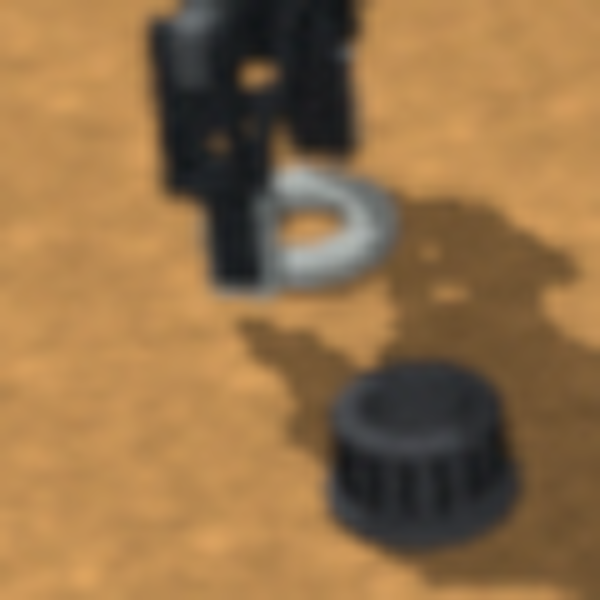

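```bash
python3 -c "
from h import *
s=cam('scene');p=observe()['position'];c=proj(s,p);c0=np.array([int(c[0])-30,int(c[1])-30]);a=np.radians(8.6);x=np.array([np.cos(a),np.sin(a),0])
P=np.array([p[0],p[1],0])
f=lambda q:np.round((proj(s,q)-c0+.5)*10)
for z in (.0,.008):
  print(z,'ring',f(P+[0,0,z]),'front',f(P+x*.037+[0,0,z]),f(P+x*.05+[0,0,z]),'rear',f(P-x*.037+[0,0,z]))
g=blob(s,int(c[0]),int(c[1])-7,12);print(g)
"
```

```text
0.0 ring [299. 238.] front [263. 302.] [249. 325.] rear [334. 176.]
0.008 ring [297. 216.] front [260. 280.] [247. 303.] rear [332. 154.]
((187.72717666625977, 165.7723731994629), (17.087003707885742, 22.022737503051758))
```

```bash

python3 -m pendant '[{"dx":0,"dy":0,"dz":2,"ax":0,"ay":0,"az":0,"claw":74},{"dx":0,"dy":0,"dz":4,"ax":0,"ay":0,"az":0,"claw":74},{"dx":0,"dy":0,"dz":5,"ax":0,"ay":0,"az":0,"claw":74},{"dx":0,"dy":0,"dz":5,"ax":0,"ay":0,"az":0,"claw":74}]'
python3 -m pendant '[{"dx":0,"dy":0,"dz":1,"ax":0,"ay":0,"az":0,"claw":74},{"dx":0,"dy":0,"dz":2,"ax":0,"ay":0,"az":0,"claw":74},{"dx":0,"dy":0,"dz":2,"ax":0,"ay":0,"az":0,"claw":74}]'
```

```text
clock: 30.42
position: [0.3893, -0.2536, -0.0312]
tool_rot: [-3.141, 0.0, 0.15]
force: [-0.5, 0.5, 0.6]
grip_width: 0.0737
clock: 30.67
position: [0.3894, -0.2537, -0.033]
tool_rot: [-3.142, 0.0, 0.15]
force: [-0.5, -0.8, -0.1]
grip_width: 0.074
```

```bash

python3 -m pendant '[{"dx":0,"dy":0,"dz":-2,"ax":0,"ay":0,"az":0,"claw":74},{"dx":0,"dy":0,"dz":-2,"ax":0,"ay":0,"az":0,"claw":64},{"dx":0,"dy":0,"dz":-2,"ax":0,"ay":0,"az":0,"claw":54},{"dx":0,"dy":0,"dz":-2,"ax":0,"ay":0,"az":0,"claw":54},{"dx":0,"dy":0,"dz":-2,"ax":0,"ay":0,"az":0,"claw":54}]' 20
python3 -c "
from h import *
go([.387,-.254,-.02],8.6)
s=cam('scene');p=observe()['position'];crop(s,*proj(s,p),30,10,'pics/h5.png')"
```

```text
clock: 31.08
position: [0.3896, -0.2538, -0.0302]
tool_rot: [3.141, -0.001, 0.15]
force: [-2.9, 1.1, 18.8]
grip_width: 0.0602
 d [ -2.6  -0.2 -10.2] a [ 0. -0. -0.] | at [ 0.3896 -0.2538 -0.0302] yaw 8.6 t 31.08 F [-2.9  1.1 18.8] w 0.0602 q7 0.99
```

View pics/h5.png

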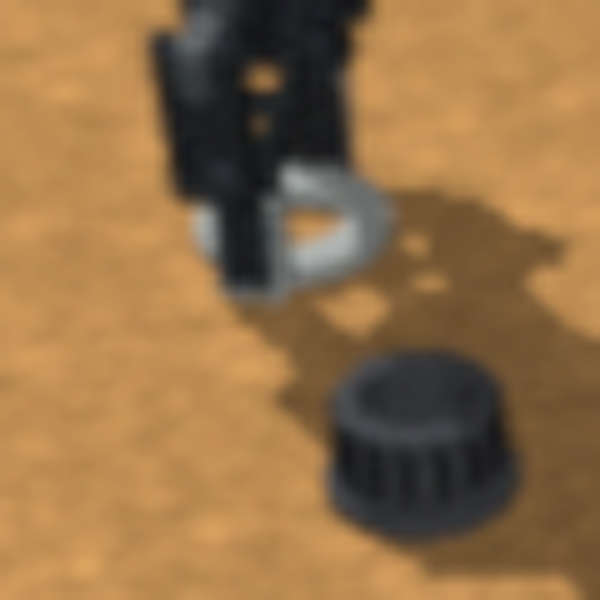

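```bash

python3 -m pendant '[{"dx":0,"dy":0,"dz":0,"ax":0,"ay":0,"az":0,"claw":78},{"dx":0,"dy":0,"dz":0,"ax":0,"ay":0,"az":0,"claw":78},{"dx":0,"dy":0,"dz":-10,"ax":0,"ay":0,"az":0,"claw":78},{"dx":0,"dy":0,"dz":-20,"ax":0,"ay":0,"az":7,"claw":78},{"dx":0,"dy":0,"dz":-20,"ax":0,"ay":0,"az":14,"claw":78},{"dx":0,"dy":0,"dz":-20,"ax":0,"ay":0,"az":21,"claw":78},{"dx":0,"dy":0,"dz":-20,"ax":0,"ay":0,"az":28,"claw":78},{"dx":0,"dy":0,"dz":-20,"ax":0,"ay":0,"az":35,"claw":78},{"dx":0,"dy":0,"dz":-20,"ax":0,"ay":0,"az":42,"claw":78},{"dx":0,"dy":0,"dz":-20,"ax":0,"ay":0,"az":49,"claw":78}]'
python3 -m pendant '[{"dx":0,"dy":0,"dz":0,"ax":0,"ay":0,"az":7,"claw":78},{"dx":0,"dy":0,"dz":0,"ax":0,"ay":0,"az":14,"claw":78},{"dx":0,"dy":0,"dz":0,"ax":0,"ay":0,"az":21,"claw":78},{"dx":0,"dy":0,"dz":0,"ax":0,"ay":0,"az":28,"claw":78},{"dx":0,"dy":0,"dz":0,"ax":0,"ay":0,"az":35,"claw":78},{"dx":0,"dy":0,"dz":5,"ax":0,"ay":0,"az":41,"claw":78},{"dx":0,"dy":0,"dz":12,"ax":0,"ay":0,"az":41,"claw":78},{"dx":0,"dy":0,"dz":12,"ax":0,"ay":0,"az":41,"claw":78}]'
python3 -c "
from h import *
go([.3896,-.2538,-.031],-81.4)
s=cam('scene');p=observe()['position'];crop(s,*proj(s,p),30,10,'pics/h6.png')"
```

```text
clock: 31.97
position: [0.3898, -0.2536, -0.0102]
tool_rot: [-3.141, -0.001, -0.711]
force: [0.0, 0.5, -0.1]
grip_width: 0.0778
clock: 32.63
position: [0.3894, -0.2532, -0.0235]
tool_rot: [3.141, 0.001, -1.417]
force: [-0.2, 0.6, 0.0]
grip_width: 0.0781
 d [ 0.7 -0.1  7.5] a [0.  0.  0.2] | at [ 0.3894 -0.2532 -0.0235] yaw -81.2 t 32.63 F [-0.2  0.6  0. ] w 0.0781 q7 -0.02
```

View pics/h6.png

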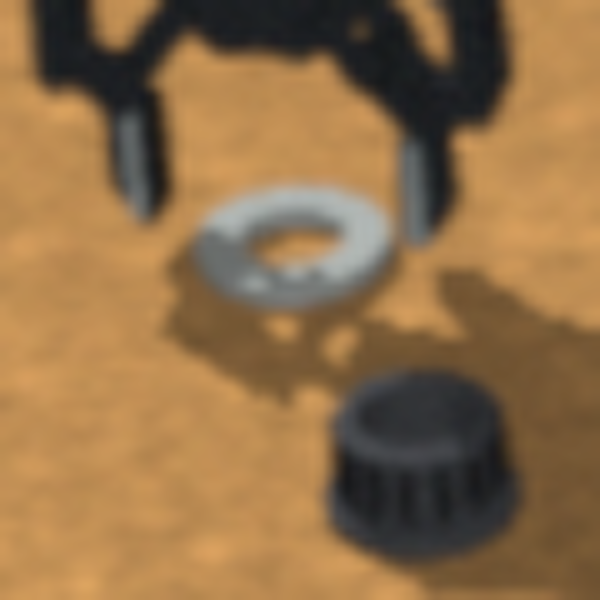

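```bash

python3 -m pendant '[{"dx":-2,"dy":0,"dz":3,"ax":0,"ay":0,"az":0,"claw":78},{"dx":-2,"dy":0,"dz":7,"ax":0,"ay":0,"az":0,"claw":78},{"dx":-2,"dy":0,"dz":7,"ax":0,"ay":0,"az":0,"claw":78},{"dx":-2,"dy":0,"dz":7,"ax":0,"ay":0,"az":0,"claw":52},{"dx":-2,"dy":0,"dz":7,"ax":0,"ay":0,"az":0,"claw":52},{"dx":-2,"dy":0,"dz":7,"ax":0,"ay":0,"az":0,"claw":52},{"dx":-2,"dy":0,"dz":7,"ax":0,"ay":0,"az":0,"claw":52},{"dx":-2,"dy":0,"dz":7,"ax":0,"ay":0,"az":0,"claw":52}]' 40
python3 -c "
from h import *
go([.6312,.0002,.11],-81.4)
s=cam('scene');p=observe()['position'];crop(s,*proj(s,p),30,10,'pics/h7.png')"
```

```text
clock: 33.35
position: [0.3892, -0.2519, -0.0295]
tool_rot: [-3.141, -0.0, -1.421]
force: [-2.2, 1.1, 8.5]
grip_width: 0.057
 d [-213.1 -277.  -139.4] a [-0. -0. -0.] | at [ 0.3892 -0.2519 -0.0295] yaw -81.4 t 33.35 F [-2.2  1.1  8.5] w 0.0570 q7 -0.02
```

View pics/h7.png

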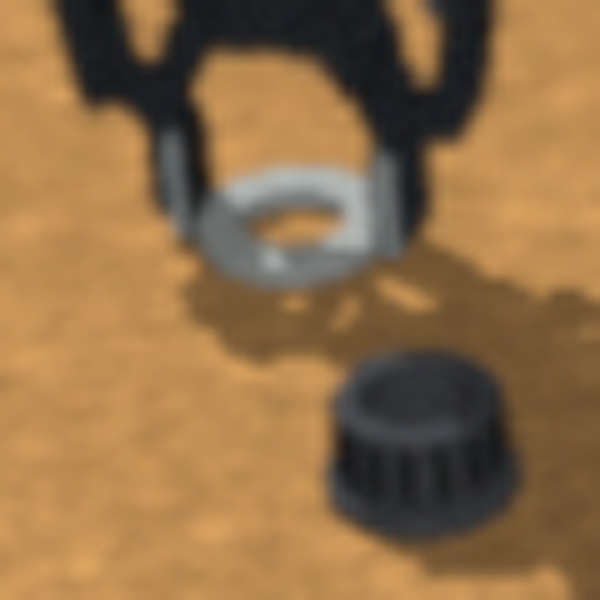

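```bash

python3 -m pendant '[{"dx":0,"dy":0,"dz":-15,"ax":0,"ay":0,"az":0,"claw":52},{"dx":0,"dy":0,"dz":-40,"ax":0,"ay":0,"az":0,"claw":52},{"dx":0,"dy":0,"dz":-75,"ax":0,"ay":0,"az":0,"claw":52},{"dx":-15,"dy":-20,"dz":-105,"ax":0,"ay":0,"az":0,"claw":52},{"dx":-38,"dy":-50,"dz":-125,"ax":0,"ay":0,"az":0,"claw":52},{"dx":-61,"dy":-80,"dz":-130,"ax":0,"ay":0,"az":0,"claw":52},{"dx":-85,"dy":-110,"dz":-130,"ax":0,"ay":0,"az":0,"claw":52},{"dx":-108,"dy":-140,"dz":-130,"ax":0,"ay":0,"az":0,"claw":52},{"dx":-131,"dy":-170,"dz":-130,"ax":0,"ay":0,"az":0,"claw":52},{"dx":-154,"dy":-200,"dz":-130,"ax":0,"ay":0,"az":0,"claw":52}]' 40
python3 -c "
from h import *
go([.6312,.0002,.1],-81.4)
s=cam('scene');p=observe()['position'];crop(s,*proj(s,p),30,10,'pics/h8.png')"
```

```text
clock: 34.23
position: [0.5648, -0.0675, 0.1003]
tool_rot: [3.142, 0.0, -1.42]
force: [0.8, -0.0, -0.6]
grip_width: 0.0568
 d [-57.  -75.8   0.3] a [0. 0. 0.] | at [ 0.5648 -0.0675  0.1003] yaw -81.4 t 34.23 F [ 0.8 -0.  -0.6] w 0.0568 q7 -0.71
```

View pics/h8.png

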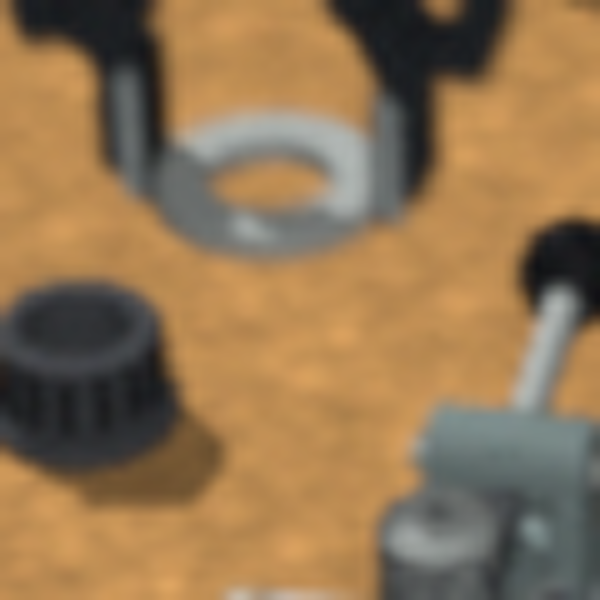

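```bash

python3 -m pendant '[{"dx":-20,"dy":-26,"dz":0,"ax":0,"ay":0,"az":0,"claw":52},{"dx":-40,"dy":-52,"dz":0,"ax":0,"ay":0,"az":0,"claw":52},{"dx":-53,"dy":-70,"dz":0,"ax":0,"ay":0,"az":0,"claw":52},{"dx":-58.5,"dy":-76.5,"dz":0,"ax":0,"ay":0,"az":0,"claw":52},{"dx":-58.5,"dy":-76.5,"dz":0,"ax":0,"ay":0,"az":0,"claw":52},{"dx":-58.5,"dy":-76.5,"dz":0,"ax":0,"ay":0,"az":0,"claw":52},{"dx":-58.5,"dy":-76.5,"dz":0,"ax":0,"ay":0,"az":0,"claw":52}]' 40
python3 -c "
from h import *
go([.6312,.0002,.1],-81.4)"
```

```text
clock: 34.87
position: [0.6299, -0.0016, 0.1002]
tool_rot: [3.141, -0.0, -1.422]
force: [-0.3, -0.6, -1.3]
grip_width: 0.057
 d [-1.6 -1.5  0.2] a [ 0.  -0.  -0.1] | at [ 0.6299 -0.0016  0.1002] yaw -81.5 t 34.87 F [-0.3 -0.6 -1.3] w 0.0570 q7 -0.87
```

```bash

python3 -m pendant '[{"dx":-1.6,"dy":-1.5,"dz":10,"ax":0,"ay":0,"az":0,"claw":52},{"dx":-1.6,"dy":-1.5,"dz":22,"ax":0,"ay":0,"az":0,"claw":52},{"dx":-1.6,"dy":-1.5,"dz":30,"ax":0,"ay":0,"az":0,"claw":52},{"dx":-1.6,"dy":-1.5,"dz":34,"ax":0,"ay":0,"az":0,"claw":52},{"dx":-1.6,"dy":-1.5,"dz":38,"ax":0,"ay":0,"az":0,"claw":52},{"dx":-1.6,"dy":-1.5,"dz":42,"ax":0,"ay":0,"az":0,"claw":52},{"dx":-1.6,"dy":-1.5,"dz":46,"ax":0,"ay":0,"az":0,"claw":52}]'
python3 -c "
from h import *
go([.6312,.0002,.0205],-81.4)
s=cam('scene');crop(s,238,200,30,10,'pics/h9.png')"
```

```text
clock: 35.45
position: [0.6313, 0.0001, 0.054]
tool_rot: [3.14, -0.001, -1.422]
force: [-7.5, -5.7, 5.0]
grip_width: 0.0569
 d [-0.2  0.1 33.5] a [ 0.1 -0.1 -0.1] | at [6.313e-01 1.000e-04 5.400e-02] yaw -81.5 t 35.45 F [-7.5 -5.7  5. ] w 0.0569 q7 -0.84
```

View pics/h9.png

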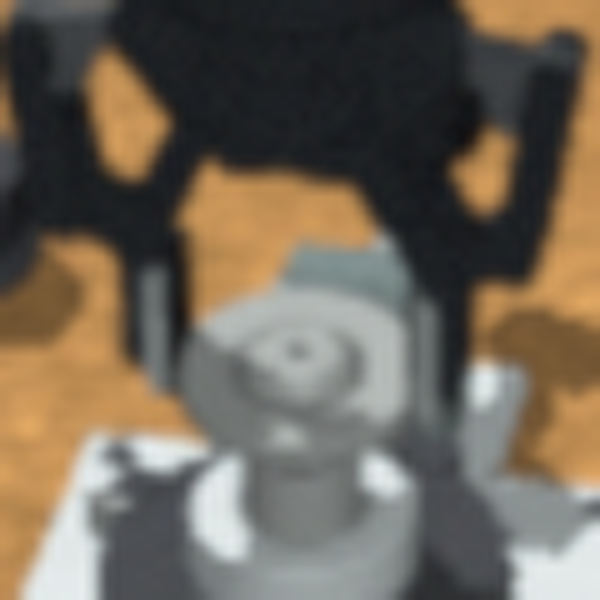

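```bash

python3 -m pendant '[{"dx":0.8,"dy":1.6,"dz":0,"ax":0,"ay":0,"az":0,"claw":52},{"dx":0.8,"dy":1.6,"dz":4,"ax":0,"ay":0,"az":0,"claw":52},{"dx":0.8,"dy":1.6,"dz":9,"ax":0,"ay":0,"az":0,"claw":52},{"dx":0.8,"dy":1.6,"dz":14,"ax":0,"ay":0,"az":0,"claw":52},{"dx":0.8,"dy":1.6,"dz":14,"ax":0,"ay":0,"az":0,"claw":52}]'
```

```text
clock: 35.92
position: [0.6303, 0.0004, 0.039]
tool_rot: [3.141, -0.0, -1.421]
force: [-0.3, -2.3, -2.8]
grip_width: 0.0572
```

```bash

python3 -m pendant '[{"dx":0.5,"dy":0,"dz":5,"ax":0,"ay":0,"az":0,"claw":52},{"dx":0.5,"dy":0,"dz":10,"ax":0,"ay":0,"az":0,"claw":52},{"dx":0.5,"dy":0,"dz":14,"ax":0,"ay":0,"az":0,"claw":52},{"dx":0.5,"dy":0,"dz":16,"ax":0,"ay":0,"az":0,"claw":52},{"dx":0.5,"dy":0,"dz":17.5,"ax":0,"ay":0,"az":0,"claw":52},{"dx":0.5,"dy":0,"dz":17.5,"ax":0,"ay":0,"az":0,"claw":52}]'
python3 -c "
from h import *
go([.6312,.0002,.0205],-81.4)
s=cam('scene');crop(s,238,200,30,10,'pics/h10.png')"
```

```text
clock: 36.42
position: [0.6306, 0.0002, 0.0223]
tool_rot: [3.141, 0.0, -1.421]
force: [-0.7, 0.7, -2.0]
grip_width: 0.057
 d [ 0.1 -0.6  1.8] a [ 0.  0. -0.] | at [6.306e-01 2.000e-04 2.230e-02] yaw -81.4 t 36.42 F [-0.7  0.7 -2. ] w 0.0570 q7 -0.81
```

View pics/h10.png

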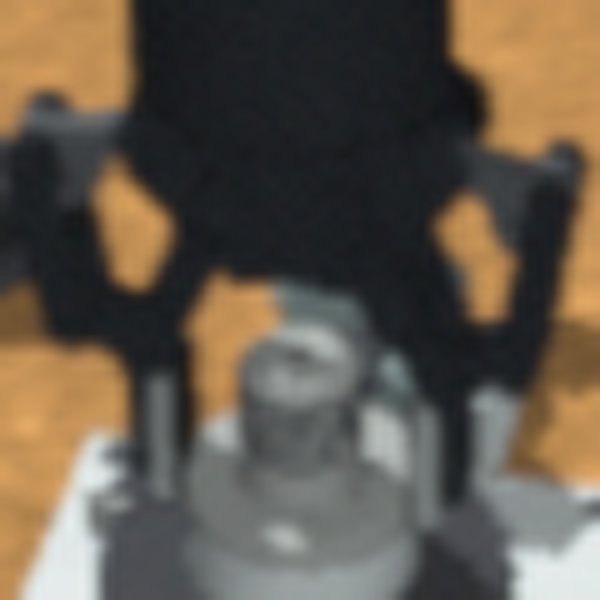

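```bash

python3 -m pendant '[{"dx":0,"dy":0,"dz":1,"ax":0,"ay":0,"az":0,"claw":52},{"dx":0,"dy":0,"dz":2,"ax":0,"ay":0,"az":0,"claw":52},{"dx":0,"dy":0,"dz":2,"ax":0,"ay":0,"az":0,"claw":52}]'
python3 -m pendant '[{"dx":0,"dy":0,"dz":0,"ax":0,"ay":0,"az":0,"claw":76},{"dx":0,"dy":0,"dz":0,"ax":0,"ay":0,"az":0,"claw":76},{"dx":0,"dy":0,"dz":0,"ax":0,"ay":0,"az":0,"claw":76},{"dx":0,"dy":0,"dz":-20,"ax":0,"ay":0,"az":0,"claw":76},{"dx":0,"dy":0,"dz":-60,"ax":0,"ay":0,"az":0,"claw":76},{"dx":0,"dy":0,"dz":-100,"ax":0,"ay":0,"az":0,"claw":76},{"dx":0,"dy":0,"dz":-130,"ax":0,"ay":0,"az":0,"claw":76},{"dx":0,"dy":0,"dz":-130,"ax":0,"ay":0,"az":0,"claw":76}]'
python3 -c "
from h import *
go([.571,-.325,.12],8.6)
s=cam('scene');crop(s,238,210,40,8,'pics/i1.png')
t=cam('top')
g=blob(t,392,199);print(g,onz(t,*g[0],.006))
"
```

```text
clock: 36.72
position: [0.6308, 0.0, 0.0209]
tool_rot: [-3.141, 0.0, -1.421]
force: [-1.9, 0.2, 7.0]
grip_width: 0.0568
clock: 37.38
position: [0.633, -0.0007, 0.1564]
tool_rot: [-3.135, -0.001, -1.421]
force: [0.0, 0.2, 0.2]
grip_width: 0.0759
 d [311.4 109.9  35.9] a [ -0.3  -0.4 -90. ] | at [ 0.633  -0.0007  0.1564] yaw -81.4 t 37.38 F [0.  0.2 0.2] w 0.0759 q7 -0.91
((391.60286712646484, 198.5387668609619), (21.017345428466797, 22.42405891418457)) [ 0.5680458  -0.32320612  0.006     ]
```

View pics/i1.png

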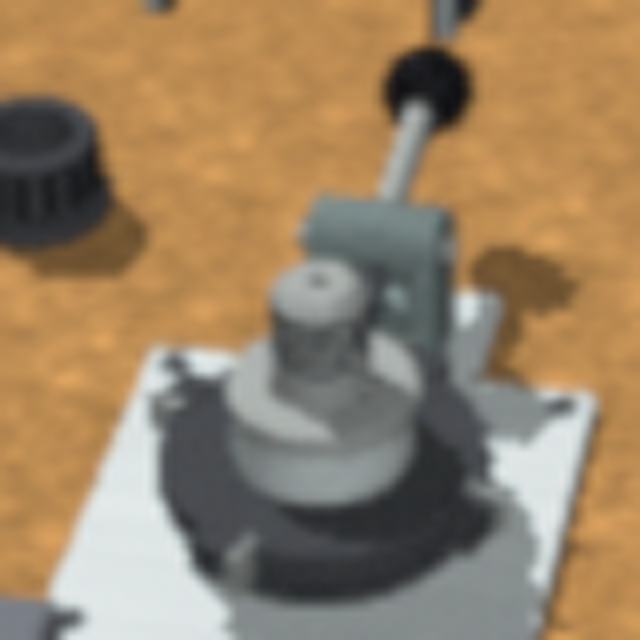

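```bash
python3 -c "
from h import *
go([.572,-.3235,.05],-81.4)"
python3 -m pendant '[{"dx":30,"dy":10,"dz":0,"ax":0,"ay":0,"az":0,"claw":78},{"dx":70,"dy":25,"dz":0,"ax":0,"ay":0,"az":0,"claw":78},{"dx":110,"dy":39,"dz":0,"ax":0,"ay":0,"az":0,"claw":78},{"dx":150,"dy":53,"dz":0,"ax":0,"ay":0,"az":0,"claw":78},{"dx":190,"dy":67,"dz":0,"ax":0,"ay":0,"az":0,"claw":78},{"dx":230,"dy":81,"dz":10,"ax":0,"ay":0,"az":0,"claw":78},{"dx":265,"dy":94,"dz":30,"ax":0,"ay":0,"az":0,"claw":78},{"dx":295,"dy":104,"dz":60,"ax":0,"ay":0,"az":0,"claw":78},{"dx":310,"dy":108,"dz":90,"ax":0,"ay":0,"az":0,"claw":78},{"dx":310,"dy":108,"dz":105,"ax":0,"ay":0,"az":0,"claw":78}]'
python3 -c "
from h import *
go([.572,-.3235,-.03],-81.4)"
```

```text
d [311.4 107.2 101.2] a [-0.1  0.   0. ] | at [6.311e-01 4.000e-04 1.515e-01] yaw -81.4 t 37.48 F [ 1.   1.2 -0.9] w 0.0758 q7 -0.91
clock: 38.32
position: [0.5661, -0.3266, 0.0409]
tool_rot: [3.137, 0.001, -1.427]
force: [-0.2, -0.1, -0.6]
grip_width: 0.0781
 d [-2.1 -6.6 70.8] a [ 0.3  0.  -0.3] | at [ 0.5661 -0.3266  0.0409] yaw -81.7 t 38.32 F [-0.2 -0.1 -0.6] w 0.0781 q7 -0.36
```

```bash

python3 -m pendant '[{"dx":0,"dy":-3,"dz":0,"ax":0,"ay":0,"az":0,"claw":78},{"dx":0,"dy":-3,"dz":20,"ax":0,"ay":0,"az":0,"claw":78},{"dx":0,"dy":-3,"dz":40,"ax":0,"ay":0,"az":0,"claw":78},{"dx":0,"dy":-3,"dz":50,"ax":0,"ay":0,"az":0,"claw":78},{"dx":0,"dy":-3,"dz":50,"ax":0,"ay":0,"az":0,"claw":78},{"dx":0,"dy":-3,"dz":50,"ax":0,"ay":0,"az":0,"claw":78}]'
python3 -c "
from h import *
go([.572,-.3235,-.03],-81.4)
s=cam('scene');p=observe()['position'];crop(s,*proj(s,p),30,10,'pics/i2.png')"
```

```text
clock: 38.82
position: [0.5736, -0.3216, -0.0038]
tool_rot: [3.141, 0.0, -1.42]
force: [0.2, -0.4, 0.4]
grip_width: 0.0781
 d [ 1.6  1.8 26.2] a [0. 0. 0.] | at [ 0.5736 -0.3216 -0.0038] yaw -81.4 t 38.82 F [ 0.2 -0.4  0.4] w 0.0781 q7 -0.34
```

View pics/i2.png

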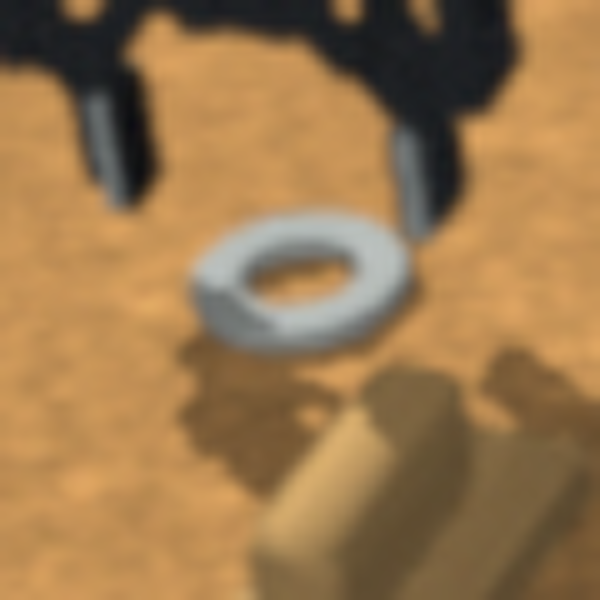

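```bash

python3 -m pendant '[{"dx":-5,"dy":0,"dz":5,"ax":0,"ay":0,"az":0,"claw":78},{"dx":-5,"dy":1,"dz":15,"ax":0,"ay":0,"az":0,"claw":78},{"dx":-5,"dy":1,"dz":17,"ax":0,"ay":0,"az":0,"claw":78},{"dx":-5,"dy":1,"dz":17,"ax":0,"ay":0,"az":0,"claw":78}]'
python3 -c "
from h import *
go([.572,-.3235,-.03],-81.4)
s=cam('scene');p=observe()['position'];crop(s,*proj(s,p),30,10,'pics/i3.png')"
```

```text
clock: 39.2
position: [0.571, -0.317, -0.0221]
tool_rot: [3.141, 0.001, -1.421]
force: [0.5, -0.0, 0.8]
grip_width: 0.0778
 d [ 6.6 -0.   7.9] a [ 0.  0. -0.] | at [ 0.571  -0.317  -0.0221] yaw -81.4 t 39.20 F [ 0.5 -0.   0.8] w 0.0778 q7 -0.33
```

View pics/i3.png

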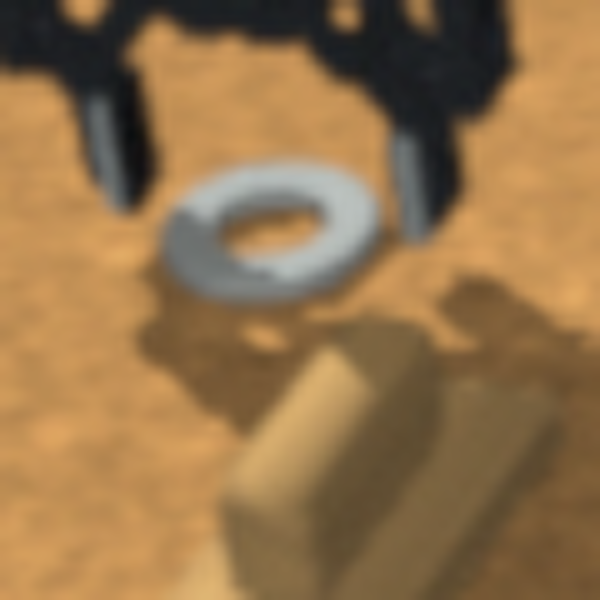

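```bash

python3 -m pendant '[{"dx":1,"dy":0,"dz":4,"ax":0,"ay":0,"az":0,"claw":78},{"dx":1,"dy":0,"dz":8,"ax":0,"ay":0,"az":0,"claw":78},{"dx":1,"dy":0,"dz":8,"ax":0,"ay":0,"az":0,"claw":78},{"dx":1,"dy":0,"dz":8,"ax":0,"ay":0,"az":0,"claw":52},{"dx":1,"dy":0,"dz":8,"ax":0,"ay":0,"az":0,"claw":52},{"dx":1,"dy":0,"dz":8,"ax":0,"ay":0,"az":0,"claw":52},{"dx":1,"dy":0,"dz":8,"ax":0,"ay":0,"az":0,"claw":52},{"dx":1,"dy":0,"dz":8,"ax":0,"ay":0,"az":0,"claw":52}]' 40
python3 -c "
from h import *
go([.6306,.0002,.10],-81.4)
s=cam('scene');p=observe()['position'];crop(s,*proj(s,p),30,10,'pics/i4.png')"
```

```text
clock: 39.92
position: [0.5716, -0.3187, -0.0289]
tool_rot: [-3.141, -0.0, -1.421]
force: [-1.7, -0.3, 5.9]
grip_width: 0.0567
 d [-306.4 -105.9 -129. ] a [-0. -0. -0.] | at [ 0.5716 -0.3187 -0.0289] yaw -81.4 t 39.92 F [-1.7 -0.3  5.9] w 0.0567 q7 -0.32
```

View pics/i4.png

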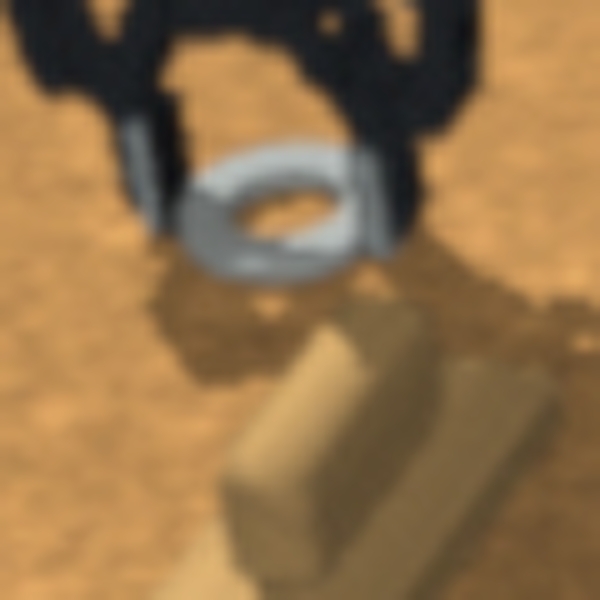

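```bash

python3 -m pendant '[{"dx":0,"dy":0,"dz":-20,"ax":0,"ay":0,"az":0,"claw":52},{"dx":0,"dy":0,"dz":-50,"ax":0,"ay":0,"az":0,"claw":52},{"dx":0,"dy":0,"dz":-85,"ax":0,"ay":0,"az":0,"claw":52},{"dx":-20,"dy":-7,"dz":-115,"ax":0,"ay":0,"az":0,"claw":52},{"dx":-55,"dy":-19,"dz":-130,"ax":0,"ay":0,"az":0,"claw":52},{"dx":-90,"dy":-31,"dz":-130,"ax":0,"ay":0,"az":0,"claw":52},{"dx":-127,"dy":-44,"dz":-130,"ax":0,"ay":0,"az":0,"claw":52},{"dx":-164,"dy":-57,"dz":-130,"ax":0,"ay":0,"az":0,"claw":52},{"dx":-200,"dy":-69,"dz":-130,"ax":0,"ay":0,"az":0,"claw":52},{"dx":-235,"dy":-81,"dz":-130,"ax":0,"ay":0,"az":0,"claw":52}]' 40
python3 -c "
from h import *
go([.6306,.0002,.10],-81.4)"
```

```text
clock: 40.8
position: [0.6166, -0.0716, 0.1007]
tool_rot: [-3.142, 0.0, -1.42]
force: [1.0, -0.1, -1.2]
grip_width: 0.0569
 d [-68.9 -24.6   0.7] a [-0.  0.  0.] | at [ 0.6166 -0.0716  0.1007] yaw -81.4 t 40.80 F [ 1.  -0.1 -1.2] w 0.0569 q7 -0.75
```

```bash

python3 -m pendant '[{"dx":-25,"dy":-9,"dz":0,"ax":0,"ay":0,"az":0,"claw":52},{"dx":-48,"dy":-17,"dz":0,"ax":0,"ay":0,"az":0,"claw":52},{"dx":-63,"dy":-22,"dz":0,"ax":0,"ay":0,"az":0,"claw":52},{"dx":-70,"dy":-24.5,"dz":0,"ax":0,"ay":0,"az":0,"claw":52},{"dx":-70,"dy":-24.5,"dz":0,"ax":0,"ay":0,"az":0,"claw":52},{"dx":-70,"dy":-24.5,"dz":0,"ax":0,"ay":0,"az":0,"claw":52},{"dx":-70,"dy":-24.5,"dz":0,"ax":0,"ay":0,"az":0,"claw":52}]' 40
python3 -c "
from h import *
go([.6306,.0002,.10],-81.4)
s=cam('scene');crop(s,238,180,30,10,'pics/i5.png')"
```

```text
clock: 41.38
position: [0.63, -0.0028, 0.1008]
tool_rot: [3.142, -0.001, -1.423]
force: [0.4, -1.4, -2.3]
grip_width: 0.0569
 d [-2.9 -1.   0.8] a [ 0.  -0.  -0.1] | at [ 0.63   -0.0028  0.1008] yaw -81.5 t 41.38 F [ 0.4 -1.4 -2.3] w 0.0569 q7 -0.87
```

View pics/i5.png

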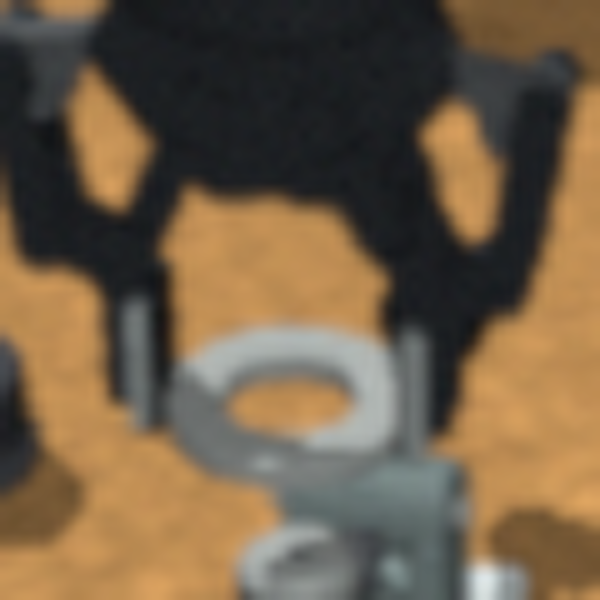

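```bash

python3 -m pendant '[{"dx":-2.5,"dy":-0.8,"dz":10,"ax":0,"ay":0,"az":0,"claw":52},{"dx":-2.5,"dy":-0.8,"dz":22,"ax":0,"ay":0,"az":0,"claw":52},{"dx":-2.5,"dy":-0.8,"dz":30,"ax":0,"ay":0,"az":0,"claw":52},{"dx":-2.5,"dy":-0.8,"dz":34,"ax":0,"ay":0,"az":0,"claw":52},{"dx":-2.5,"dy":-0.8,"dz":37,"ax":0,"ay":0,"az":0,"claw":52},{"dx":-2.5,"dy":-0.8,"dz":40,"ax":0,"ay":0,"az":0,"claw":52},{"dx":-2.5,"dy":-0.8,"dz":43,"ax":0,"ay":0,"az":0,"claw":52}]'
python3 -c "
from h import *
go([.6306,.0002,.029],-81.4)
s=cam('scene');crop(s,238,200,30,10,'pics/i6.png')"
```

```text
clock: 42.02
position: [0.6331, 0.0004, 0.0587]
tool_rot: [-3.137, -0.002, -1.421]
force: [13.0, -5.9, -2.5]
grip_width: 0.057
 d [-0.3  2.6 29.7] a [-0.3 -0.1 -0. ] | at [6.331e-01 4.000e-04 5.870e-02] yaw -81.4 t 42.02 F [13.  -5.9 -2.5] w 0.0570 q7 -0.84
```

View pics/i6.png

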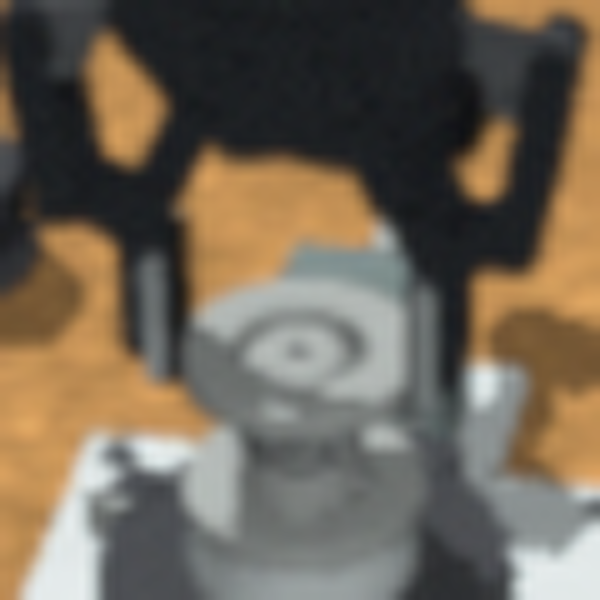

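```bash

python3 -m pendant '[{"dx":0.5,"dy":-2,"dz":0,"ax":0,"ay":0,"az":0,"claw":52},{"dx":0.5,"dy":-4,"dz":2,"ax":0,"ay":0,"az":0,"claw":52},{"dx":0.5,"dy":-4,"dz":6,"ax":0,"ay":0,"az":0,"claw":52},{"dx":0.5,"dy":-4,"dz":10,"ax":0,"ay":0,"az":0,"claw":52},{"dx":0.5,"dy":-4,"dz":14,"ax":0,"ay":0,"az":0,"claw":52},{"dx":0.5,"dy":-4,"dz":14,"ax":0,"ay":0,"az":0,"claw":52}]'
```

```text
clock: 42.57
position: [0.6344, 0.0011, 0.0426]
tool_rot: [3.141, -0.001, -1.421]
force: [1.6, -6.7, -4.8]
grip_width: 0.0571
```

```bash

python3 -m pendant '[{"dx":1,"dy":-0.2,"dz":4,"ax":0,"ay":0,"az":0,"claw":52},{"dx":1,"dy":-0.2,"dz":8,"ax":0,"ay":0,"az":0,"claw":52},{"dx":1,"dy":-0.2,"dz":11,"ax":0,"ay":0,"az":0,"claw":52},{"dx":1,"dy":-0.2,"dz":12,"ax":0,"ay":0,"az":0,"claw":52},{"dx":1,"dy":-0.2,"dz":12,"ax":0,"ay":0,"az":0,"claw":52}]'
python3 -m pendant '[{"dx":0,"dy":0,"dz":1,"ax":0,"ay":0,"az":0,"claw":52},{"dx":0,"dy":0,"dz":2,"ax":0,"ay":0,"az":0,"claw":52},{"dx":0,"dy":0,"dz":2,"ax":0,"ay":0,"az":0,"claw":52}]'
```

```text
clock: 42.98
position: [0.6348, 0.0009, 0.0311]
tool_rot: [3.141, 0.0, -1.421]
force: [0.3, -0.5, -1.4]
grip_width: 0.0568
clock: 43.23
position: [0.6351, 0.0009, 0.0295]
tool_rot: [3.142, 0.0, -1.421]
force: [0.9, -0.9, -1.3]
grip_width: 0.0569
```

```bash

python3 -m pendant '[{"dx":0,"dy":0,"dz":1,"ax":0,"ay":0,"az":0,"claw":52},{"dx":0,"dy":0,"dz":1.5,"ax":0,"ay":0,"az":0,"claw":52},{"dx":0,"dy":0,"dz":1.5,"ax":0,"ay":0,"az":0,"claw":52}]'
python3 -m pendant '[{"dx":0,"dy":0,"dz":0,"ax":0,"ay":0,"az":0,"claw":76},{"dx":0,"dy":0,"dz":0,"ax":0,"ay":0,"az":0,"claw":76},{"dx":0,"dy":0,"dz":0,"ax":0,"ay":0,"az":0,"claw":76},{"dx":0,"dy":0,"dz":-20,"ax":0,"ay":0,"az":0,"claw":76},{"dx":0,"dy":0,"dz":-60,"ax":0,"ay":0,"az":0,"claw":76},{"dx":0,"dy":0,"dz":-100,"ax":0,"ay":0,"az":0,"claw":76},{"dx":0,"dy":0,"dz":-120,"ax":0,"ay":0,"az":0,"claw":76},{"dx":0,"dy":0,"dz":-120,"ax":0,"ay":0,"az":0,"claw":76}]'
python3 -c "
from h import *
s=cam('scene');crop(s,238,210,40,8,'pics/i7.png')
t=cam('top');cv2.imwrite('pics/i8.png',t['image'])
for u,v in((367,248),(409,228)):
  g=blob(s,u,v);print(g,onz(s,*g[0],.006))
"
```

```text
clock: 43.48
position: [0.6352, 0.0009, 0.0289]
tool_rot: [-3.141, 0.001, -1.421]
force: [-4.8, 1.0, 13.8]
grip_width: 0.0567
clock: 44.15
position: [0.637, 0.0002, 0.1526]
tool_rot: [-3.136, -0.001, -1.421]
force: [0.1, 0.3, -0.4]
grip_width: 0.0759
((366.6398620605469, 247.78738594055176), (16.936599731445312, 24.623981475830078)) [0.58588354 0.31294563 0.006     ]
((408.8698081970215, 227.51101303100586), (14.596229553222656, 23.95561408996582)) [0.4724908 0.4047116 0.006    ]
```

View pics/i7.png

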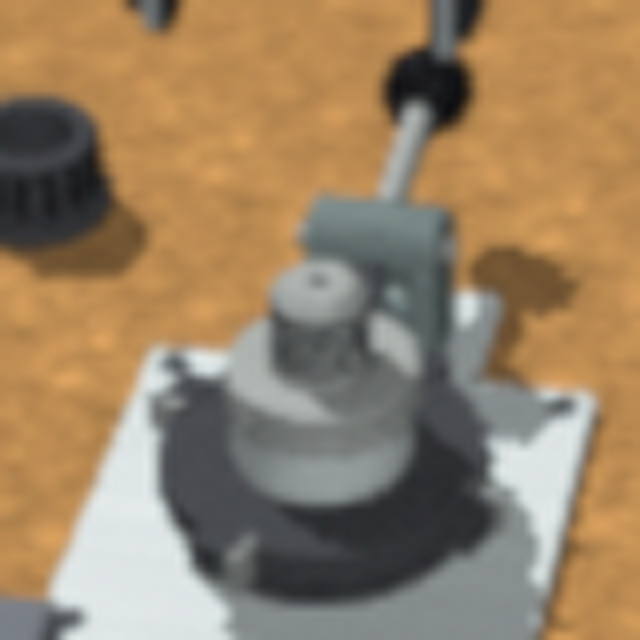

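View pics/i8.png

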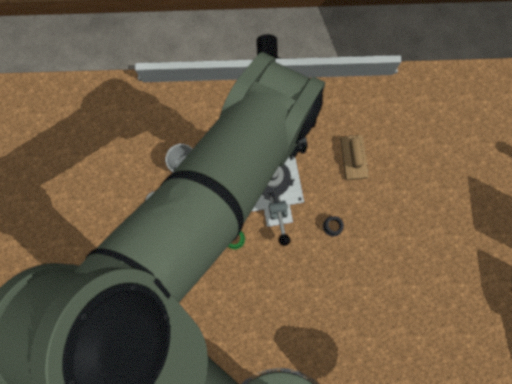

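```bash
python3 -c "
from h import *
go([.580,.311,.12],8.6)"
```

```text
d [-314.8    8.4   28.7] a [ -0.1  -0.  -90. ] | at [0.6354 0.001  0.1486] yaw -81.4 t 44.25 F [ 0.5  0.6 -1. ] w 0.0760 q7 -0.91
```

```bash

python3 -m pendant '[{"dx":-315,"dy":8.5,"dz":0,"ax":0,"ay":0,"az":-90,"claw":80},{"dx":-315,"dy":8.5,"dz":0,"ax":0,"ay":0,"az":-90,"claw":80},{"dx":-315,"dy":8.5,"dz":0,"ax":0,"ay":0,"az":-90,"claw":80},{"dx":-315,"dy":8.5,"dz":0,"ax":0,"ay":0,"az":-90,"claw":80},{"dx":-315,"dy":8.5,"dz":0,"ax":0,"ay":0,"az":-90,"claw":80},{"dx":-315,"dy":8.5,"dz":0,"ax":0,"ay":0,"az":-90,"claw":80},{"dx":-315,"dy":8.5,"dz":0,"ax":0,"ay":0,"az":-90,"claw":80},{"dx":-315,"dy":8.5,"dz":0,"ax":0,"ay":0,"az":-90,"claw":80},{"dx":-315,"dy":8.5,"dz":0,"ax":0,"ay":0,"az":-90,"claw":80},{"dx":-315,"dy":8.5,"dz":0,"ax":0,"ay":0,"az":-90,"claw":80}]'
python3 -c "
from h import *
go([.580,.311,.0],8.6)"
```

```text
clock: 45.08
position: [0.5783, 0.3129, 0.1464]
tool_rot: [3.14, 0.002, -0.161]
force: [0.9, -1.0, -0.5]
grip_width: 0.08
 d [  2.3   1.5 146.4] a [  0.    0.1 -17.8] | at [0.5783 0.3129 0.1464] yaw -9.2 t 45.08 F [ 0.9 -1.  -0.5] w 0.0800 q7 -0.35
```

```bash

python3 -m pendant '[{"dx":1,"dy":1,"dz":20,"ax":0,"ay":0,"az":-7,"claw":80},{"dx":1,"dy":1,"dz":50,"ax":0,"ay":0,"az":-14,"claw":80},{"dx":1,"dy":1,"dz":85,"ax":0,"ay":0,"az":-18,"claw":80},{"dx":1,"dy":1,"dz":120,"ax":0,"ay":0,"az":-18,"claw":80},{"dx":1,"dy":1,"dz":145,"ax":0,"ay":0,"az":-18,"claw":80},{"dx":1,"dy":1,"dz":150,"ax":0,"ay":0,"az":-18,"claw":80},{"dx":1,"dy":1,"dz":150,"ax":0,"ay":0,"az":-18,"claw":80}]'
python3 -c "
from h import *
go([.580,.311,-.03],8.6)
s=cam('scene');p=observe()['position'];crop(s,*proj(s,p),30,10,'pics/j1.png')"
```

```text
clock: 45.67
position: [0.5792, 0.3088, -0.004]
tool_rot: [3.14, 0.004, 0.143]
force: [-0.3, -0.1, 0.6]
grip_width: 0.0802
 d [ 1.1 -2.1 26. ] a [ 0.1  0.2 -0.4] | at [ 0.5792  0.3088 -0.004 ] yaw 8.2 t 45.67 F [-0.3 -0.1  0.6] w 0.0802 q7 -0.02
```

View pics/j1.png

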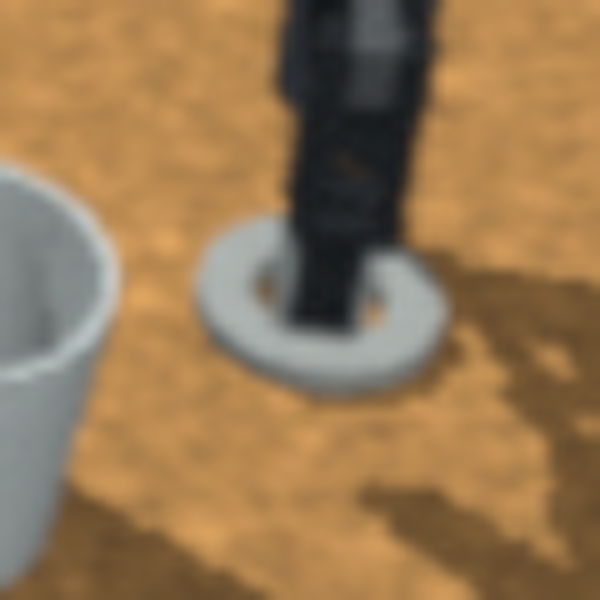

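```bash

python3 -m pendant '[{"dx":1,"dy":-1,"dz":8,"ax":0,"ay":0,"az":0,"claw":80},{"dx":1,"dy":-1,"dz":14,"ax":0,"ay":0,"az":0,"claw":80},{"dx":1,"dy":-1,"dz":18,"ax":0,"ay":0,"az":0,"claw":80},{"dx":1,"dy":-1,"dz":22,"ax":0,"ay":0,"az":0,"claw":80},{"dx":1,"dy":-1,"dz":26,"ax":0,"ay":0,"az":0,"claw":80},{"dx":1,"dy":-1,"dz":26,"ax":0,"ay":0,"az":0,"claw":80}]'
python3 -m pendant '[{"dx":0,"dy":0,"dz":0,"ax":0,"ay":0,"az":0,"claw":54},{"dx":0,"dy":0,"dz":0,"ax":0,"ay":0,"az":0,"claw":54},{"dx":0,"dy":0,"dz":0,"ax":0,"ay":0,"az":0,"claw":54},{"dx":0,"dy":0,"dz":0,"ax":0,"ay":0,"az":0,"claw":54},{"dx":0,"dy":0,"dz":0,"ax":0,"ay":0,"az":0,"claw":54}]' 20
python3 -c "
from h import *
go([.580,.311,-.03],8.6)
s=cam('scene');p=observe()['position'];crop(s,*proj(s,p),30,10,'pics/j2.png')"
```

```text
clock: 46.22
position: [0.581, 0.3108, -0.0285]
tool_rot: [3.141, 0.001, 0.143]
force: [0.7, -0.3, -0.0]
grip_width: 0.0798
clock: 46.63
position: [0.5815, 0.3109, -0.0273]
tool_rot: [-3.141, -0.0, 0.143]
force: [-1.9, -1.4, 6.3]
grip_width: 0.0586
 d [-1.4 -0.3  2.7] a [-0.  -0.  -0.4] | at [ 0.5815  0.3109 -0.0273] yaw 8.2 t 46.63 F [-1.9 -1.4  6.3] w 0.0586 q7 -0.00
```

View pics/j2.png

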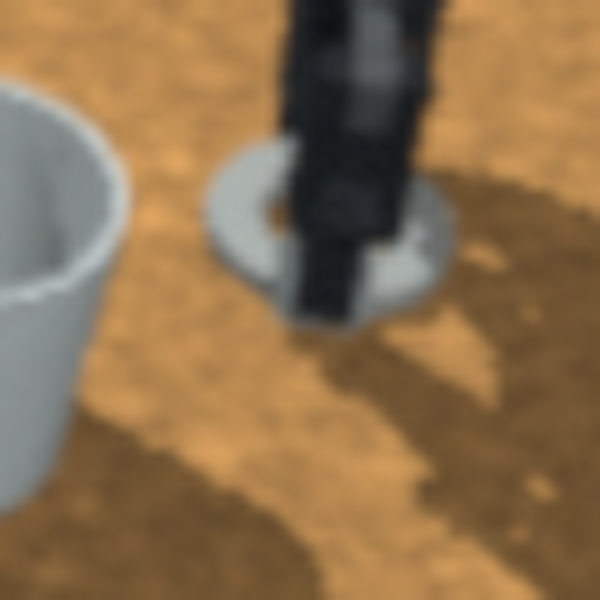

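```bash

python3 -m pendant '[{"dx":0,"dy":0,"dz":0,"ax":0,"ay":0,"az":0,"claw":80},{"dx":0,"dy":0,"dz":0,"ax":0,"ay":0,"az":0,"claw":80},{"dx":0,"dy":0,"dz":-10,"ax":0,"ay":0,"az":0,"claw":80},{"dx":0,"dy":0,"dz":-20,"ax":0,"ay":0,"az":7,"claw":80},{"dx":0,"dy":0,"dz":-20,"ax":0,"ay":0,"az":14,"claw":80},{"dx":0,"dy":0,"dz":-20,"ax":0,"ay":0,"az":21,"claw":80},{"dx":0,"dy":0,"dz":-20,"ax":0,"ay":0,"az":28,"claw":80},{"dx":0,"dy":0,"dz":-20,"ax":0,"ay":0,"az":35,"claw":80},{"dx":0,"dy":0,"dz":-20,"ax":0,"ay":0,"az":42,"claw":80},{"dx":0,"dy":0,"dz":-20,"ax":0,"ay":0,"az":49,"claw":80}]'
python3 -m pendant '[{"dx":0,"dy":0,"dz":0,"ax":0,"ay":0,"az":7,"claw":80},{"dx":0,"dy":0,"dz":0,"ax":0,"ay":0,"az":14,"claw":80},{"dx":0,"dy":0,"dz":0,"ax":0,"ay":0,"az":21,"claw":80},{"dx":0,"dy":0,"dz":0,"ax":0,"ay":0,"az":28,"claw":80},{"dx":0,"dy":0,"dz":0,"ax":0,"ay":0,"az":35,"claw":80},{"dx":0,"dy":0,"dz":5,"ax":0,"ay":0,"az":41,"claw":80},{"dx":0,"dy":0,"dz":10,"ax":0,"ay":0,"az":41,"claw":80},{"dx":0,"dy":0,"dz":10,"ax":0,"ay":0,"az":41,"claw":80}]'
python3 -c "
from h import *
go([.5815,.311,-.0295],-81.4)
s=cam('scene');p=observe()['position'];crop(s,*proj(s,p),30,10,'pics/j3.png')"
```

```text
clock: 47.52
position: [0.5815, 0.3112, -0.007]
tool_rot: [-3.141, 0.0, -0.718]
force: [-0.2, 0.8, -0.1]
grip_width: 0.08
clock: 48.18
position: [0.5808, 0.311, -0.0185]
tool_rot: [3.141, -0.0, -1.424]
force: [0.4, -0.3, 0.2]
grip_width: 0.0803
 d [ 0.1 -0.7 11. ] a [ 0.1 -0.  -0.2] | at [ 0.5808  0.311  -0.0185] yaw -81.6 t 48.18 F [ 0.4 -0.3  0.2] w 0.0803 q7 -1.27
```

View pics/j3.png

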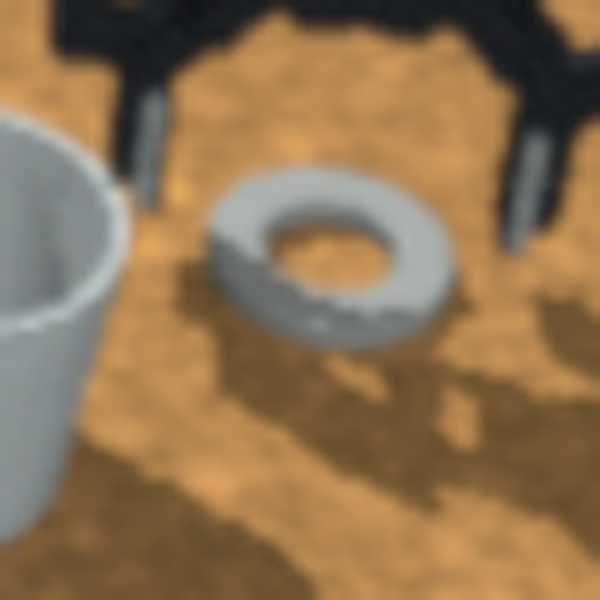

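```bash

python3 -m pendant '[{"dx":0,"dy":0,"dz":5,"ax":0,"ay":0,"az":0,"claw":80},{"dx":0,"dy":0,"dz":11,"ax":0,"ay":0,"az":0,"claw":80},{"dx":0,"dy":0,"dz":11,"ax":0,"ay":0,"az":0,"claw":80},{"dx":0,"dy":0,"dz":11,"ax":0,"ay":0,"az":0,"claw":52},{"dx":0,"dy":0,"dz":11,"ax":0,"ay":0,"az":0,"claw":52},{"dx":0,"dy":0,"dz":11,"ax":0,"ay":0,"az":0,"claw":52},{"dx":0,"dy":0,"dz":11,"ax":0,"ay":0,"az":0,"claw":52},{"dx":0,"dy":0,"dz":11,"ax":0,"ay":0,"az":0,"claw":52}]' 40
python3 -m pendant '[{"dx":0,"dy":0,"dz":-20,"ax":0,"ay":0,"az":0,"claw":52},{"dx":0,"dy":0,"dz":-50,"ax":0,"ay":0,"az":0,"claw":52},{"dx":0,"dy":0,"dz":-85,"ax":0,"ay":0,"az":0,"claw":52},{"dx":0,"dy":0,"dz":-115,"ax":0,"ay":0,"az":0,"claw":52},{"dx":0,"dy":0,"dz":-132,"ax":0,"ay":0,"az":0,"claw":52},{"dx":0,"dy":0,"dz":-132,"ax":0,"ay":0,"az":0,"claw":52}]' 40
python3 -c "
from h import *
go([.6306,.0002,.10],-81.4)
s=cam('scene');p=observe()['position'];crop(s,*proj(s,p),30,10,'pics/j4.png')"
```

```text
clock: 48.9
position: [0.5815, 0.3108, -0.0282]
tool_rot: [-3.141, 0.0, -1.427]
force: [-3.2, -0.5, 8.4]
grip_width: 0.0568
clock: 49.4
position: [0.583, 0.3113, 0.1071]
tool_rot: [-3.137, 0.002, -1.427]
force: [-0.0, -0.5, -1.9]
grip_width: 0.0568
 d [314.7  -2.6   6.6] a [-0.3  0.1 -0.4] | at [0.583  0.3113 0.1071] yaw -81.8 t 49.40 F [-0.  -0.5 -1.9] w 0.0568 q7 -1.36
```

View pics/j4.png

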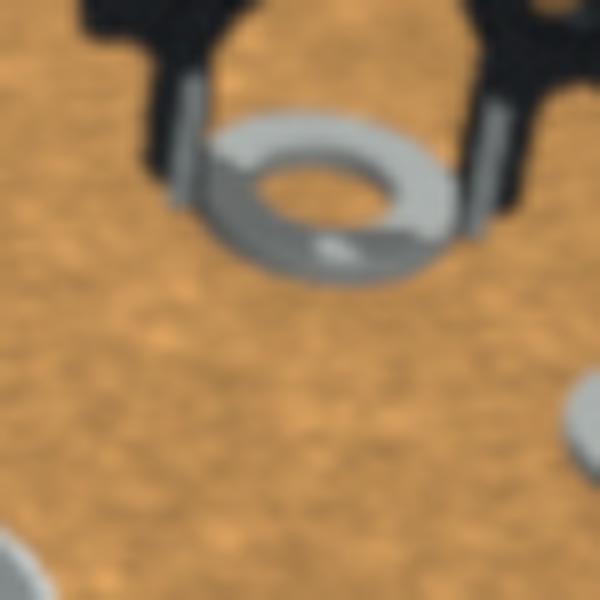

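```bash

python3 -m pendant '[{"dx":15,"dy":0,"dz":0,"ax":0,"ay":0,"az":0,"claw":52},{"dx":50,"dy":0,"dz":0,"ax":0,"ay":0,"az":0,"claw":52},{"dx":90,"dy":-1,"dz":0,"ax":0,"ay":0,"az":0,"claw":52},{"dx":130,"dy":-1,"dz":0,"ax":0,"ay":0,"az":0,"claw":52},{"dx":170,"dy":-2,"dz":0,"ax":0,"ay":0,"az":0,"claw":52},{"dx":210,"dy":-2,"dz":0,"ax":0,"ay":0,"az":0,"claw":52},{"dx":250,"dy":-3,"dz":0,"ax":0,"ay":0,"az":0,"claw":52},{"dx":285,"dy":-4,"dz":0,"ax":0,"ay":0,"az":0,"claw":52},{"dx":305,"dy":-4,"dz":0,"ax":0,"ay":0,"az":0,"claw":52},{"dx":314,"dy":-4,"dz":0,"ax":0,"ay":0,"az":0,"claw":52}]'
python3 -m pendant '[{"dx":0,"dy":0,"dz":0,"ax":0,"ay":0,"az":0,"claw":52},{"dx":0,"dy":0,"dz":0,"ax":0,"ay":0,"az":0,"claw":52},{"dx":0,"dy":0,"dz":0,"ax":0,"ay":0,"az":0,"claw":52}]'
python3 -c "
from h import *
go([.6308,.0002,.0375],-81.4)"
```

```text
clock: 50.28
position: [0.6294, -0.0039, 0.1022]
tool_rot: [3.14, -0.001, -1.432]
force: [0.3, 0.1, -1.7]
grip_width: 0.057
clock: 50.53
position: [0.6298, 0.0024, 0.1024]
tool_rot: [3.141, 0.001, -1.426]
force: [0.6, 0.2, -1.9]
grip_width: 0.0573
 d [ 2.4 -0.7 64.9] a [ 0.1  0.  -0.3] | at [0.6298 0.0024 0.1024] yaw -81.7 t 50.53 F [ 0.6  0.2 -1.9] w 0.0573 q7 -0.87
```

```bash

python3 -m pendant '[{"dx":2,"dy":-1,"dz":10,"ax":0,"ay":0,"az":0,"claw":52},{"dx":2,"dy":-1,"dz":22,"ax":0,"ay":0,"az":0,"claw":52},{"dx":2,"dy":-1,"dz":30,"ax":0,"ay":0,"az":0,"claw":52},{"dx":2,"dy":-1,"dz":35,"ax":0,"ay":0,"az":0,"claw":52},{"dx":2,"dy":-1,"dz":39,"ax":0,"ay":0,"az":0,"claw":52},{"dx":2,"dy":-1,"dz":42,"ax":0,"ay":0,"az":0,"claw":52},{"dx":2,"dy":-1,"dz":45,"ax":0,"ay":0,"az":0,"claw":52}]'
python3 -c "
from h import *
go([.6306,.0002,.0375],-81.4)"
```

```text
clock: 51.12
position: [0.6309, -0.0011, 0.0578]
tool_rot: [3.141, 0.0, -1.428]
force: [-5.8, 0.9, 0.9]
grip_width: 0.0571
 d [-1.3  0.1 20.3] a [ 0.1  0.  -0.4] | at [ 0.6309 -0.0011  0.0578] yaw -81.8 t 51.12 F [-5.8  0.9  0.9] w 0.0571 q7 -0.83
```

```bash

python3 -m pendant '[{"dx":-0.8,"dy":1.2,"dz":2,"ax":0,"ay":0,"az":0,"claw":52},{"dx":-0.8,"dy":1.2,"dz":6,"ax":0,"ay":0,"az":0,"claw":52},{"dx":-0.8,"dy":1.2,"dz":10,"ax":0,"ay":0,"az":0,"claw":52},{"dx":-0.8,"dy":1.2,"dz":14,"ax":0,"ay":0,"az":0,"claw":52},{"dx":-0.8,"dy":1.2,"dz":17,"ax":0,"ay":0,"az":0,"claw":52},{"dx":-0.8,"dy":1.2,"dz":17,"ax":0,"ay":0,"az":0,"claw":52}]'
python3 -c "
from h import *
go([.6306,.0002,.0375],-81.4)"
```

```text
clock: 51.62
position: [0.6299, -0.0006, 0.0404]
tool_rot: [3.141, -0.0, -1.428]
force: [0.1, 0.2, -1.0]
grip_width: 0.0573
 d [-0.7 -0.8  2.9] a [ 0.  -0.  -0.4] | at [ 6.299e-01 -6.000e-04  4.040e-02] yaw -81.8 t 51.62 F [ 0.1  0.2 -1. ] w 0.0573 q7 -0.82
```

```bash

python3 -m pendant '[{"dx":0,"dy":0,"dz":1,"ax":0,"ay":0,"az":0,"claw":52},{"dx":0,"dy":0,"dz":2,"ax":0,"ay":0,"az":0,"claw":52},{"dx":0,"dy":0,"dz":3,"ax":0,"ay":0,"az":0,"claw":52},{"dx":0,"dy":0,"dz":4,"ax":0,"ay":0,"az":0,"claw":52},{"dx":0,"dy":0,"dz":4,"ax":0,"ay":0,"az":0,"claw":52}]'
```

```text
clock: 52.03
position: [0.6303, -0.0006, 0.0378]
tool_rot: [-3.141, 0.0, -1.428]
force: [-4.2, 0.7, 9.4]
grip_width: 0.0571
```

Seated at the expected height. Release, rise, and head for the last ring.

```bash

python3 -m pendant '[{"dx":0,"dy":0,"dz":0,"ax":0,"ay":0,"az":0,"claw":76},{"dx":0,"dy":0,"dz":0,"ax":0,"ay":0,"az":0,"claw":76},{"dx":0,"dy":0,"dz":0,"ax":0,"ay":0,"az":0,"claw":76},{"dx":0,"dy":0,"dz":-20,"ax":0,"ay":0,"az":0,"claw":76},{"dx":0,"dy":0,"dz":-60,"ax":0,"ay":0,"az":0,"claw":76},{"dx":0,"dy":0,"dz":-100,"ax":0,"ay":0,"az":0,"claw":76},{"dx":0,"dy":0,"dz":-115,"ax":0,"ay":0,"az":0,"claw":76},{"dx":0,"dy":0,"dz":-115,"ax":0,"ay":0,"az":0,"claw":76}]'
python3 -c "
from h import *
go([.469,.403,.12],8.6)
s=cam('scene');crop(s,238,210,40,8,'pics/k1.png')
g=blob(s,409,228);print(g,onz(s,*g[0],.006))"
```

```text
clock: 52.7
position: [0.6318, -0.0009, 0.156]
tool_rot: [-3.136, -0.0, -1.428]
force: [0.2, 0.6, 0.6]
grip_width: 0.0761
 d [-423.1  103.6   35.3] a [ -0.2  -0.3 -90.4] | at [ 0.6318 -0.0009  0.156 ] yaw -81.8 t 52.70 F [0.2 0.6 0.6] w 0.0761 q7 -0.91
((408.8698081970215, 227.51101303100586), (14.596229553222656, 23.95561408996582)) [0.4724908 0.4047116 0.006    ]
```

View pics/k1.png

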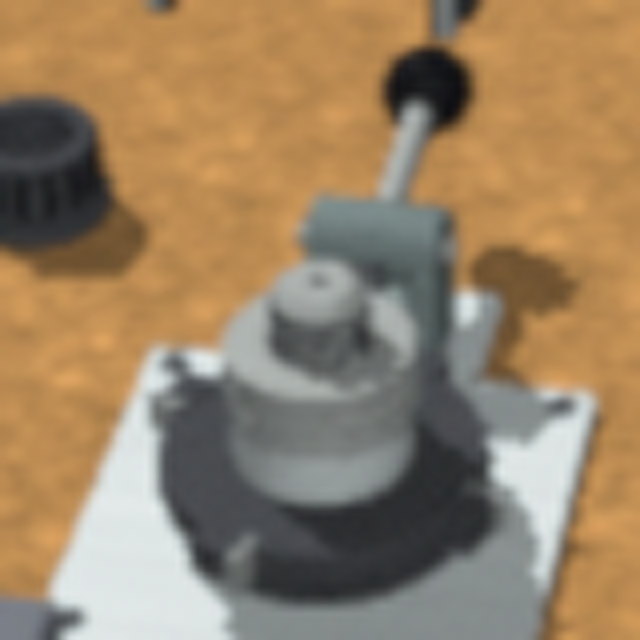

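```bash

python3 -m pendant '[{"dx":-423,"dy":104,"dz":0,"ax":0,"ay":0,"az":-90,"claw":80},{"dx":-423,"dy":104,"dz":0,"ax":0,"ay":0,"az":-90,"claw":80},{"dx":-423,"dy":104,"dz":0,"ax":0,"ay":0,"az":-90,"claw":80},{"dx":-423,"dy":104,"dz":0,"ax":0,"ay":0,"az":-90,"claw":80},{"dx":-423,"dy":104,"dz":0,"ax":0,"ay":0,"az":-90,"claw":80},{"dx":-423,"dy":104,"dz":0,"ax":0,"ay":0,"az":-90,"claw":80},{"dx":-423,"dy":104,"dz":0,"ax":0,"ay":0,"az":-90,"claw":80},{"dx":-423,"dy":104,"dz":0,"ax":0,"ay":0,"az":-90,"claw":80},{"dx":-423,"dy":104,"dz":0,"ax":0,"ay":0,"az":-90,"claw":80},{"dx":-423,"dy":104,"dz":0,"ax":0,"ay":0,"az":-90,"claw":80}]'
python3 -c "
from h import *
go([.468,.403,.0],8.6)"
```

```text
clock: 53.58
position: [0.4721, 0.3874, 0.1511]
tool_rot: [3.141, 0.001, -0.171]
force: [0.2, 0.2, 0.1]
grip_width: 0.0801
 d [ -6.5 -14.8 151.1] a [  0.    0.1 -18.4] | at [0.4721 0.3874 0.1511] yaw -9.8 t 53.58 F [0.2 0.2 0.1] w 0.0801 q7 -0.52
```

```bash

python3 -m pendant '[{"dx":-6,"dy":-14,"dz":20,"ax":0,"ay":0,"az":-7,"claw":80},{"dx":-6,"dy":-14,"dz":50,"ax":0,"ay":0,"az":-14,"claw":80},{"dx":-6,"dy":-14,"dz":85,"ax":0,"ay":0,"az":-18,"claw":80},{"dx":-6,"dy":-14,"dz":120,"ax":0,"ay":0,"az":-18,"claw":80},{"dx":-6,"dy":-14,"dz":145,"ax":0,"ay":0,"az":-18,"claw":80},{"dx":-6,"dy":-14,"dz":152,"ax":0,"ay":0,"az":-18,"claw":80},{"dx":-6,"dy":-14,"dz":152,"ax":0,"ay":0,"az":-18,"claw":80}]'
python3 -c "
from h import *
go([.468,.403,-.029],8.6)
s=cam('scene');p=observe()['position'];crop(s,*proj(s,p),30,10,'pics/k2.png')"
```

```text
clock: 54.17
position: [0.4694, 0.3994, -0.0021]
tool_rot: [3.139, 0.003, 0.136]
force: [0.6, -0.5, 0.6]
grip_width: 0.08
 d [-0.8 -3.9 26.9] a [ 0.1  0.2 -0.8] | at [ 0.4694  0.3994 -0.0021] yaw 7.8 t 54.17 F [ 0.6 -0.5  0.6] w 0.0800 q7 -0.19
```

View pics/k2.png

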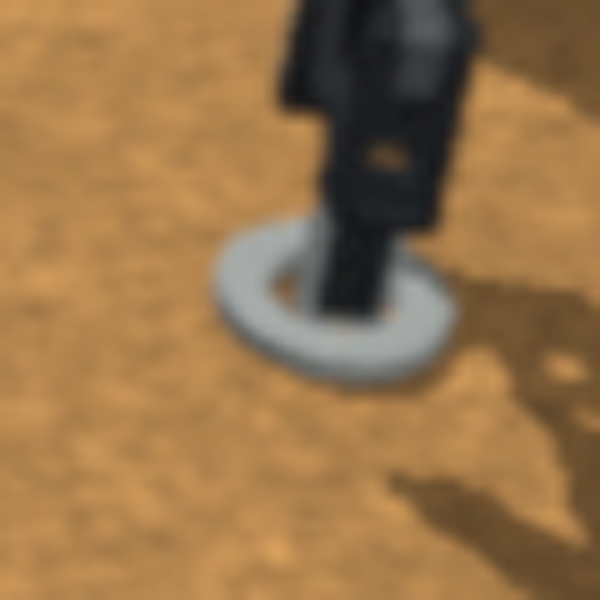

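Ring is centred between the fingers in view (crop 335,300). Lower and close.

```bash

python3 -m pendant '[{"dx":0,"dy":-2,"dz":8,"ax":0,"ay":0,"az":0,"claw":80},{"dx":0,"dy":-2,"dz":14,"ax":0,"ay":0,"az":0,"claw":80},{"dx":0,"dy":-2,"dz":18,"ax":0,"ay":0,"az":0,"claw":80},{"dx":0,"dy":-2,"dz":22,"ax":0,"ay":0,"az":0,"claw":80},{"dx":0,"dy":-2,"dz":26,"ax":0,"ay":0,"az":0,"claw":80},{"dx":0,"dy":-2,"dz":26,"ax":0,"ay":0,"az":0,"claw":80}]'
python3 -m pendant '[{"dx":0,"dy":0,"dz":0,"ax":0,"ay":0,"az":0,"claw":54},{"dx":0,"dy":0,"dz":0,"ax":0,"ay":0,"az":0,"claw":54},{"dx":0,"dy":0,"dz":0,"ax":0,"ay":0,"az":0,"claw":54},{"dx":0,"dy":0,"dz":0,"ax":0,"ay":0,"az":0,"claw":54},{"dx":0,"dy":0,"dz":0,"ax":0,"ay":0,"az":0,"claw":54}]' 20
python3 -m pendant '[{"dx":0,"dy":0,"dz":0,"ax":0,"ay":0,"az":0,"claw":80},{"dx":0,"dy":0,"dz":0,"ax":0,"ay":0,"az":0,"claw":80},{"dx":0,"dy":0,"dz":-10,"ax":0,"ay":0,"az":0,"claw":80},{"dx":0,"dy":0,"dz":-20,"ax":0,"ay":0,"az":7,"claw":80},{"dx":0,"dy":0,"dz":-20,"ax":0,"ay":0,"az":14,"claw":80},{"dx":0,"dy":0,"dz":-20,"ax":0,"ay":0,"az":21,"claw":80},{"dx":0,"dy":0,"dz":-20,"ax":0,"ay":0,"az":28,"claw":80},{"dx":0,"dy":0,"dz":-20,"ax":0,"ay":0,"az":35,"claw":80},{"dx":0,"dy":0,"dz":-20,"ax":0,"ay":0,"az":42,"claw":80},{"dx":0,"dy":0,"dz":-20,"ax":0,"ay":0,"az":49,"claw":80}]'
python3 -m pendant '[{"dx":0,"dy":0,"dz":0,"ax":0,"ay":0,"az":7,"claw":80},{"dx":0,"dy":0,"dz":0,"ax":0,"ay":0,"az":14,"claw":80},{"dx":0,"dy":0,"dz":0,"ax":0,"ay":0,"az":21,"claw":80},{"dx":0,"dy":0,"dz":0,"ax":0,"ay":0,"az":28,"claw":80},{"dx":0,"dy":0,"dz":0,"ax":0,"ay":0,"az":35,"claw":80},{"dx":0,"dy":0,"dz":5,"ax":0,"ay":0,"az":41,"claw":80},{"dx":0,"dy":0,"dz":10,"ax":0,"ay":0,"az":41,"claw":80},{"dx":0,"dy":0,"dz":10,"ax":0,"ay":0,"az":41,"claw":80}]'
python3 -c "
from h import *
go([.468,.403,-.0295],-81.4)
s=cam('scene');p=observe()['position'];crop(s,*proj(s,p),30,10,'pics/k3.png')"
```

```text
clock: 54.72
position: [0.4699, 0.4024, -0.0265]
tool_rot: [3.141, 0.001, 0.137]
force: [0.1, -0.2, 0.1]
grip_width: 0.08
clock: 55.13
position: [0.4702, 0.4026, -0.0254]
tool_rot: [-3.141, -0.0, 0.137]
force: [-2.7, -1.0, 5.9]
grip_width: 0.0574
clock: 55.97
position: [0.4703, 0.4029, -0.005]
tool_rot: [-3.141, 0.0, -0.724]
force: [0.4, -0.3, 0.3]
grip_width: 0.08
clock: 56.63
position: [0.4697, 0.4025, -0.0164]
tool_rot: [3.141, -0.001, -1.43]
force: [-0.5, 0.4, -0.1]
grip_width: 0.0796
 d [-0.7  1.6 13.1] a [ 0.  -0.  -0.6] | at [ 0.4697  0.4025 -0.0164] yaw -82.0 t 56.63 F [-0.5  0.4 -0.1] w 0.0796 q7 -1.42
```

View pics/k3.png

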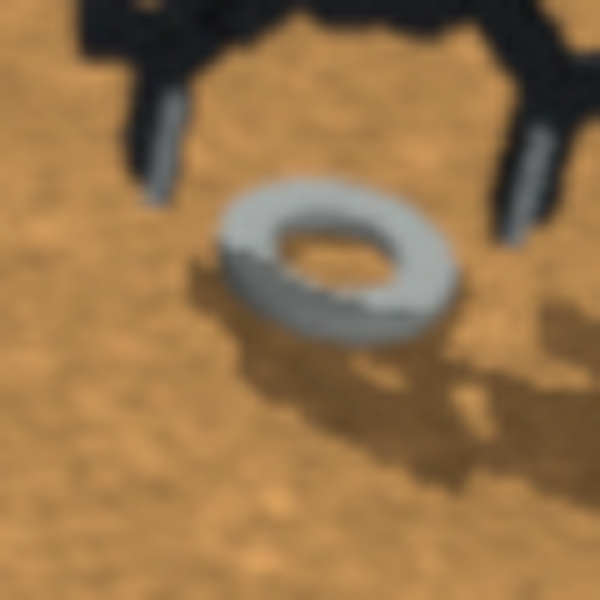

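```bash

python3 -m pendant '[{"dx":0,"dy":0,"dz":6,"ax":0,"ay":0,"az":0,"claw":80},{"dx":0,"dy":0,"dz":12.5,"ax":0,"ay":0,"az":0,"claw":80},{"dx":0,"dy":0,"dz":12.5,"ax":0,"ay":0,"az":0,"claw":80},{"dx":0,"dy":0,"dz":12.5,"ax":0,"ay":0,"az":0,"claw":52},{"dx":0,"dy":0,"dz":12.5,"ax":0,"ay":0,"az":0,"claw":52},{"dx":0,"dy":0,"dz":12.5,"ax":0,"ay":0,"az":0,"claw":52},{"dx":0,"dy":0,"dz":12.5,"ax":0,"ay":0,"az":0,"claw":52},{"dx":0,"dy":0,"dz":12.5,"ax":0,"ay":0,"az":0,"claw":52}]' 40
python3 -m pendant '[{"dx":0,"dy":0,"dz":-20,"ax":0,"ay":0,"az":0,"claw":52},{"dx":0,"dy":0,"dz":-50,"ax":0,"ay":0,"az":0,"claw":52},{"dx":0,"dy":0,"dz":-85,"ax":0,"ay":0,"az":0,"claw":52},{"dx":0,"dy":0,"dz":-115,"ax":0,"ay":0,"az":0,"claw":52},{"dx":0,"dy":0,"dz":-135,"ax":0,"ay":0,"az":0,"claw":52},{"dx":0,"dy":0,"dz":-135,"ax":0,"ay":0,"az":0,"claw":52}]' 40
python3 -c "
from h import *
go([.6306,.0000,.10],-81.8)
s=cam('scene');p=observe()['position'];crop(s,*proj(s,p),30,10,'pics/k4.png')"
```

```text
clock: 57.35
position: [0.4703, 0.4026, -0.0276]
tool_rot: [-3.141, 0.001, -1.434]
force: [-4.1, -2.3, 9.9]
grip_width: 0.0578
clock: 57.85
position: [0.4717, 0.4033, 0.1108]
tool_rot: [-3.138, 0.003, -1.434]
force: [0.4, 0.3, -0.9]
grip_width: 0.0577
 d [ 421.2 -102.4    9.9] a [-0.2  0.2 -0.4] | at [0.4717 0.4033 0.1108] yaw -82.2 t 57.85 F [ 0.4  0.3 -0.9] w 0.0577 q7 -1.53
```

View pics/k4.png

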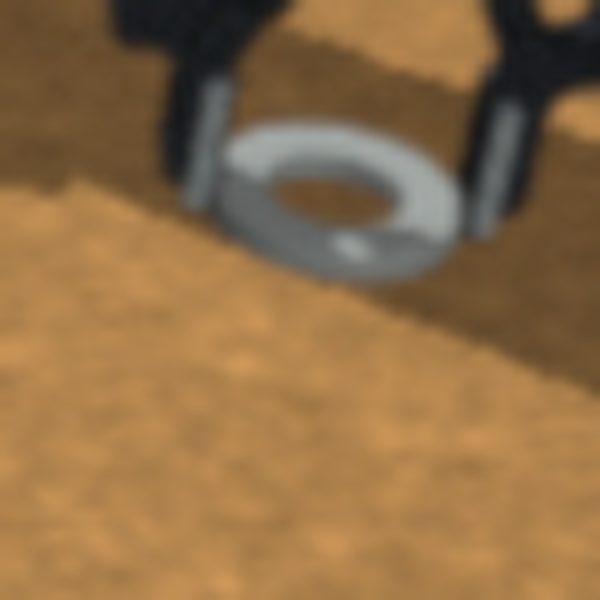

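```bash

python3 -m pendant '[{"dx":20,"dy":-5,"dz":0,"ax":0,"ay":0,"az":0,"claw":52},{"dx":55,"dy":-14,"dz":0,"ax":0,"ay":0,"az":0,"claw":52},{"dx":92,"dy":-23,"dz":0,"ax":0,"ay":0,"az":0,"claw":52},{"dx":130,"dy":-32,"dz":0,"ax":0,"ay":0,"az":0,"claw":52},{"dx":168,"dy":-41,"dz":0,"ax":0,"ay":0,"az":0,"claw":52},{"dx":206,"dy":-50,"dz":0,"ax":0,"ay":0,"az":0,"claw":52},{"dx":244,"dy":-59,"dz":0,"ax":0,"ay":0,"az":0,"claw":52},{"dx":282,"dy":-68,"dz":0,"ax":0,"ay":0,"az":0,"claw":52},{"dx":320,"dy":-78,"dz":0,"ax":0,"ay":0,"az":0,"claw":52},{"dx":355,"dy":-87,"dz":0,"ax":0,"ay":0,"az":0,"claw":52}]'
python3 -c "
from h import *
go([.6306,.0000,.10],-81.8)"
```

```text
clock: 58.73
position: [0.6047, 0.0604, 0.1057]
tool_rot: [3.141, -0.0, -1.434]
force: [0.4, 0.4, -0.9]
grip_width: 0.0576
 d [ 63.3 -17.4   5.7] a [ 0.1 -0.  -0.4] | at [0.6047 0.0604 0.1057] yaw -82.2 t 58.73 F [ 0.4  0.4 -0.9] w 0.0576 q7 -0.96
```

```bash

python3 -m pendant '[{"dx":25,"dy":-7,"dz":0,"ax":0,"ay":0,"az":0,"claw":52},{"dx":46,"dy":-13,"dz":0,"ax":0,"ay":0,"az":0,"claw":52},{"dx":58,"dy":-16,"dz":0,"ax":0,"ay":0,"az":0,"claw":52},{"dx":64,"dy":-17.5,"dz":0,"ax":0,"ay":0,"az":0,"claw":52},{"dx":64,"dy":-17.5,"dz":5,"ax":0,"ay":0,"az":0,"claw":52},{"dx":64,"dy":-17.5,"dz":5,"ax":0,"ay":0,"az":0,"claw":52},{"dx":64,"dy":-17.5,"dz":5,"ax":0,"ay":0,"az":0,"claw":52}]'
python3 -c "
from h import *
go([.6306,.0000,.0465],-81.8)"
```

```text
clock: 59.32
position: [0.6302, 0.0035, 0.1009]
tool_rot: [3.14, 0.001, -1.432]
force: [0.4, -0.5, -0.8]
grip_width: 0.0575
 d [ 3.6  0.  54.4] a [ 0.1  0.  -0.3] | at [0.6302 0.0035 0.1009] yaw -82.1 t 59.32 F [ 0.4 -0.5 -0.8] w 0.0575 q7 -0.88
```

```bash

python3 -m pendant '[{"dx":3,"dy":-0.3,"dz":10,"ax":0,"ay":0,"az":0,"claw":52},{"dx":3,"dy":-0.3,"dz":20,"ax":0,"ay":0,"az":0,"claw":52},{"dx":3,"dy":-0.3,"dz":28,"ax":0,"ay":0,"az":0,"claw":52},{"dx":3,"dy":-0.3,"dz":32,"ax":0,"ay":0,"az":0,"claw":52},{"dx":3,"dy":-0.3,"dz":36,"ax":0,"ay":0,"az":0,"claw":52},{"dx":3,"dy":-0.3,"dz":40,"ax":0,"ay":0,"az":0,"claw":52},{"dx":3,"dy":-0.3,"dz":42,"ax":0,"ay":0,"az":0,"claw":52}]'
python3 -c "
from h import *
go([.6306,.0000,.0465],-81.8)"
```

```text
clock: 59.9
position: [0.6312, -0.0011, 0.0591]
tool_rot: [3.141, 0.0, -1.434]
force: [-2.3, 1.3, 0.3]
grip_width: 0.0575
 d [-1.2  0.4 12.6] a [ 0.   0.  -0.4] | at [ 0.6312 -0.0011  0.0591] yaw -82.2 t 59.90 F [-2.3  1.3  0.3] w 0.0575 q7 -0.84
```

```bash

python3 -m pendant '[{"dx":-1,"dy":0.6,"dz":3,"ax":0,"ay":0,"az":0,"claw":52},{"dx":-1,"dy":0.6,"dz":6,"ax":0,"ay":0,"az":0,"claw":52},{"dx":-1,"dy":0.6,"dz":8,"ax":0,"ay":0,"az":0,"claw":52},{"dx":-1,"dy":0.6,"dz":10,"ax":0,"ay":0,"az":0,"claw":52},{"dx":-1,"dy":0.6,"dz":12,"ax":0,"ay":0,"az":0,"claw":52},{"dx":-1,"dy":0.6,"dz":12,"ax":0,"ay":0,"az":0,"claw":52}]'
python3 -m pendant '[{"dx":0,"dy":0,"dz":1,"ax":0,"ay":0,"az":0,"claw":52},{"dx":0,"dy":0,"dz":2,"ax":0,"ay":0,"az":0,"claw":52},{"dx":0,"dy":0,"dz":2,"ax":0,"ay":0,"az":0,"claw":52}]'
```

```text
clock: 60.4
position: [0.6306, -0.0004, 0.0473]
tool_rot: [3.141, 0.0, -1.434]
force: [-0.6, -0.5, -2.1]
grip_width: 0.0577
clock: 60.65
position: [0.6309, -0.0004, 0.0464]
tool_rot: [-3.141, 0.0, -1.434]
force: [-3.9, 1.7, 11.9]
grip_width: 0.0573
```

Seated. Release and rise, then look.

```bash

python3 -m pendant '[{"dx":0,"dy":0,"dz":0,"ax":0,"ay":0,"az":0,"claw":76},{"dx":0,"dy":0,"dz":0,"ax":0,"ay":0,"az":0,"claw":76},{"dx":0,"dy":0,"dz":0,"ax":0,"ay":0,"az":0,"claw":76},{"dx":0,"dy":0,"dz":-20,"ax":0,"ay":0,"az":0,"claw":76},{"dx":0,"dy":0,"dz":-60,"ax":0,"ay":0,"az":0,"claw":76},{"dx":0,"dy":0,"dz":-95,"ax":0,"ay":0,"az":0,"claw":76},{"dx":0,"dy":0,"dz":-105,"ax":0,"ay":0,"az":0,"claw":76},{"dx":0,"dy":0,"dz":-105,"ax":0,"ay":0,"az":0,"claw":76}]'
python3 -c "
from h import *
go([.4998,-.1599,.12],8.6)
go([.4998,-.1599,.12],-81.4)
s=cam('scene');crop(s,238,210,40,8,'pics/l1.png');cv2.imwrite('pics/l2.png',s['image'])"
```

```text
clock: 61.32
position: [0.6321, -0.0005, 0.1536]
tool_rot: [-3.137, -0.0, -1.434]
force: [-0.1, 0.6, -0.3]
grip_width: 0.076
 d [139.8 152.9  33. ] a [ -0.2  -0.2 -90.8] | at [ 6.321e-01 -5.000e-04  1.536e-01] yaw -82.2 t 61.32 F [-0.1  0.6 -0.3] w 0.0760 q7 -0.91
 d [139.8 152.9  33. ] a [-0.2 -0.  -0.8] | at [ 6.321e-01 -5.000e-04  1.536e-01] yaw -82.2 t 61.32 F [-0.1  0.6 -0.3] w 0.0760 q7 -0.91
```

View pics/l1.png

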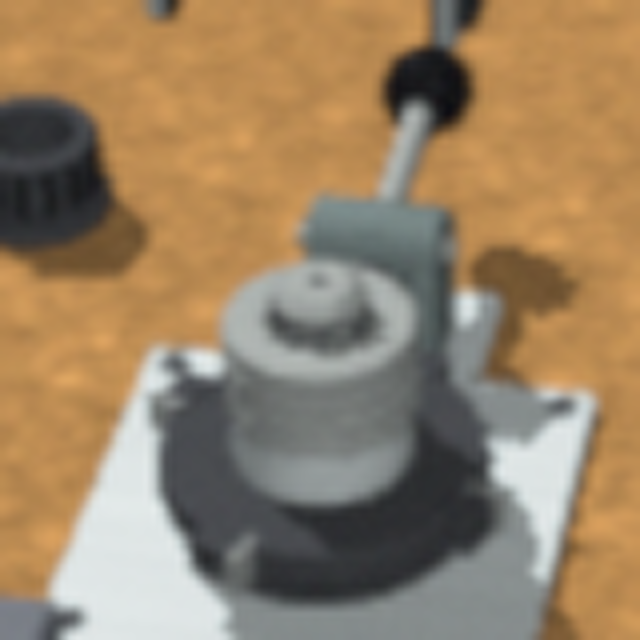

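View pics/l2.png

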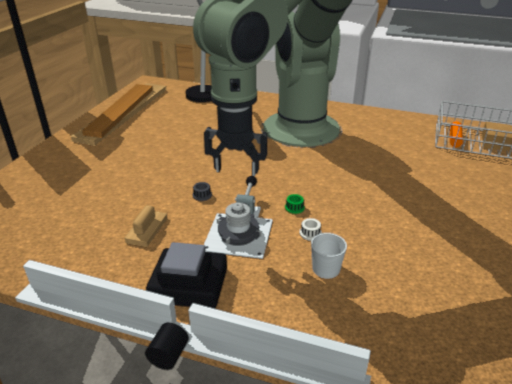

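```bash

python3 -m pendant '[{"dx":28,"dy":30,"dz":0,"ax":0,"ay":0,"az":0,"claw":74},{"dx":56,"dy":60,"dz":0,"ax":0,"ay":0,"az":0,"claw":74},{"dx":84,"dy":91,"dz":0,"ax":0,"ay":0,"az":0,"claw":74},{"dx":112,"dy":122,"dz":10,"ax":0,"ay":0,"az":0,"claw":74},{"dx":132,"dy":144,"dz":30,"ax":0,"ay":0,"az":0,"claw":74},{"dx":140,"dy":152,"dz":65,"ax":0,"ay":0,"az":0,"claw":74},{"dx":140,"dy":152,"dz":95,"ax":0,"ay":0,"az":0,"claw":74},{"dx":140,"dy":152,"dz":110,"ax":0,"ay":0,"az":0,"claw":74},{"dx":140,"dy":152,"dz":110,"ax":0,"ay":0,"az":0,"claw":74},{"dx":140,"dy":152,"dz":110,"ax":0,"ay":0,"az":0,"claw":74}]'
python3 -c "
from h import *
go([.4998,-.1599,-.0083],-82)
s=cam('scene');p=observe()['position'];crop(s,*proj(s,p),30,10,'pics/l3.png')"
```

```text
clock: 62.2
position: [0.4984, -0.1599, 0.04]
tool_rot: [3.139, 0.0, -1.435]
force: [0.0, -0.1, 0.8]
grip_width: 0.0741
 d [ 0.2 -1.5 48.3] a [ 0.1  0.  -0.2] | at [ 0.4984 -0.1599  0.04  ] yaw -82.2 t 62.20 F [ 0.  -0.1  0.8] w 0.0741 q7 -0.44
```

View pics/l3.png

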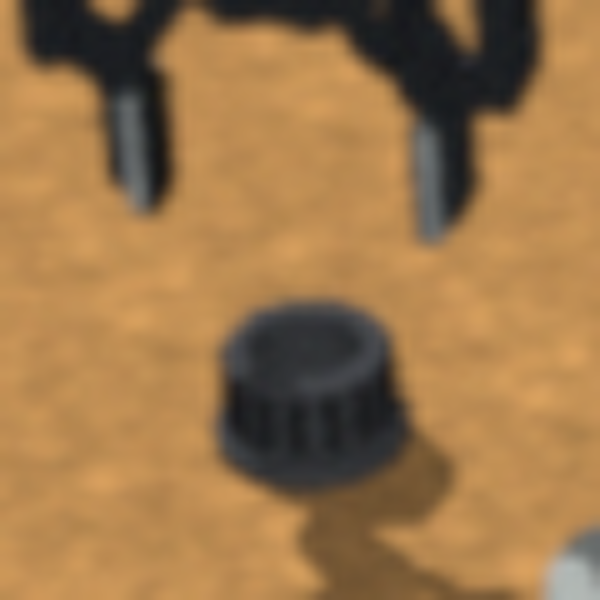

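```bash

python3 -m pendant '[{"dx":-0.5,"dy":-1,"dz":20,"ax":0,"ay":0,"az":0,"claw":74},{"dx":-0.5,"dy":-1,"dz":38,"ax":0,"ay":0,"az":0,"claw":74},{"dx":-0.5,"dy":-1,"dz":47,"ax":0,"ay":0,"az":0,"claw":74},{"dx":-0.5,"dy":-1,"dz":47,"ax":0,"ay":0,"az":0,"claw":74},{"dx":-0.5,"dy":-1,"dz":47,"ax":0,"ay":0,"az":0,"claw":40},{"dx":-0.5,"dy":-1,"dz":47,"ax":0,"ay":0,"az":0,"claw":40},{"dx":-0.5,"dy":-1,"dz":47,"ax":0,"ay":0,"az":0,"claw":40},{"dx":-0.5,"dy":-1,"dz":47,"ax":0,"ay":0,"az":0,"claw":40},{"dx":-0.5,"dy":-1,"dz":47,"ax":0,"ay":0,"az":0,"claw":40}]' 40
python3 -c "
from h import *
go([.6306,0,.125],-82.2)
s=cam('scene');p=observe()['position'];crop(s,*proj(s,p),30,10,'pics/l4.png')"
```

```text
clock: 63.0
position: [0.5008, -0.1594, -0.0049]
tool_rot: [-3.14, -0.0, -1.434]
force: [-2.5, 1.0, 14.9]
grip_width: 0.0464
 d [-140.2 -150.5 -129.7] a [-0.1 -0.   0. ] | at [ 0.5008 -0.1594 -0.0049] yaw -82.2 t 63.00 F [-2.5  1.  14.9] w 0.0464 q7 -0.38
```

View pics/l4.png

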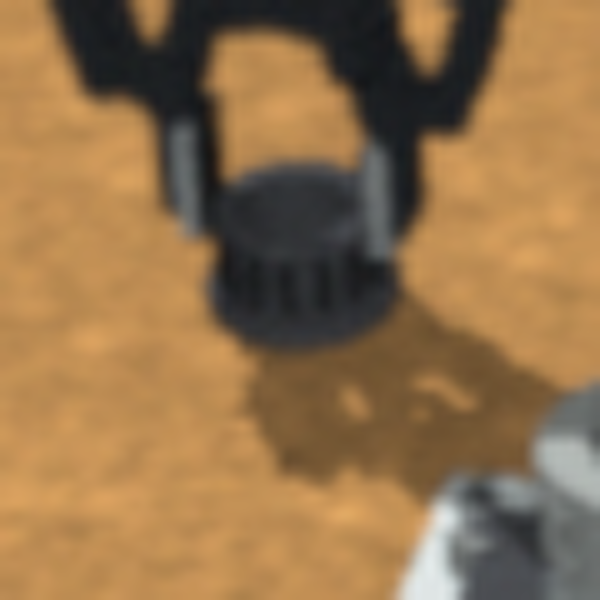

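```bash

python3 -m pendant '[{"dx":0,"dy":0,"dz":-15,"ax":0,"ay":0,"az":0,"claw":40},{"dx":0,"dy":0,"dz":-45,"ax":0,"ay":0,"az":0,"claw":40},{"dx":0,"dy":0,"dz":-80,"ax":0,"ay":0,"az":0,"claw":40},{"dx":-15,"dy":-16,"dz":-110,"ax":0,"ay":0,"az":0,"claw":40},{"dx":-40,"dy":-43,"dz":-127,"ax":0,"ay":0,"az":0,"claw":40},{"dx":-65,"dy":-70,"dz":-127,"ax":0,"ay":0,"az":0,"claw":40},{"dx":-90,"dy":-97,"dz":-127,"ax":0,"ay":0,"az":0,"claw":40},{"dx":-115,"dy":-123,"dz":-127,"ax":0,"ay":0,"az":0,"claw":40},{"dx":-133,"dy":-143,"dz":-127,"ax":0,"ay":0,"az":0,"claw":40},{"dx":-140,"dy":-151.5,"dz":-127,"ax":0,"ay":0,"az":0,"claw":40}]' 40
python3 -m pendant '[{"dx":0,"dy":0,"dz":0,"ax":0,"ay":0,"az":0,"claw":40},{"dx":0,"dy":0,"dz":0,"ax":0,"ay":0,"az":0,"claw":40},{"dx":0,"dy":0,"dz":0,"ax":0,"ay":0,"az":0,"claw":40}]'
python3 -c "
from h import *
go([.6312,0,.077],-82.2)
s=cam('scene');crop(s,238,185,40,8,'pics/l5.png')"
```

```text
clock: 63.88
position: [0.6331, 0.0046, 0.1209]
tool_rot: [-3.141, 0.001, -1.43]
force: [-0.8, 0.0, -2.5]
grip_width: 0.0458
clock: 64.13
position: [0.6305, -0.001, 0.1211]
tool_rot: [3.142, -0.0, -1.436]
force: [-0.8, -0.9, -1.6]
grip_width: 0.0458
 d [-0.9 -0.8 44.1] a [ 0.  -0.  -0.1] | at [ 0.6305 -0.001   0.1211] yaw -82.3 t 64.13 F [-0.8 -0.9 -1.6] w 0.0458 q7 -0.89
```

View pics/l5.png

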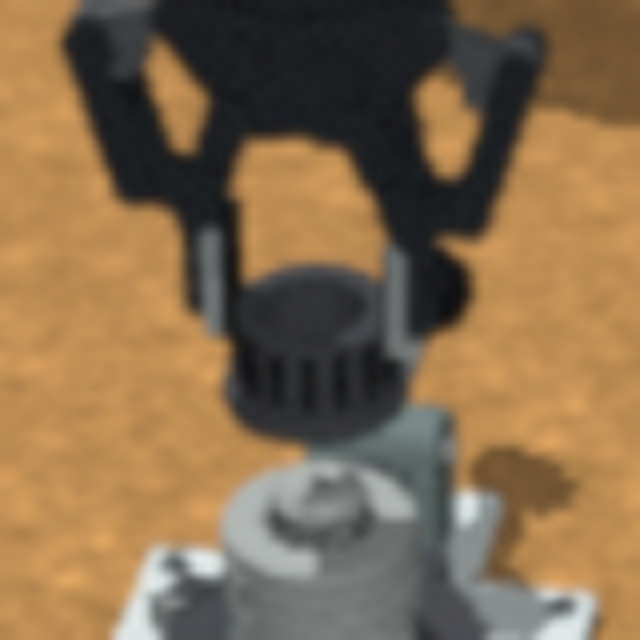

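```bash

python3 -m pendant '[{"dx":-0.8,"dy":-0.7,"dz":10,"ax":0,"ay":0,"az":0,"claw":40},{"dx":-0.8,"dy":-0.7,"dz":20,"ax":0,"ay":0,"az":0,"claw":40},{"dx":-0.8,"dy":-0.7,"dz":26,"ax":0,"ay":0,"az":0,"claw":40},{"dx":-0.8,"dy":-0.7,"dz":30,"ax":0,"ay":0,"az":0,"claw":40},{"dx":-0.8,"dy":-0.7,"dz":33,"ax":0,"ay":0,"az":0,"claw":40},{"dx":-0.8,"dy":-0.7,"dz":36,"ax":0,"ay":0,"az":0,"claw":40},{"dx":-0.8,"dy":-0.7,"dz":36,"ax":0,"ay":0,"az":0,"claw":40}]'
python3 -c "
from h import *
go([.6312,0,.077],-82.2)"
```

```text
clock: 64.77
position: [0.6316, 0.0007, 0.0841]
tool_rot: [3.141, -0.001, -1.434]
force: [-0.1, -1.8, -2.1]
grip_width: 0.0456
 d [0.6 0.5 7.1] a [ 0. -0.  0.] | at [0.6316 0.0007 0.0841] yaw -82.2 t 64.77 F [-0.1 -1.8 -2.1] w 0.0456 q7 -0.86
```

```bash

python3 -m pendant '[{"dx":0.4,"dy":0,"dz":2,"ax":0,"ay":0,"az":0,"claw":40},{"dx":0.4,"dy":0,"dz":4,"ax":0,"ay":0,"az":0,"claw":40},{"dx":0.4,"dy":0,"dz":6,"ax":0,"ay":0,"az":0,"claw":40},{"dx":0.4,"dy":0,"dz":7,"ax":0,"ay":0,"az":0,"claw":40},{"dx":0.4,"dy":0,"dz":7,"ax":0,"ay":0,"az":0,"claw":40}]'
python3 -m pendant '[{"dx":0,"dy":0,"dz":0.7,"ax":0,"ay":0,"az":0,"claw":40},{"dx":0,"dy":0,"dz":1.4,"ax":0,"ay":0,"az":0,"claw":40},{"dx":0,"dy":0,"dz":1.4,"ax":0,"ay":0,"az":0,"claw":40}]'
```

```text
clock: 65.18
position: [0.6318, 0.0006, 0.0774]
tool_rot: [3.142, -0.0, -1.434]
force: [1.2, -2.0, -3.0]
grip_width: 0.046
clock: 65.43
position: [0.632, 0.0006, 0.0772]
tool_rot: [-3.141, 0.0, -1.434]
force: [-5.3, -0.4, 13.6]
grip_width: 0.0459
```

```bash

python3 -m pendant '[{"dx":0,"dy":0,"dz":-0.5,"ax":0,"ay":0,"az":0,"claw":74},{"dx":0,"dy":0,"dz":-0.5,"ax":0,"ay":0,"az":0,"claw":74},{"dx":0,"dy":0,"dz":-0.5,"ax":0,"ay":0,"az":0,"claw":74},{"dx":0,"dy":0,"dz":-0.5,"ax":0,"ay":0,"az":0,"claw":74},{"dx":0,"dy":0,"dz":-20,"ax":0,"ay":0,"az":0,"claw":74},{"dx":0,"dy":0,"dz":-50,"ax":0,"ay":0,"az":0,"claw":74},{"dx":0,"dy":0,"dz":-70,"ax":0,"ay":0,"az":0,"claw":74},{"dx":0,"dy":0,"dz":-70,"ax":0,"ay":0,"az":0,"claw":74},{"dx":0,"dy":0,"dz":-70,"ax":0,"ay":0,"az":0,"claw":74}]'
python3 -c "
from h import *
go([.4635,-.0256,.12],-81.4)
s=cam('scene');crop(s,238,205,40,8,'pics/m1.png')"
```

```text
clock: 66.18
position: [0.6323, 0.0009, 0.1469]
tool_rot: [-3.14, 0.0, -1.434]
force: [-0.2, 0.0, -1.0]
grip_width: 0.0742
 d [  3.2 170.8  26.7] a [-0.1  0.  -0.8] | at [0.6323 0.0009 0.1469] yaw -82.2 t 66.18 F [-0.2  0.  -1. ] w 0.0742 q7 -0.91
```

View pics/m1.png

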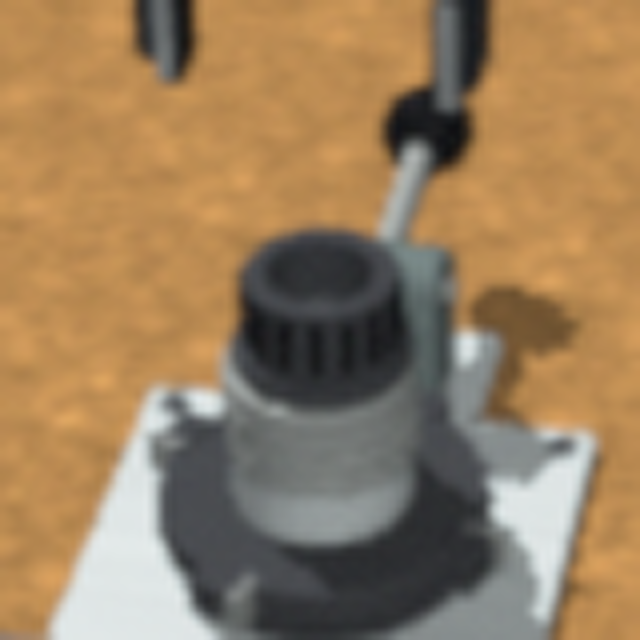

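```bash

python3 -m pendant '[{"dx":1,"dy":25,"dz":0,"ax":0,"ay":0,"az":0,"claw":65},{"dx":1,"dy":60,"dz":0,"ax":0,"ay":0,"az":0,"claw":65},{"dx":2,"dy":100,"dz":0,"ax":0,"ay":0,"az":0,"claw":65},{"dx":3,"dy":138,"dz":0,"ax":0,"ay":0,"az":0,"claw":65},{"dx":3,"dy":162,"dz":15,"ax":0,"ay":0,"az":0,"claw":65},{"dx":3,"dy":171,"dz":45,"ax":0,"ay":0,"az":-0.8,"claw":65},{"dx":3,"dy":171,"dz":70,"ax":0,"ay":0,"az":-0.8,"claw":65},{"dx":3,"dy":171,"dz":80,"ax":0,"ay":0,"az":-0.8,"claw":65},{"dx":3,"dy":171,"dz":80,"ax":0,"ay":0,"az":-0.8,"claw":65}]' 20
python3 -c "
from h import *
go([.4632,-.0245,.009],-81.4)
s=cam('scene');p=observe()['position'];crop(s,*proj(s,p),30,10,'pics/m2.png')"
```

```text
clock: 66.98
position: [0.4617, -0.0257, 0.0645]
tool_rot: [3.138, -0.0, -1.421]
force: [-0.4, -0.3, -0.2]
grip_width: 0.0652
 d [-1.  -1.9 55.5] a [ 0.2 -0.  -0. ] | at [ 0.4617 -0.0257  0.0645] yaw -81.4 t 66.98 F [-0.4 -0.3 -0.2] w 0.0652 q7 -0.65
```

View pics/m2.png

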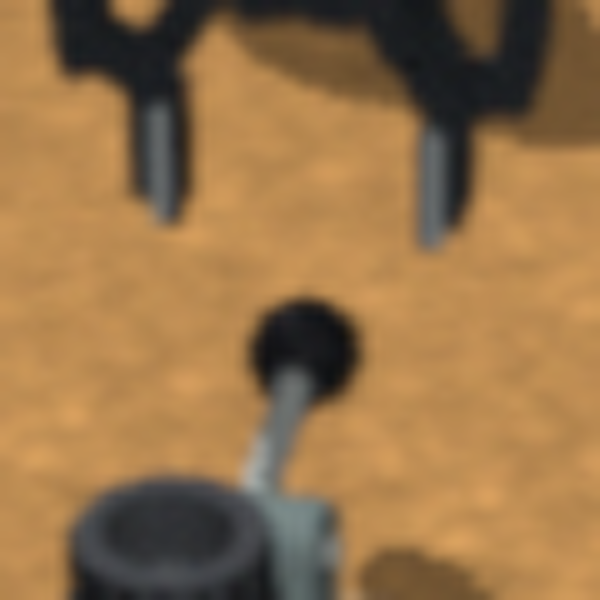

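```bash

python3 -m pendant '[{"dx":-1,"dy":-1,"dz":20,"ax":0,"ay":0,"az":0,"claw":65},{"dx":-1,"dy":-1,"dz":42,"ax":0,"ay":0,"az":0,"claw":65},{"dx":-1,"dy":-1,"dz":55,"ax":0,"ay":0,"az":0,"claw":65},{"dx":-1,"dy":-1,"dz":55,"ax":0,"ay":0,"az":0,"claw":25},{"dx":-1,"dy":-1,"dz":55,"ax":0,"ay":0,"az":0,"claw":25},{"dx":-1,"dy":-1,"dz":55,"ax":0,"ay":0,"az":0,"claw":25},{"dx":-1,"dy":-1,"dz":55,"ax":0,"ay":0,"az":0,"claw":25},{"dx":-1,"dy":-1,"dz":55,"ax":0,"ay":0,"az":0,"claw":25}]' 20
python3 -c "
from h import *
go([.4632,-.0245,.009],-81.4)"
```

```text
clock: 67.7
position: [0.4645, -0.0251, 0.0124]
tool_rot: [-3.14, -0.001, -1.421]
force: [-1.4, -5.5, 8.3]
grip_width: 0.0303
 d [-0.8  1.2  3.4] a [-0.1 -0.1  0. ] | at [ 0.4645 -0.0251  0.0124] yaw -81.4 t 67.70 F [-1.4 -5.5  8.3] w 0.0303 q7 -0.55
```

```bash

python3 -m pendant '[{"dx":0,"dy":-0.7,"dz":-9,"ax":0,"ay":0,"az":0,"claw":25},{"dx":0,"dy":-2.8,"dz":-19.5,"ax":0,"ay":0,"az":0,"claw":25},{"dx":0,"dy":-6.1,"dz":-29.5,"ax":0,"ay":0,"az":0,"claw":25},{"dx":0,"dy":-10.6,"dz":-39,"ax":0,"ay":0,"az":0,"claw":25},{"dx":0,"dy":-16.1,"dz":-48,"ax":0,"ay":0,"az":0,"claw":25},{"dx":0,"dy":-22.7,"dz":-56,"ax":0,"ay":0,"az":0,"claw":25},{"dx":0,"dy":-30.3,"dz":-63,"ax":0,"ay":0,"az":0,"claw":25},{"dx":0,"dy":-38.6,"dz":-69.3,"ax":0,"ay":0,"az":0,"claw":25},{"dx":0,"dy":-42.4,"dz":-71.6,"ax":0,"ay":0,"az":0,"claw":25},{"dx":0,"dy":-42.4,"dz":-71.6,"ax":0,"ay":0,"az":0,"claw":25}]' 20
python3 -c "
from h import *
go([.4632,-.0245,.009],-81.4)
s=cam('scene');p=observe()['position'];crop(s,*proj(s,p),30,10,'pics/m3.png')"
```

```text
clock: 68.53
position: [0.5065, -0.0189, 0.0842]
tool_rot: [-3.14, -0.002, -1.42]
force: [-0.4, -5.6, 4.9]
grip_width: 0.0309
 d [-1.  43.8 75.1] a [-0.1 -0.1  0. ] | at [ 0.5065 -0.0189  0.0842] yaw -81.4 t 68.53 F [-0.4 -5.6  4.9] w 0.0309 q7 -0.73
```

View pics/m3.png

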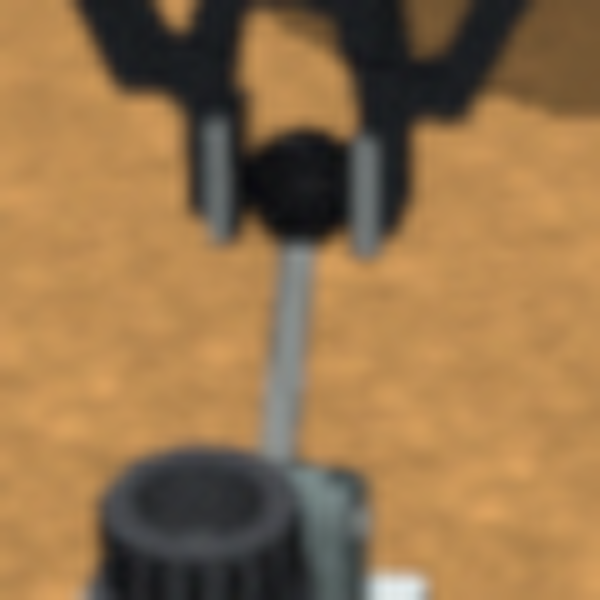

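```bash

python3 -m pendant '[{"dx":0,"dy":-2,"dz":-1.3,"ax":0,"ay":0,"az":0,"claw":25},{"dx":0,"dy":-4,"dz":-2.5,"ax":0,"ay":0,"az":0,"claw":25},{"dx":0,"dy":-4,"dz":-2.5,"ax":0,"ay":0,"az":0,"claw":25}]'
```

```text
clock: 68.83
position: [0.5097, -0.0184, 0.0862]
tool_rot: [-3.141, -0.001, -1.421]
force: [-0.3, -7.0, 1.3]
grip_width: 0.0307
```

```bash

python3 -m pendant '[{"dx":0,"dy":-2,"dz":-1.2,"ax":0,"ay":0,"az":0,"claw":25},{"dx":0,"dy":-4,"dz":-2.3,"ax":0,"ay":0,"az":0,"claw":25},{"dx":0,"dy":-4,"dz":-2.3,"ax":0,"ay":0,"az":0,"claw":25}]'
```

```text
clock: 69.08
position: [0.5121, -0.018, 0.0878]
tool_rot: [3.139, -0.001, -1.421]
force: [-5.8, -9.7, -10.0]
grip_width: 0.0304
```

```bash

python3 -m pendant '[{"dx":0,"dy":1.5,"dz":1,"ax":0,"ay":0,"az":0,"claw":65},{"dx":0,"dy":1.5,"dz":1,"ax":0,"ay":0,"az":0,"claw":65},{"dx":0,"dy":1.5,"dz":1,"ax":0,"ay":0,"az":0,"claw":65},{"dx":0,"dy":1.5,"dz":1,"ax":0,"ay":0,"az":0,"claw":65},{"dx":0,"dy":1.5,"dz":-30,"ax":0,"ay":0,"az":0,"claw":65},{"dx":0,"dy":1.5,"dz":-65,"ax":0,"ay":0,"az":0,"claw":65},{"dx":0,"dy":1.5,"dz":-100,"ax":0,"ay":0,"az":0,"claw":65},{"dx":-35,"dy":20,"dz":-120,"ax":0,"ay":0,"az":0,"claw":65},{"dx":-75,"dy":25,"dz":-120,"ax":0,"ay":0,"az":0,"claw":65},{"dx":-110,"dy":25,"dz":-120,"ax":0,"ay":0,"az":0,"claw":65}]'
python3 -m pendant '[{"dx":-40,"dy":20,"dz":0,"ax":0,"ay":0,"az":0,"claw":65},{"dx":-80,"dy":40,"dz":0,"ax":0,"ay":0,"az":0,"claw":65},{"dx":-120,"dy":50,"dz":0,"ax":0,"ay":0,"az":0,"claw":65},{"dx":-160,"dy":50,"dz":0,"ax":0,"ay":0,"az":0,"claw":65},{"dx":-160,"dy":50,"dz":0,"ax":0,"ay":0,"az":0,"claw":65},{"dx":-160,"dy":50,"dz":0,"ax":0,"ay":0,"az":0,"claw":65}]'
python3 -c "
from h import *
s=cam('scene');t=cam('top')
crop(s,240,200,45,7,'pics/n1.png');crop(t,275,190,50,6,'pics/n2.png');cv2.imwrite('pics/n3.png',s['image'])
k1=(0,0)
g=cv2.cvtColor(s['image'],cv2.COLOR_BGR2GRAY)
print(observe()['force'])"
```

```text
clock: 69.92
position: [0.4715, 0.0886, 0.2091]
tool_rot: [-3.14, 0.002, -1.423]
force: [1.6, 0.6, -1.1]
grip_width: 0.0654
clock: 70.42
position: [0.3977, 0.2423, 0.2075]
tool_rot: [3.141, -0.0, -1.414]
force: [0.5, -0.3, -0.2]
grip_width: 0.0649
[-0.48188069 -0.62517695  0.50474497]
```

View pics/n1.png

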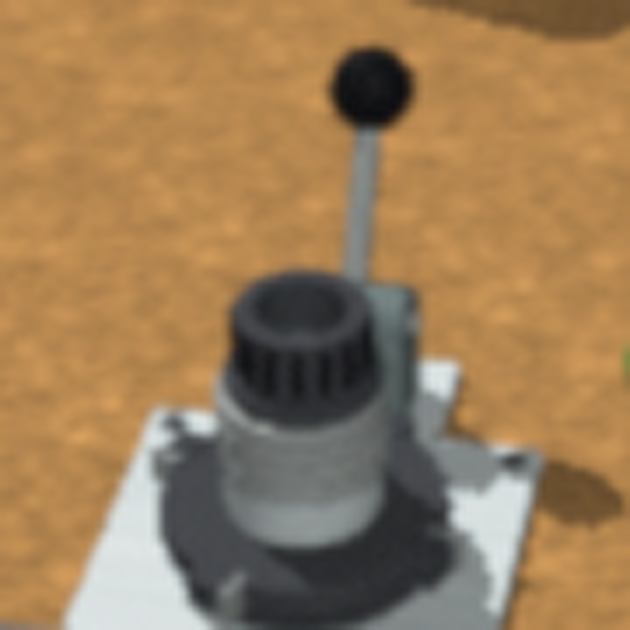

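View pics/n2.png

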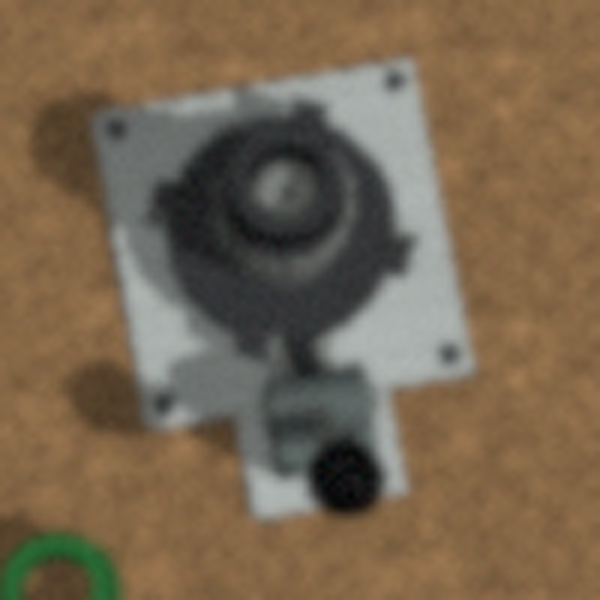

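View pics/n3.png

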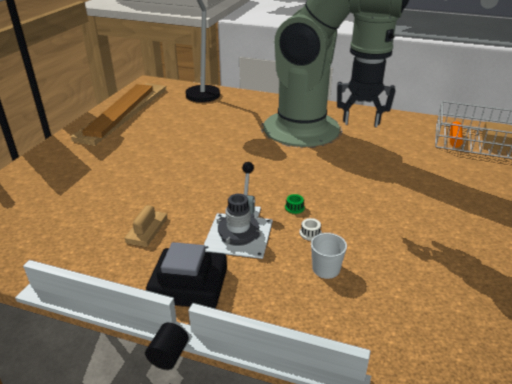

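```bash
python3 -c "
from workcell import job_done
print(job_done())"
```

```text
the job is handed in; nothing more can be done
None
```

The shaper is set up for the grooving cut and the job is handed in; `job_done` reports no verdict. I swung the lock lever down to its stop and set the nut aside. The cutter then went down under grip until it sat on the flange. All four rings on the bench followed, then the nut, flange down. Last, I swung the lever up to its upper stop, released it and moved the arm clear. It took about 70 s.

**Last checks**
- **Stack:** every part met resistance at the height expected for it. In the final pictures the cutter, rings and nut look level and centred on the spindle.
- **Lever:** I felt the upper stop, and in the top picture the knob is at (282.6, 219.7), slightly higher than where it started. I did not read the joint value itself.
- **Clear of the scene:** the arm touches nothing, with the wrist force near zero. The tin and push block look unmoved in the pictures; I did not measure them.

**What disagreed**
- **Tool height:** the reported TCP height was 25 mm too low. With the fingers shut, the tips met the bench at a reading of z = -25 mm, and I corrected for that throughout.
- **Cameras:** the two views differed by about 7 mm in x, so I found the spindle and most parts by gripping them rather than from the pictures.
- **Knocked ring:** one ring had moved about 4 cm during the run, from (379, 255) to (371, 268) in the top view. I measured it again before picking it up.
- **Second ring:** it sat about 4 mm off centre in the grip, so I shifted it on the chamfer before lowering it.

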